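Tug-check a shaker's plug-in flask clamps, then lock its platform

ROBOT

A 6-joint arm with a two-finger parallel gripper is mounted at the origin on the work surface. World frame = base frame: x ahead of the robot, y to its left, z up, the work surface at z = 0. Lengths are in m, angles in rad, forces in N, time in s.
With the tool pointing down it reaches from about 0.2 to 0.875 m from the base axis. Payload 3.4 kg.
Tool frame: the origin (TCP) lies at the very end of the fingers, on their centre line; the grasp point (between the pads) lies 19 mm behind it (grasp_offset is the distance from the TCP to the grasp point, in m); y points along the fingers, x is the direction in which the jaws open and shut, and the axes are right-handed (so a half turn about y gives the same grasp; the last joint's range is limited). The gripper opens to 94 mm and grips with 3 to 60 N. Pads are 16 mm wide; open, the fingers measure 119 mm over their backs; the gripper's body (75 mm by 177 mm) begins 78 mm behind the grasp point.
Start: joints at [-0.121, 0.276, 1.505, -0, 1.361, -0.121], TCP at [0.575, -0, 0.176] pointing down, gripper open.
Joint ranges: [-2.89, 2.89], [-0.75, 2.08], [0.22, 2.7], [-1.18, 4.32], [0.11, 2.71], [-2.7, 2.7]. Speed limits (rad/s): [2.57, 2.57, 3.14, 3.14, 3.14, 3.14].

INTERFACE

Orientations are given as [roll, pitch, yaw] about the fixed x, y, z axes, in that order (R = Rz(yaw) Ry(pitch) Rx(roll)).
In Python, from bench import * gives the robot as it stands.
- The arm moves only by the shell command python3 -m creep 'ROWS' [FORCE]. ROWS is a JSON object of lists of equal length, an entry for each row: "angular": the turn, a rotation vector about the tool's x, y, z in degrees, a list of three; "offset": the shift along the tool's x, y, z in m, a list of three; "claw": the opening, from -1 (shut) to 1 (fully open). A call has 1 to 12 rows; each row shifts and turns the pose as measured when the row begins, along the tool's axes as they then stand; what a row does not reach is not made up. A row lasts 1/10 s, in which the tool goes at most 50 mm and 8.59 degrees, less where a joint would pass 70% of its speed; a pose out of reach is approached as far as the arm can. A call is refused whole if a number of a shift passes 0.05 or a number of a turn 8.59, either way. A call with a gripper value outside its range is refused whole. The fingers move at their own pace and stop on an object; FORCE is the grip in N (left out, the last holds). Time passes only in rows, so rows that do not move let the fingers close. It gives the time, the measured TCP pose, the force and the opening at its end, in the units of the state.
- get_obs(): the state, without advancing time (a new reading comes with each control period).
- snapshot(name): name is "scene" or "side" or "wrist"; returns a dict with "color" (384x512x3 uint8, red, green, blue), "depth" (384x512 float32, m along the optical axis (not along the pixel's ray), 0 where there is no reading), "fx", "fy", "cx", "cy" (pixels), "extrinsics" (4x4, takes a point from world to camera coordinates). Camera axes: x right, y up, looking along -z (the intrinsics and any distortion apply to the point x, -y, -z); pixel columns grow to the right and rows downward; lengths in m; the calibration is good to about 2 mm. A picture is of the moment at which its call begins.
- sign_off(): hands the job in, once; it reports no verdict.
The state is a dict: "time_s": time; "qpos": joint angles; "joint_velocities": joint speeds; "tau": joint torques, N m; "ee_pos": TCP position; "ee_rot": TCP orientation; "contact_force": force on the tool from outside, world axes, zero at the start; "moment": the same for the moment, N m; "width": finger opening in m.
Only numpy, scipy, OpenCV 4.12 (cv2) and the standard library are available. Lean on these libraries where they do the work, as an engineer would, in place of code of your own. Each camera call takes 0.05 s, during which the arm holds its last target.

TASK

Get the bench shaker ready for a run: go along the row of plugged-in flask clamps one by one from the handle end to the knob end, tug each straight up with about 10 N, leave it in place if it holds, and if it comes out put it into the grey repair tray before you go on to the next. Then push the platform fully home by its handle, turn the lock knob clockwise to its stop, and tug the handle back outwards with about 10 N to make sure that the platform is held. Never pull with more than 25 N, and leave the other things on the bench where they are.

Things in the scene. Friction and masses are not known exactly. Their poses are not given: they have to be found in the camera images.
- clamp_1_mid (a point): plug-in flask clamp at the handle end of the deck: steel disc 54 mm across, 4 mm thick, flat on the deck; round it on the clamp's +x, -x, +y, -y sides stand four steel fingers 15 mm wide, 38 mm tall, 51 mm over opposite outer faces: grip the +x and -x ones from above. The point is its centre, 21 mm above the disc's underside and below the finger tops. z up. May be absent (None)
- clamp_2_mid (a point): clamp like clamp_1_mid, second from the handle end. Under its disc each has a spring-loaded foot, 18 mm square, 26 mm long, plugged into the deck. 0.13 kg. One whose retaining fork (under the deck, out of sight) is engaged gives 1 to 2 mm, then only stretches its spring; one whose fork has slipped off slides out at 3 to 6 N, clear when raised 28 mm. May be absent (None)
- clamp_3_mid (a point): plug-in flask clamp like clamp_1_mid, the middle one at the start. May be absent (None)
- clamp_4_mid (a point): plug-in flask clamp like clamp_1_mid, fourth from the handle end at the start. May be absent (None)
- clamp_5_mid (a point): plug-in flask clamp like clamp_1_mid, at the knob end at the start. May be absent (None)
- foot_1 (a joint): stretch of the spring in the foot of clamp_1, m: 0 at rest, about 1 mm for each 3 N of upward pull (3 mm at 10 N, 8 mm at 25 N, stop at 12 mm). None if absent
- foot_2 (a joint): stretch of the foot spring of clamp_2, as foot_1. None if absent
- foot_3 (a joint): stretch of the foot spring of clamp_3, as foot_1. None if absent
- foot_4 (a joint): stretch of the foot spring of clamp_4, as foot_1. None if absent
- foot_5 (a joint): stretch of the foot spring of clamp_5, as foot_1. None if absent
- tray: repair tray: grey open plastic tray, outside 240 mm (its x) by 150 mm (its y), 35 mm high, walls and floor 4 mm; origin at the centre of its underside. Loose, 0.6 kg, stands on the bench; empty at the start
- platform (a joint): the shaker's sliding platform, m: 0 = pulled out as far as it goes (the start), 0.080 = pushed home to its stop. Sliding friction about 2.5 N. Locked, it has about 3 mm of play, then pulls against a buffer spring of 3 N per mm (about 0.0745 at a pull of 10 N)
- deck_mid (a point): middle of the platform's deck, on its upper face, 122 mm above the bench. Deck 140 mm (its x) by 350 mm (its y), one row of five sockets at y = +140, +70, 0, -70, -140 mm; not all need hold a clamp. The platform slides along this frame's y; home is towards -y. z up
- handle_mid (a point): middle of the platform's handle: a level steel bar 12 mm thick and 100 mm long, along x of deck_mid's frame, 220 mm from deck_mid on its +y side and 10 mm above the deck, 39 mm clear of the platform's edge; gripped from above. Same axes as deck_mid
- lock_knob (a joint): turn of the lock knob, rad: 0 = free, 1.5 = locked (stop); clockwise seen from above is positive; starts between 0 and 0.3. About 0.06 N m. It lowers a bolt behind the striker of the platform when that is home; turned too early, it keeps the platform from going home
- knob_grip (a point): black lock knob on the control pod at the -y end of the shaker, upright axis: a wing 56 mm long, 14 mm thick, 36 mm tall, along this frame's x (which turns with it). The point lies on the axis, 32 mm above the pod and 12 mm below the wing's top, where to grip it
- jar: white jar, 60 mm across, 100 mm tall; a bystander, origin at the centre of its underside
- beaker: clear cup, 72 mm across, 85 mm tall; a bystander, origin at the centre of its underside
- flask: conical glass flask, 80 mm across, 110 mm tall; a bystander, origin at the centre of its underside
- can: steel can, 52 mm across, 70 mm tall; a bystander, origin at the centre of its underside
Things that resemble listed ones, but are neither listed nor needed, are in the scene too. Leave any blue or purple look-alike of the part that bears clamp_4_mid alone.

How it is judged:
By the outcome, as a careful person would: the job done as asked, in the order asked, and still so for the second after the job is handed in, with the robot touching nothing.
Of clamp_1, clamp_2, clamp_3, clamp_4, clamp_5 only 4 to 5 are there at a start; the rules pass over those that are not, and their reading is None.
At some moment in a run one of tray may be knocked a few centimetres aside while the robot is not near it.
Once in a run the grip may slacken for a moment while it holds something.
It also fails if it takes over 210 s, if anything falls off the work surface, if the arm or the gripper's body presses on something with over 40 N, if the wrist force passes 120 N, or if a joint passes its speed limit or range.

## Working session

There is one attempt and no reset: what is moved stays moved. The work goes in short steps, Python scripts to look and compute and a shell command to move; the robot and the scene stay as the last step left them, time stands still between calls to the robot, and variables do not carry over. Pictures are saved under pics/ and viewed, and the job is handed in when it is done.

```bash
ls; mkdir -p pics; cat > h.py <<'E'
from bench import *
import numpy as np, cv2
def snap(n,fn=None):
    s=snapshot(n)
    if fn: cv2.imwrite('pics/'+fn,cv2.cvtColor(s['color'],cv2.COLOR_RGB2BGR))
    return s
def w2c(s): return np.array(s['extrinsics'])
def pt(s,u,v,d=None):
    """world pt from pixel with depth"""
    if d is None: d=float(s['depth'][int(round(v)),int(round(u))])
    c=np.array([(u-s['cx'])/s['fx']*d,-(v-s['cy'])/s['fy']*d,-d,1])
    return (np.linalg.inv(w2c(s))@c)[:3]
def onz(s,u,v,z):
    E=np.linalg.inv(w2c(s)); o=E[:3,3]; r=E[:3,:3]@np.array([(u-s['cx'])/s['fx'],-(v-s['cy'])/s['fy'],-1])
    return o+r*(z-o[2])/r[2]
def proj(s,p):
    c=w2c(s)@np.r_[p,1]; return s['cx']+s['fx']*c[0]/-c[2], s['cy']-s['fy']*c[1]/-c[2]
def cloud(s):
    d=s['depth']; v,u=np.mgrid[0:d.shape[0],0:d.shape[1]]
    c=np.stack([(u-s['cx'])/s['fx']*d,-(v-s['cy'])/s['fy']*d,-d,np.ones_like(d)],-1)
    return (c@np.linalg.inv(w2c(s)).T)[...,:3]
E
python3 - <<'E'
from h import *
for n in('scene','side','wrist'):
    s=snap(n,n+'0.png'); print(n,s['fx'],s['cx'],s['cy'],np.round(w2c(s),3).tolist(),[k for k in s])
print(get_obs())
E
```

```text
pics
scene 483.38485256763073 256.3659628488729 192.84148681234393 [[-0.649, 0.76, -0.003, 0.292], [-0.653, -0.556, 0.514, 0.311], [0.389, 0.336, 0.858, -1.822], [0.0, 0.0, 0.0, 1.0]] ['color', 'depth', 'fx', 'fy', 'cx', 'cy', 'extrinsics']
side 374.3719004068467 253.50171153882405 192.15412863675948 [[0.952, -0.306, -0.0, -0.466], [0.176, 0.546, 0.819, -0.233], [-0.251, -0.78, 0.574, -1.145], [0.0, 0.0, 0.0, 1.0]] ['color', 'depth', 'fx', 'fy', 'cx', 'cy', 'extrinsics']
wrist 341.61810371659925 254.26582484497862 193.10769169432268 [[1.0, -0.0, -0.002, -0.574], [-0.001, 0.958, -0.288, 0.031], [0.002, 0.288, 0.958, -0.393], [0.0, 0.0, 0.0, 1.0]] ['color', 'depth', 'fx', 'fy', 'cx', 'cy', 'extrinsics']
{'time_s': 0.15, 'qpos': array([-1.20957797e-01,  2.76428206e-01,  1.50581579e+00, -1.68622062e-05,
        1.36070838e+00, -1.20987095e-01]), 'joint_velocities': array([-0.00202201, -0.00042135, -0.00381967,  0.00093268,  0.00021894,
       -0.00052299]), 'tau': array([ 2.15351523e-03, -4.04925048e+01, -2.37432325e+01,  7.02095032e-02,
        3.15094914e-02, -7.84152348e-05]), 'ee_pos': array([5.74538232e-01, 6.80278044e-05, 1.75126334e-01]), 'ee_rot': array([-1.57064858e+00,  1.35177573e-03,  3.29254541e-05]), 'contact_force': array([ 0.0976977 , -0.49496113,  0.1308093 ]), 'moment': array([ 0.00450063, -0.01514365,  0.05870332]), 'width': 0.09388987129933714}
```

View pics/scene0.png

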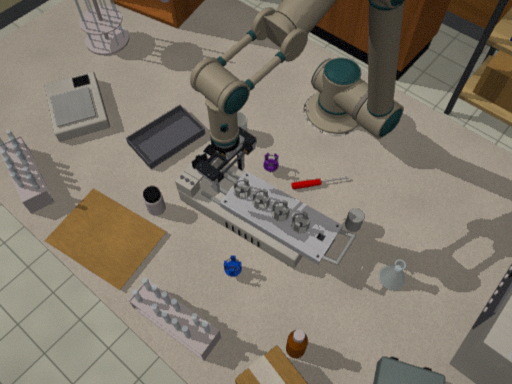

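View pics/side0.png

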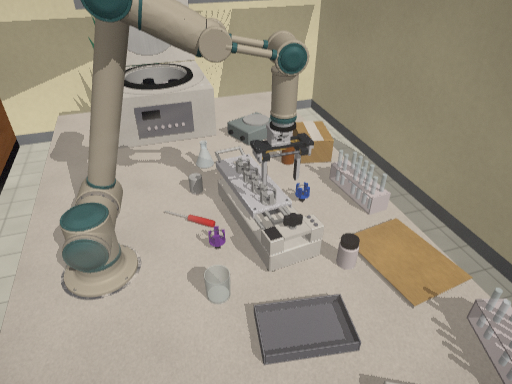

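View pics/wrist0.png

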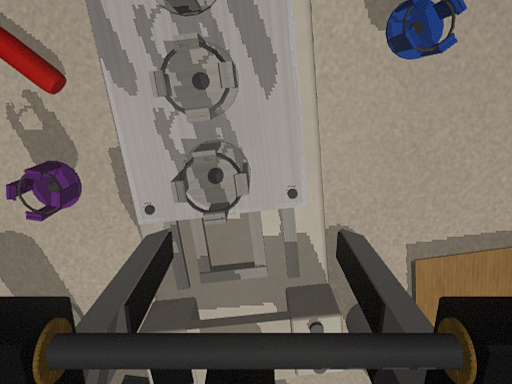

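The scene shows the grey tray at (166,136), the shaker with its knob end near (195,180), and four clamps at (243,190), (262,200), (281,211) and (301,222). There is an empty socket near (320,236) and the handle is at (342,247). The look-alikes are a purple clamp (271,161) and a blue one (233,267) on the bench, both to be left alone. The other bystanders are the jar (153,200), beaker (235,120), can (355,219) and flask (393,275).

```bash
python3 - <<'E'
from h import *
for n in('scene','side'):
    s=snap(n); P=cloud(s); d=s['depth']
    z=P[...,2]; 
    m=(d>0)&(abs(z-.122)<.004)&(P[...,0]>.3)&(P[...,0]<.95)&(abs(P[...,1])<.4)
    m=m.astype(np.uint8); 
    k,l,st,c=cv2.connectedComponentsWithStats(m); i=1+np.argmax(st[1:,4]); m2=l==i
    q=P[m2]; r=cv2.minAreaRect((q[:,:2]*1000).astype(np.float32)); print(n,m2.sum(),r,np.median(q[:,2])); print(cv2.boxPoints(r))
    # height-limited: tops of clamps
    t=((d>0)&(z>.15)&(z<.172)&(P[...,0]>.3)&(P[...,0]<.95)&(abs(P[...,1])<.3)).astype(np.uint8)
    k,l,st,c=cv2.connectedComponentsWithStats(t)
    for i in range(1,k):
        if st[i,4]>8: q=P[l==i]; print(st[i,4],c[i].round(),q.mean(0).round(3),q[:,2].max().round(3))
    im=cv2.cvtColor(s['color'],cv2.COLOR_RGB2BGR)
    a=im[140:280,160:380] if n=='scene' else im[130:290,180:360]
    cv2.imwrite(f'pics/{n}_crop1.png',cv2.resize(a,None,fx=3.5,fy=3.5,interpolation=cv2.INTER_CUBIC))
E
```

```text
scene 3287 ((527.5424194335938, 170.30435180664062), (144.0374755859375, 368.1950988769531), 6.537017345428467) 0.12201939442454579
[[435.0333    345.006    ]
 [476.95053   -20.795265 ]
 [620.0515     -4.3973083]
 [578.1343    361.40396  ]]
14 [205. 158.] [ 0.546 -0.128  0.164] 0.171
18 [194. 164.] [ 0.586 -0.137  0.163] 0.172
26 [245. 180.] [0.524 0.02  0.159] 0.168
18 [236. 182.] [0.549 0.002 0.159] 0.166
47 [242. 189.] [0.556 0.034 0.16 ] 0.168
101 [261. 196.] [0.539 0.093 0.16 ] 0.169
43 [280. 202.] [0.519 0.15  0.16 ] 0.168
54 [281. 212.] [0.541 0.173 0.16 ] 0.169
44 [300. 214.] [0.51  0.219 0.16 ] 0.17
21 [307. 222.] [0.518 0.252 0.161] 0.171
29 [297. 224.] [0.541 0.233 0.159] 0.168
side 1451 ((526.341552734375, 171.99771118164062), (143.0286865234375, 386.9961853027344), 6.710507869720459) 0.12032647715017764
[[432.70633  355.81354 ]
 [477.92798  -28.531431]
 [619.9768   -11.818115]
 [574.7551   372.52686 ]]
26 [239. 161.] [0.51  0.239 0.157] 0.163
69 [246. 167.] [0.523 0.191 0.157] 0.164
65 [254. 176.] [0.532 0.124 0.157] 0.165
58 [262. 189.] [0.533 0.041 0.157] 0.165
16 [274. 190.] [0.567 0.021 0.158] 0.164
25 [271. 195.] [ 0.547 -0.003  0.157] 0.163
110 [293. 221.] [ 0.561 -0.147  0.161] 0.172
```

View pics/scene_crop1.png

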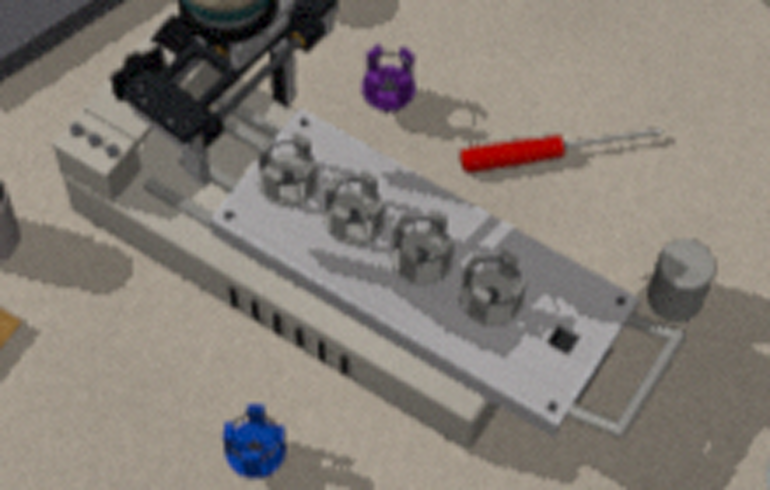

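View pics/side_crop1.png

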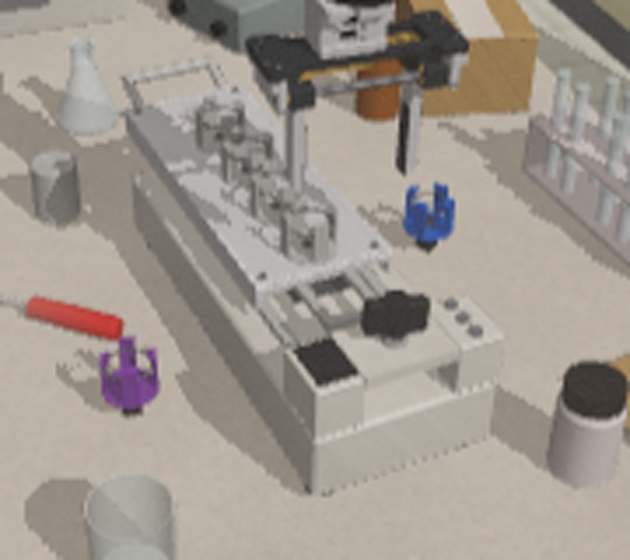

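```bash
python3 - <<'E'
from h import *
s=snap('wrist')
E=np.linalg.inv(w2c(s)); print('cam',E[:3,3].round(3))
for nm,u,v in(('hub5',215,176),('hub4',200,81),('screwL',149,210),('screwR',292,194)):
    print(nm,pt(s,u,v).round(4), onz(s,u,v,.122).round(4))
P=cloud(s);z=P[...,2]
x0=np.array([.5275,.1703]);a=np.deg2rad(6.54);ax=np.array([np.cos(a),np.sin(a)]);ay=np.array([-np.sin(a),np.cos(a)])
t=((s['depth']>0)&(z>.145)&(z<.172)&(s['depth']>.15)).astype(np.uint8)
for nm in('wrist','scene','side'):
    s=snap(nm);P=cloud(s);z=P[...,2]
    L=np.stack([(P[...,:2]-x0)@ax,(P[...,:2]-x0)@ay],-1)
    # edges of deck in local frame
    m=(s['depth']>0)&(abs(z-.122)<.004)&(abs(L[...,1])<.18)&(abs(L[...,0])<.1)
    q=L[m]; print(nm,'deck x range',np.percentile(q[:,0],[.3,99.7]).round(4))
    m=(s['depth']>0)&(abs(z-.122)<.004)&(abs(L[...,1])<.24)&(abs(L[...,0])<.065)&(abs(L[...,0])>.055)
    q=L[m]; print('  y range',np.percentile(q[:,1],[.5,99.5]).round(4))
    m=(s['depth']>0)&(z>.150)&(z<.172)&(abs(L[...,1])<.2)&(abs(L[...,0])<.04)
    q=L[m]
    for c in(.14,.07,0,-.07,-.14):
        k=q[abs(q[:,1]-c)<.035]
        if len(k): print('   ',c,len(k),np.percentile(k,2,axis=0).round(4),np.percentile(k,98,axis=0).round(4))
E
```

```text
cam [0.575 0.084 0.385]
hub5 [0.5446 0.0212 0.1309] [0.5435 0.019  0.122 ]
hub4 [0.5362 0.0903 0.1305] [0.5349 0.0905 0.122 ]
screwL [ 0.4897 -0.0085  0.1249] [ 0.4887 -0.0095  0.122 ]
screwR [0.6046 0.005  0.1248] [0.6049 0.0041 0.122 ]
wrist deck x range [-0.0704  0.0691]
  y range [-0.1842 -0.0211]
    0 1 [ 0.0067 -0.0348] [ 0.0067 -0.0348]
    -0.07 2110 [-0.0251 -0.104 ] [ 0.0246 -0.0357]
    -0.14 1701 [-0.0249 -0.1738] [ 0.0249 -0.1246]
scene deck x range [-0.071   0.0711]
  y range [-0.1828  0.1753]
    0.07 96 [-0.0242  0.0364] [0.0251 0.0863]
    0 100 [-0.0259 -0.0325] [0.0266 0.0164]
    -0.07 102 [-0.0254 -0.1032] [ 0.0267 -0.0535]
    -0.14 98 [-0.0242 -0.1722] [ 0.0267 -0.1235]
side deck x range [-0.0708  0.07  ]
  y range [-0.1859  0.1803]
    0.07 50 [-0.0256  0.0354] [0.023  0.0843]
    0 65 [-0.0254 -0.0338] [0.0245 0.0345]
    -0.07 56 [-0.0255 -0.1039] [ 0.0117 -0.0354]
    -0.14 79 [-0.0257 -0.174 ] [ 0.0256 -0.1054]
```

Choices: the candidates for clamps are four steel ones on the deck (scene 243,190 / 262,200 / 281,211 / 301,222) and the purple and blue ones on the bench, which I exclude. The handle-end socket (320,236) is empty, so clamp_1 is absent and I start with clamp_2 at scene (301,222). I'll lift and move above it.

```bash
python3 -m creep '{"angular":[[0,0,0],[0,0,0],[0,-3.2,0],[0,-3.3,0],[0,0,0],[0,0,0],[0,0,0],[0,0,0]],"offset":[[0,-0.04,0],[0,-0.04,0],[-0.01,0,0.04],[-0.01,0,0.04],[0,0,0.05],[0,0,0.05],[0,0,0.03],[0,0,0]],"claw":[1,1,1,1,1,1,1,1]}' 40; python3 - <<'E'
from h import *
s=snap('wrist','w1.png'); o=get_obs(); print(o['ee_pos'].round(4),np.rad2deg(o['ee_rot']).round(2))
s=snap('scene','s1.png')
E
```

```text
time_s: 1.25
ee_pos: [0.5375, 0.214, 0.2586]
ee_rot: [-1.569, -0.001, 0.113]
contact_force: [-0.2, -0.3, -0.7]
width: 0.0941
[0.5378 0.2122 0.2586] [-8.999e+01 -5.000e-02  6.380e+00]
```

View pics/w1.png

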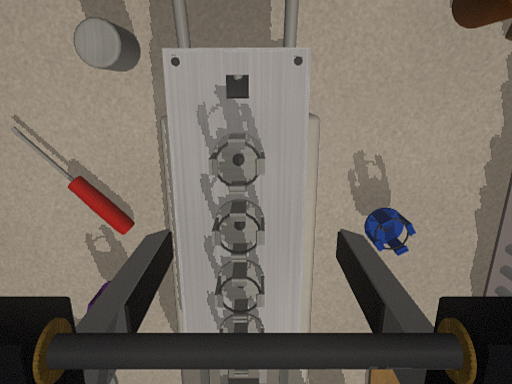

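The wrist view shows the whole row: empty socket at (237,86), clamp hubs at (238,160), (239,226) and (239,293), blue look-alike off the deck at (388,229).

```bash
python3 - <<'E'
from h import *
s=snap('wrist')
for nm,u,v,z in(('sock',237,86,.122),('c2',238,160,.131),('c3',239,226,.131),('c4',239,293,.131),('scL',175,62,.124),('scR',298,61,.124)):
    print(nm,pt(s,u,v).round(4), onz(s,u,v,z).round(4))
print(get_obs()['ee_pos'])
a=np.deg2rad(6.54)
P=cloud(s);z=P[...,2]
m=(s['depth']>0)&(abs(z-.122)<.005)&(P[...,1]>.2)
x0=np.array([.5285,.1614]);ax=np.array([np.cos(a),np.sin(a)]);ay=np.array([-np.sin(a),np.cos(a)])
L=np.stack([(P[...,:2]-x0)@ax,(P[...,:2]-x0)@ay],-1)
for nm,u,v,zz in(('sock',237,86,.122),('c2',238,160,.131),('c3',239,226,.131),('c4',239,293,.131)):
    p=onz(s,u,v,zz)[:2]-x0; print(nm,(p@ax).round(4),(p@ay).round(4))
E
```

```text
sock [0.5104 0.2962 0.092 ] [0.5119 0.296  0.122 ]
c2 [0.52   0.2261 0.1326] [0.52   0.2257 0.131 ]
c3 [0.5278 0.1551 0.1309] [0.5278 0.1551 0.131 ]
c4 [0.5358 0.0712 0.1265] [0.5357 0.0741 0.131 ]
scL [0.4518 0.3111 0.1239] [0.4518 0.3111 0.124 ]
scR [0.567  0.3247 0.1238] [0.5669 0.3247 0.124 ]
[0.5384201  0.20958396 0.2585599 ]
sock -0.0012 0.1357
c2 -0.0011 0.0649
c3 -0.0014 -0.0062
c4 -0.0028 -0.0876
```

```bash
python3 - <<'E'
from h import *
s=snap('wrist');s=snap('wrist');s=snap('wrist','w2.png');o=get_obs();print(o['ee_pos'].round(4))
g=cv2.cvtColor(s['color'],cv2.COLOR_RGB2GRAY)
cv2.imwrite('pics/w2c.png',cv2.resize(cv2.cvtColor(s['color'],cv2.COLOR_RGB2BGR)[30:330,140:340],None,fx=2.6,fy=2,interpolation=cv2.INTER_CUBIC))
a=np.deg2rad(6.54)
x0=np.array([.5285,.1614]);ax=np.array([np.cos(a),np.sin(a)]);ay=np.array([-np.sin(a),np.cos(a)])
P=cloud(s);z=P[...,2];L=np.stack([(P[...,:2]-x0)@ax,(P[...,:2]-x0)@ay],-1)
m=(s['depth']>0)&(z>.150)&(z<.172)&(abs(L[...,1])<.2)&(abs(L[...,0])<.04)
print(sorted(np.percentile(L[m][:,0],[1,99]).round(4)))
for c in(.07,0,-.07):
    k=L[m&(abs(L[...,1]-c)<.035)]
    if len(k): print('   ',c,len(k),np.percentile(k,2,axis=0).round(4),np.percentile(k,98,axis=0).round(4))
m=(s['depth']>0)&(abs(z-.122)<.004)&(abs(L[...,0])<.1)&(abs(L[...,1])<.2)
print('deck y max',np.percentile(L[m][:,1],[99,99.9]).round(4),'x',np.percentile(L[m][:,0],[.5,99.5]).round(4))
for zz in (.165,.122): print([np.round(proj(s,np.r_[x0+ay*c,zz])) for c in(.07,0)])
E
```

```text
[0.5387 0.2087 0.2586]
[np.float64(-0.0259), np.float64(0.0244)]
    0.07 876 [-0.0259  0.0442] [0.0234 0.094 ]
    0 873 [-0.0255 -0.0259] [0.0236 0.0242]
    -0.07 830 [-0.0254 -0.0953] [ 0.0244 -0.0456]
deck y max [0.1773 0.1899] x [-0.0705  0.0684]
[array([237., 160.]), array([239., 232.])]
[array([239., 152.]), array([240., 216.])]
```

View pics/w2c.png

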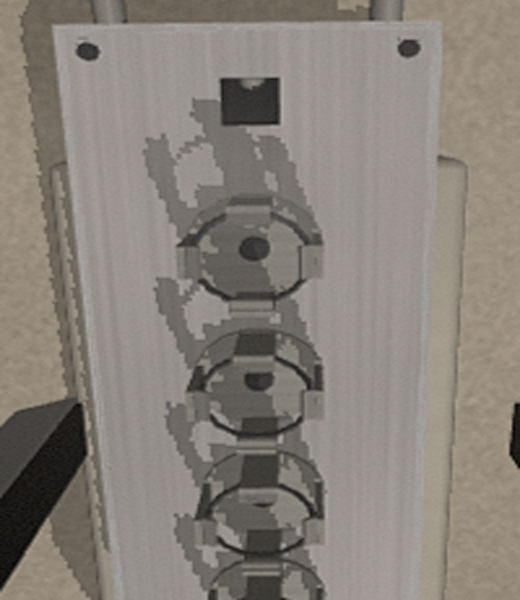

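```bash
python3 -m creep '{"angular":[[0,0,0],[0,0,0],[0,0,0],[0,0,0],[0,0,0]],"offset":[[-0.008,0,0.012],[-0.008,0.02,0.011],[0,0.03,0],[0,0,0],[0,0,0]],"claw":[1,1,1,1,1]}' 40; python3 - <<'E'
from h import *
o=get_obs();p=o['ee_pos'];r=o['ee_rot'];print(p.round(4),np.rad2deg(r).round(2))
a=r[2];d=np.array([.5196,.2300])-p[:2];print('x',d@[np.cos(a),np.sin(a)],'z',d@[-np.sin(a),np.cos(a)])
E
```

```text
time_s: 2.05
ee_pos: [0.5199, 0.2286, 0.2093]
ee_rot: [-1.57, -0.003, 0.098]
contact_force: [-1.1, -0.4, 0.6]
width: 0.0941
[0.5199 0.2286 0.2093] [-89.94  -0.18   5.62]
x -0.0001496135919531589 z 0.0013893355832775792
```

```bash
python3 -m creep '{"angular":[[0,-0.9,0],[0,0,0],[0,0,0],[0,0,0],[0,0,0]],"offset":[[0,0.03,0.001],[0,0.03,0.0005],[0,0.017,0],[0,0,0],[0,0,0]],"claw":[1,1,1,1,1]}' 40; cat > chk.py <<'E'
from h import *
import sys
o=get_obs();p=o['ee_pos'];r=o['ee_rot'];print(p.round(4),np.rad2deg(r).round(2),'F',o['contact_force'].round(1),'w',round(o['width'],4),'t',round(o['time_s'],2))
if len(sys.argv)>2:
    a=r[2];d=np.array([float(sys.argv[1]),float(sys.argv[2])])-p[:2];print('dx',(d@[np.cos(a),np.sin(a)]).round(4),'dz',(d@[-np.sin(a),np.cos(a)]).round(4))
E
python3 chk.py .5196 .23
```

```text
time_s: 2.55
ee_pos: [0.5258, 0.2313, 0.1387]
ee_rot: [-1.567, -0.017, 0.111]
contact_force: [1.2, -0.1, -0.2]
width: 0.0939
[0.5258 0.2313 0.1387] [-89.78  -0.95   6.38] F [ 1.2 -0.1 -0.2] w 0.0939 t 2.55
dx -0.0063 dz -0.0006
```

```bash
python3 -m creep '{"angular":[[-0.2,0,0.9],[0,0,0]],"offset":[[-0.006,0.004,-0.0005],[0,0.003,0]],"claw":[1,1]}' 40;python3 -m creep '{"angular":[[0,0,0],[0,0,0]],"offset":[[0,0,0],[0,0,0]],"claw":[1,1]}' 40; python3 chk.py .5196 .23
```

```text
time_s: 2.75
ee_pos: [0.5218, 0.2307, 0.1346]
ee_rot: [-1.569, -0.005, 0.111]
contact_force: [0.2, -0.2, 0.4]
width: 0.0942
time_s: 2.95
ee_pos: [0.5225, 0.2309, 0.1357]
ee_rot: [-1.569, -0.007, 0.111]
contact_force: [-0.5, -0.2, -0.4]
width: 0.0942
[0.5225 0.2309 0.1357] [-89.9   -0.42   6.35] F [-0.5 -0.2 -0.4] w 0.0942 t 2.95
dx -0.003 dz -0.0005
```

```bash
python3 -m creep '{"angular":[[0,-0.1,0.4],[0,0,0.1],[0,0,0]],"offset":[[-0.003,0.004,-0.0005],[-0.001,0.001,0],[0,0,0]],"claw":[1,1,1]}' 40; python3 chk.py .5196 .23
```

```text
time_s: 3.25
ee_pos: [0.5185, 0.23, 0.1308]
ee_rot: [-1.569, 0.001, 0.113]
contact_force: [0.1, 0.4, 0.6]
width: 0.0939
[0.5185 0.23   0.1308] [-8.989e+01  7.000e-02  6.470e+00] F [0.1 0.4 0.6] w 0.0939 t 3.25
dx 0.0011 dz -0.0001
```

Aligned; I'll close gently, then firm up the grip.

```bash
python3 -m creep '{"angular":[[0,0,0],[0,0,0],[0,0,0],[0,0,0],[0,0,0],[0,0,0]],"offset":[[0.001,0,0],[0,0,0],[0,0,0],[0,0,0],[0,0,0],[0,0,0]],"claw":[-1,-1,-1,-1,-1,-1]}' 40; python3 chk.py .5196 .23; python3 - <<'E'
from h import *
snap('wrist','w3.png')
E
```

```text
time_s: 3.85
ee_pos: [0.5196, 0.2301, 0.1307]
ee_rot: [-1.569, 0.002, 0.113]
contact_force: [-0.2, -0.6, 1.1]
width: 0.0498
[0.5196 0.2301 0.1307] [-89.9    0.09   6.47] F [-0.2 -0.6  1.1] w 0.0498 t 3.85
dx 0.0 dz -0.0001
```

View pics/w3.png

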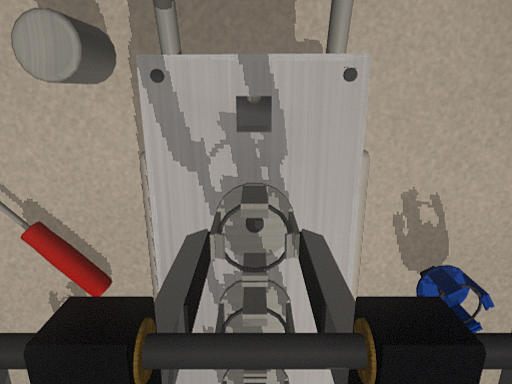

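The clamp's ±x fingers are gripped (opening 50 mm). I'll tug up in small steps.

```bash
python3 -m creep '{"angular":[[0,0,0],[0,0,0]],"offset":[[0,-0.001,0],[0,-0.001,0]],"claw":[-1,-1]}';  python3 -m creep '{"angular":[[0,0,0]],"offset":[[0,-0.001,0]],"claw":[-1]}';python3 -m creep '{"angular":[[0,0,0]],"offset":[[0,-0.001,0]],"claw":[-1]}';
```

```text
time_s: 4.1
ee_pos: [0.5195, 0.23, 0.132]
ee_rot: [-1.569, 0.002, 0.113]
contact_force: [1.0, -0.7, -4.3]
width: 0.0499
time_s: 4.2
ee_pos: [0.5194, 0.2299, 0.1324]
ee_rot: [-1.569, 0.003, 0.113]
contact_force: [1.0, 0.1, -3.7]
width: 0.0494
time_s: 4.3
ee_pos: [0.5192, 0.2299, 0.133]
ee_rot: [-1.569, 0.003, 0.113]
contact_force: [1.0, 0.5, -4.2]
width: 0.0498
```

```bash
python3 -m creep '{"angular":[[0,0,0]],"offset":[[0,-0.0015,0]],"claw":[-1]}';  python3 -m creep '{"angular":[[0,0,0]],"offset":[[0,-0.0015,0]],"claw":[-1]}';python3 -m creep '{"angular":[[0,0,0]],"offset":[[0,-0.0015,0]],"claw":[-1]}';
```

```text
time_s: 4.4
ee_pos: [0.519, 0.2298, 0.1341]
ee_rot: [-1.57, 0.004, 0.113]
contact_force: [1.5, -0.2, -6.2]
width: 0.0497
time_s: 4.5
ee_pos: [0.519, 0.2297, 0.1351]
ee_rot: [-1.57, 0.005, 0.113]
contact_force: [1.6, -0.1, -8.6]
width: 0.05
time_s: 4.6
ee_pos: [0.519, 0.2296, 0.1359]
ee_rot: [-1.57, 0.005, 0.113]
contact_force: [2.2, 0.5, -10.7]
width: 0.0498
```

Force rises with stretch to 10.7 N at +5 mm, so clamp_2 holds. I'll hold for a moment, then lower and release.

```bash
python3 -m creep '{"angular":[[0,0,0],[0,0,0]],"offset":[[0,-0.0008,0],[0,-0.0006,0]],"claw":[-1,-1]}'; python3 -m creep '{"angular":[[0,0,0],[0,0,0],[0,0,0],[0,0,0]],"offset":[[0,0.002,0],[0,0.002,0],[0,0.001,0],[0,0,0]],"claw":[-1,-1,-1,-1]}'
```

```text
time_s: 4.8
ee_pos: [0.519, 0.2296, 0.136]
ee_rot: [-1.57, 0.006, 0.113]
contact_force: [2.0, 1.0, -10.9]
width: 0.0501
time_s: 5.2
ee_pos: [0.5191, 0.2299, 0.1333]
ee_rot: [-1.57, 0.005, 0.113]
contact_force: [0.9, -0.5, -3.1]
width: 0.0501
```

```bash
python3 -m creep '{"angular":[[0,0,-0.2],[0,0,0],[0,0,0]],"offset":[[0,0.0015,0],[0,0.001,0],[0,0.001,0]],"claw":[-1,-1,-1]}'
```

```text
time_s: 5.5
ee_pos: [0.519, 0.2301, 0.1319]
ee_rot: [-1.569, -0.001, 0.113]
contact_force: [-0.6, -0.2, 2.0]
width: 0.05
```

```bash
python3 -m creep '{"angular":[[0,0,0],[0,0,0],[0,0,0],[0,0,0]],"offset":[[0,0,0],[0,0,0],[0,0,0],[0,0,0]],"claw":[1,1,1,1]}'; python3 -m creep '{"angular":[[0,0,0],[0,0,0],[0,0,0],[0,0,0]],"offset":[[0,-0.03,0],[0,-0.03,0],[0,0,0],[0,0,0]],"claw":[1,1,1,1]}';python3 chk.py .5276 .1605; python3 - <<'E'
from h import *
snap('wrist','w4.png')
E
```

```text
time_s: 5.9
ee_pos: [0.5196, 0.2301, 0.1325]
ee_rot: [-1.569, -0.003, 0.113]
contact_force: [-0.3, 0.1, -0.7]
width: 0.0785
time_s: 6.3
ee_pos: [0.5186, 0.2296, 0.1923]
ee_rot: [-1.57, 0.001, 0.113]
contact_force: [0.4, 0.1, -0.1]
width: 0.094
[0.5186 0.2296 0.1923] [-8.993e+01  4.000e-02  6.460e+00] F [ 0.4  0.1 -0.1] w 0.094 t 6.3
dx 0.0011 dz -0.0697
```

View pics/w4.png

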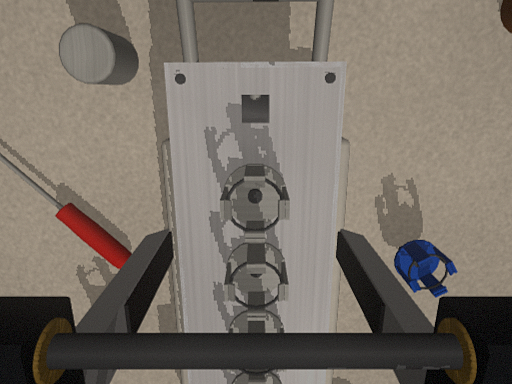

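Clamp_2 is seated at (255,197). On to clamp_3.

```bash
python3 -m creep '{"angular":[[0,0,0],[0,0,0],[0,0,0],[0,0,0],[0,0,0],[0,0,0]],"offset":[[0,0,-0.025],[0,0,-0.025],[0.001,0,-0.015],[0,0,-0.004],[0,0,0],[0,0,0]],"claw":[1,1,1,1,1,1]}';python3 chk.py .5276 .1605
```

```text
time_s: 6.95
ee_pos: [0.5245, 0.16, 0.1857]
ee_rot: [-1.568, 0.011, 0.114]
contact_force: [-0.4, 0.0, -0.8]
width: 0.0939
[0.5245 0.16   0.1857] [-89.85   0.6    6.51] F [-0.4  0.  -0.8] w 0.0939 t 6.95
dx 0.0031 dz 0.0001
```

```bash
python3 -m creep '{"angular":[[-0.1,0,-0.6],[0,0,0],[0,0,0],[0,0,0.2],[0,0,0]],"offset":[[0.003,0.018,0.0005],[-0.001,0.018,0],[-0.001,0.014,0],[-0.002,0.003,0],[0,0,0]],"claw":[1,1,1,1,1]}';python3 chk.py .5276 .1605
```

```text
time_s: 7.45
ee_pos: [0.5237, 0.1648, 0.1315]
ee_rot: [-1.567, 0.001, 0.117]
contact_force: [-0.2, 0.5, 1.6]
width: 0.0941
[0.5237 0.1648 0.1315] [-8.981e+01  7.000e-02  6.720e+00] F [-0.2  0.5  1.6] w 0.0941 t 7.45
dx 0.0034 dz -0.0048
```

```bash
python3 -m creep '{"angular":[[-0.2,0.2,0],[0,0,0],[0,0,0]],"offset":[[0.0034,0,-0.005],[0,0,0],[0,0,0]],"claw":[1,1,1]}';python3 chk.py .5276 .1605
```

```text
time_s: 7.75
ee_pos: [0.5293, 0.1609, 0.1333]
ee_rot: [-1.571, -0.002, 0.114]
contact_force: [0.1, 0.0, 0.9]
width: 0.0939
[0.5293 0.1609 0.1333] [-90.    -0.12   6.55] F [0.1 0.  0.9] w 0.0939 t 7.75
dx -0.0018 dz -0.0002
```

```bash
python3 -m creep '{"angular":[[0,0,0.1],[0,0,0],[0,0,0]],"offset":[[-0.0018,0.002,0],[0,0,0],[0,0,0]],"claw":[1,1,1]}';python3 chk.py .5276 .1605;  python3 -m creep '{"angular":[[0,0,0],[0,0,0],[0,0,0],[0,0,0],[0,0,0],[0,0,0]],"offset":[[0,0,0],[0,0,0],[0,0,0],[0,0,0],[0,0,0],[0,0,0]],"claw":[-1,-1,-1,-1,-1,-1]}' 40
```

```text
time_s: 8.05
ee_pos: [0.5282, 0.1607, 0.1321]
ee_rot: [-1.571, -0.002, 0.114]
contact_force: [0.2, -0.5, -0.2]
width: 0.0943
[0.5282 0.1607 0.1321] [-89.99  -0.13   6.53] F [ 0.2 -0.5 -0.2] w 0.0943 t 8.05
dx -0.0006 dz -0.0001
time_s: 8.65
ee_pos: [0.528, 0.1606, 0.1323]
ee_rot: [-1.571, -0.002, 0.114]
contact_force: [-0.4, 0.4, 0.9]
width: 0.0501
```

```bash
python3 -m creep '{"angular":[[0,0,0],[0,0,0]],"offset":[[0,-0.001,0],[0,-0.0015,0]],"claw":[-1,-1]}';  python3 -m creep '{"angular":[[0,0,0]],"offset":[[0,-0.0015,0]],"claw":[-1]}';python3 -m creep '{"angular":[[0,0,0]],"offset":[[0,-0.0015,0]],"claw":[-1]}';python3 -m creep '{"angular":[[0,0,0]],"offset":[[0,-0.0015,0]],"claw":[-1]}'
```

```text
time_s: 8.85
ee_pos: [0.5278, 0.1605, 0.1339]
ee_rot: [-1.571, -0.001, 0.114]
contact_force: [-0.4, 0.2, -4.6]
width: 0.0494
time_s: 8.95
ee_pos: [0.5276, 0.1605, 0.1349]
ee_rot: [-1.571, -0.0, 0.114]
contact_force: [0.7, 0.3, -5.0]
width: 0.0494
time_s: 9.05
ee_pos: [0.5273, 0.1605, 0.1359]
ee_rot: [-1.571, 0.001, 0.114]
contact_force: [-0.1, -0.3, -5.4]
width: 0.0493
time_s: 9.15
ee_pos: [0.527, 0.1604, 0.1371]
ee_rot: [-1.571, 0.002, 0.114]
contact_force: [-0.1, 0.1, -4.2]
width: 0.0493
```

The force stays at 4–5 N while rising 5 mm, so clamp_3 is probably loose. I'll continue straight up.

```bash
python3 -m creep '{"angular":[[0,0,0],[0,0,0],[0,0,0],[0,0,0]],"offset":[[0,-0.002,0],[0,-0.003,0],[0,-0.003,0],[0,-0.003,0]],"claw":[-1,-1,-1,-1]}';python3 chk.py .5276 .1605
```

```text
time_s: 9.55
ee_pos: [0.5269, 0.1604, 0.15]
ee_rot: [-1.571, 0.001, 0.114]
contact_force: [0.3, -0.8, -1.6]
width: 0.0493
[0.5269 0.1604 0.15  ] [-9.00e+01  8.00e-02  6.53e+00] F [ 0.3 -0.8 -1.6] w 0.0493 t 9.55
dx 0.0007 dz 0.0
```

```bash
python3 -m creep '{"angular":[[0,0,0],[0,0,0],[0,0,0],[0,0,0],[0,0,0],[0,0,0]],"offset":[[0,-0.01,0],[0,-0.01,0],[0,-0.02,0],[0,-0.03,0],[0,-0.03,0],[0,-0.005,0]],"claw":[-1,-1,-1,-1,-1,-1]}';python3 chk.py; cat > tray.py <<'E'
from h import *
for n in('scene','side'):
    s=snap(n,'tray_'+n+'.png');P=cloud(s);c=s['color'].astype(int)
    dark=(c.max(-1)<95)&(c.max(-1)-c.min(-1)<22)&(P[...,2]<.05)&(s['depth']>0)
    k,l,st,ce=cv2.connectedComponentsWithStats(dark.astype(np.uint8))
    for i in range(1,k):
        if st[i,4]>400:
            q=P[l==i]; r=cv2.minAreaRect((q[:,:2]*1000).astype(np.float32)); print(n,st[i,4],ce[i].round(),np.round(r[0],1),np.round(r[1],1),round(r[2],1),q[:,2].min().round(3),q[:,2].max().round(3))
E
python3 tray.py
```

```text
time_s: 10.15
ee_pos: [0.5269, 0.1605, 0.2629]
ee_rot: [-1.571, -0.001, 0.114]
contact_force: [0.2, -0.3, -0.9]
width: 0.0493
[0.5269 0.1605 0.2629] [-8.999e+01 -4.000e-02  6.530e+00] F [ 0.2 -0.3 -0.9] w 0.0493 t 10.15
scene 602 [18. 11.] [   70.6 -2368.3] [381.7  69.6] 0.1 -0.769 -0.64
scene 1636 [472.  44.] [-1400.3   144.4] [821.8 348.9] 29.9 -0.772 0.019
scene 467 [ 86. 126.] [ 601.2 -656.9] [295.1 148.2] 21.6 -0.007 0.05
scene 2627 [165. 136.] [ 501.5 -385.1] [162.7 243.2] 81.7 -0.008 0.043
side 2588 [426. 201.] [1993.7 1253.7] [  46.5 2505.9] 0.1 -0.759 -0.644
side 961 [322. 332.] [ 499.8 -390.2] [149.7 239.1] 81.2 -0.002 0.036
```

Clamp_3 is out (grip still 49 mm). The tray centre is about (0.500, -0.388), long axis at -8.5°, and its size matches (240×150). I'll carry it there high up.

```bash
python3 -m creep '{"angular":[[0,0,0],[0,0,0],[0,0,0],[0,0,0],[0,0,0],[0,0,0],[0,0,0],[0,0,0]],"offset":[[-0.008,0,-0.025],[-0.01,0,-0.035],[-0.012,0,-0.042],[-0.012,0,-0.042],[-0.012,0,-0.042],[-0.012,0,-0.042],[-0.01,0,-0.03],[0,0,0]],"claw":[-1,-1,-1,-1,-1,-1,-1,-1]}';python3 chk.py .436 -.378
```

```text
time_s: 11.05
ee_pos: [0.4701, -0.1116, 0.2445]
ee_rot: [-1.564, 0.028, 0.119]
contact_force: [0.4, 0.6, -1.1]
width: 0.0494
[ 0.4701 -0.1116  0.2445] [-89.6    1.62   6.84] F [ 0.4  0.6 -1.1] w 0.0494 t 11.05
dx -0.0656 dz -0.2605
```

```bash
python3 -m creep '{"angular":[[-0.4,0,-1.6],[0,0,0],[0,0,0],[0,0,-0.2],[0,0,-0.2],[0,0,-0.2],[0,0,0],[0,0,0]],"offset":[[-0.009,-0.003,-0.03],[-0.01,-0.003,-0.042],[-0.01,-0.003,-0.042],[-0.01,-0.002,-0.042],[-0.01,-0.002,-0.042],[-0.008,0,-0.035],[-0.005,0,-0.02],[0,0,0]],"claw":[-1,-1,-1,-1,-1,-1,-1,-1]}';python3 chk.py .436 -.378; python3 tray.py
```

```text
time_s: 11.85
ee_pos: [0.4358, -0.3693, 0.2437]
ee_rot: [-1.55, -0.002, 0.124]
contact_force: [0.2, 0.7, 0.1]
width: 0.0005
[ 0.4358 -0.3693  0.2437] [-88.82  -0.09   7.11] F [0.2 0.7 0.1] w 0.0005 t 11.85
dx -0.0009 dz -0.0087
scene 613 [18. 11.] [   68.  -2366.3] [394.9  72.5] 1.7 -0.771 -0.641
scene 1768 [470.  45.] [-1325.1    24.2] [748.8 398.1] 4.7 -0.78 0.02
scene 716 [385.  61.] [-1203.7  -214.1] [321.1 642.9] 57.5 -0.77 -0.654
scene 481 [ 86. 126.] [ 600.8 -658.2] [295.6 146. ] 21.1 -0.007 0.049
scene 2491 [167. 136.] [ 494.7 -384.8] [161.5 257.7] 80.8 -0.007 0.049
side 2518 [426. 201.] [1990.1 1243. ] [2483.    43.8] 89.9 -0.758 -0.644
```

View pics/tray_side.png

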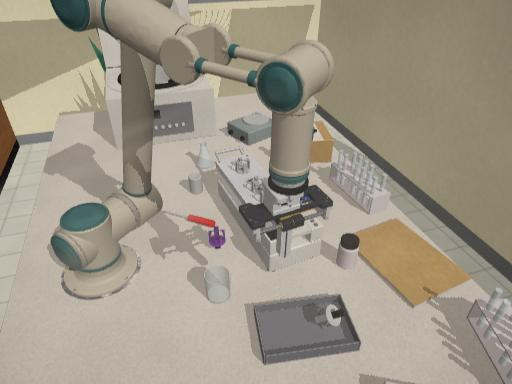

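View pics/tray_scene.png

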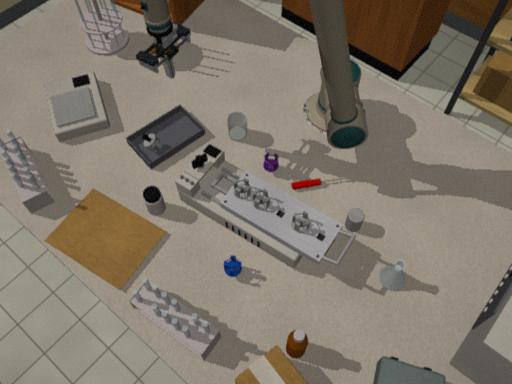

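```bash
python3 - <<'E'
from h import *
s=snap('side','sd2.png'); o=get_obs(); print(proj(s,o['ee_pos']))
cv2.imwrite('pics/sd2c.png',cv2.resize(cv2.cvtColor(s['color'],cv2.COLOR_RGB2BGR)[230:384,180:400],None,fx=3.5,fy=3.5,interpolation=cv2.INTER_CUBIC))
P=cloud(s)
for u,v in((335,314),(322,312)): print(pt(s,u,v))
E
```

```text
(np.float64(281.13716058247127), np.float64(262.7606915812588))
[ 0.57840735 -0.39980748  0.05011397]
[ 0.55163622 -0.38139326  0.04582242]
```

View pics/sd2c.png

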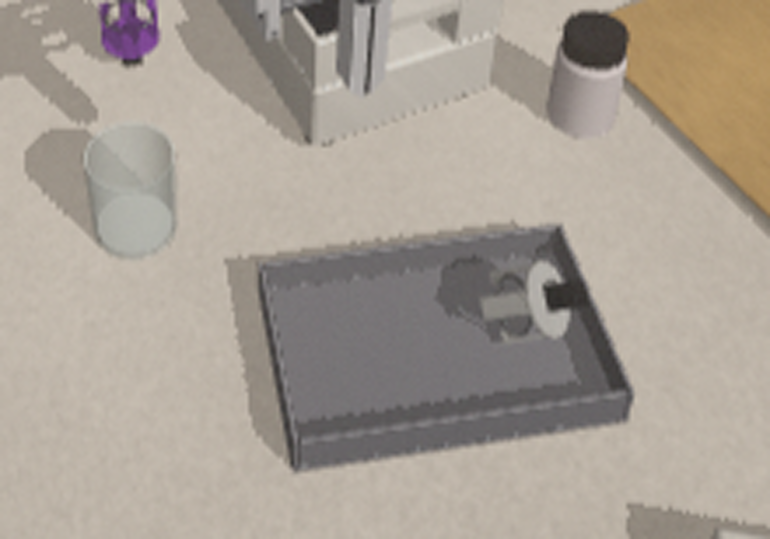

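The grip slackened during the swing. The clamp slid off and landed inside the grey tray: it lies on its side at side-view (332,314), disc at about x=0.578, y=-0.40. Its foot is within the tray's inner wall (x≈0.615) and nothing else moved. I'll go on to clamp_4.

```bash
python3 -m creep '{"angular":[[-1.2,0.3,0],[0,0.3,0],[0,0,0],[0,0,0],[0,0,0],[0,0,0],[0,0,0],[0,0,0],[0,0,0],[0,0,0]],"offset":[[0.01,0,0.03],[0.014,0,0.04],[0.014,0,0.04],[0.014,0,0.04],[0.014,0,0.04],[0.014,0,0.04],[0.014,0,0.04],[0.014,0,0.04],[0.01,0,0.03],[0,0,0]],"claw":[1,1,1,1,1,1,1,1,1,1]}' 40;python3 chk.py .5356 .091
```

```text
time_s: 13.0
ee_pos: [0.5096, 0.0193, 0.2495]
ee_rot: [-1.564, -0.01, 0.135]
contact_force: [-0.9, -1.1, -0.1]
width: 0.0773
[0.5096 0.0193 0.2495] [-89.62  -0.57   7.74] F [-0.9 -1.1 -0.1] w 0.0773 t 13.0
dx 0.0354 dz 0.0676
```

```bash
python3 -m creep '{"angular":[[-0.4,1.2,0.5],[0,0,0],[0,0,0],[0,0,0],[0,0,0]],"offset":[[0.012,0,0.02],[0.012,0.01,0.02],[0.009,0.02,0.015],[0,0.015,0.005],[0,0,0]],"claw":[1,1,1,1,1]}' 40;python3 chk.py .5356 .091;python3 - <<'E'
from h import *
s=snap('wrist');s=snap('wrist','w5.png');print(get_obs()['ee_pos'])
a=np.deg2rad(6.54)
x0=np.array([.5276,.1605]);ax=np.array([np.cos(a),np.sin(a)]);ay=np.array([-np.sin(a),np.cos(a)])
P=cloud(s);z=P[...,2];L=np.stack([(P[...,:2]-x0)@ax,(P[...,:2]-x0)@ay],-1)
m=(s['depth']>0)&(z>.150)&(z<.172)&(abs(L[...,1])<.2)&(abs(L[...,0])<.04)
for c in(.07,0,-.07,-.14):
    k=L[m&(abs(L[...,1]-c)<.035)]
    if len(k): print('   ',c,len(k),np.percentile(k,2,axis=0).round(4),np.percentile(k,98,axis=0).round(4))
E
```

```text
time_s: 13.5
ee_pos: [0.5313, 0.0895, 0.2064]
ee_rot: [-1.573, -0.004, 0.123]
contact_force: [-0.6, -0.7, -0.4]
width: 0.0938
[0.5313 0.0895 0.2064] [-90.13  -0.23   7.07] F [-0.6 -0.7 -0.4] w 0.0938 t 13.5
dx 0.0045 dz 0.001
[0.53292002 0.08864578 0.20836715]
    0.07 995 [-0.0255  0.044 ] [0.0235 0.069 ]
    -0.07 1268 [-0.0241 -0.095 ] [ 0.0251 -0.045 ]
    -0.14 1205 [-0.024  -0.1645] [ 0.0254 -0.1148]
```

View pics/w5.png

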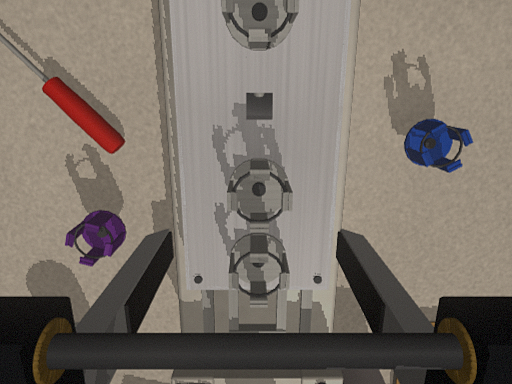

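The picture shows clamp_4 at (259,190), clamp_5 at (259,265) and clamp_3's socket empty at (259,105). I'll descend on clamp_4.

```bash
python3 -m creep '{"angular":[[0,0.5,0.2],[0,0,0],[0,0,0],[0,0,0],[0,0,0]],"offset":[[0.002,0.02,0.001],[0,0.02,0],[-0.001,0.018,0],[-0.001,0.012,0],[0,0,0]],"claw":[1,1,1,1,1]}' 40;python3 chk.py .5356 .091
```

```text
time_s: 14.1
ee_pos: [0.5367, 0.0866, 0.1434]
ee_rot: [-1.576, -0.017, 0.111]
contact_force: [-0.8, 0.4, -0.7]
width: 0.0939
[0.5367 0.0866 0.1434] [-90.32  -0.97   6.35] F [-0.8  0.4 -0.7] w 0.0939 t 14.1
dx -0.0006 dz 0.0045
```

```bash
python3 -m creep '{"angular":[[0.3,-0.2,0.9],[0,0,0],[0,0,0]],"offset":[[0.001,0.008,0.005],[-0.001,0.004,0],[0,0,0]],"claw":[1,1,1]}' 40;python3 chk.py .5356 .091
```

```text
time_s: 14.4
ee_pos: [0.5382, 0.0914, 0.1332]
ee_rot: [-1.571, -0.005, 0.114]
contact_force: [0.2, 0.1, 0.1]
width: 0.0936
[0.5382 0.0914 0.1332] [-90.02  -0.27   6.51] F [0.2 0.1 0.1] w 0.0936 t 14.4
dx -0.0026 dz -0.0001
```

```bash
python3 -m creep '{"angular":[[0,0,0.3],[0,0,0],[0,0,0]],"offset":[[-0.003,0.002,0],[0,0,0],[0,0,0]],"claw":[1,1,1]}' 40;python3 chk.py .5356 .091;  python3 -m creep '{"angular":[[0,0,0],[0,0,0],[0,0,0],[0,0,0],[0,0,0],[0,0,0]],"offset":[[0,0,0],[0,0,0],[0,0,0],[0,0,0],[0,0,0],[0,0,0]],"claw":[-1,-1,-1,-1,-1,-1]}' 50
```

```text
time_s: 14.7
ee_pos: [0.5358, 0.0911, 0.1319]
ee_rot: [-1.571, -0.001, 0.114]
contact_force: [-0.3, 0.6, 0.6]
width: 0.0938
[0.5358 0.0911 0.1319] [-9.003e+01 -4.000e-02  6.520e+00] F [-0.3  0.6  0.6] w 0.0938 t 14.7
dx -0.0002 dz -0.0001
time_s: 15.3
ee_pos: [0.536, 0.0912, 0.1324]
ee_rot: [-1.571, -0.002, 0.114]
contact_force: [0.8, 0.4, 0.2]
width: 0.0498
```

```bash
python3 -m creep '{"angular":[[0,0,0],[0,0,0]],"offset":[[0,-0.001,0],[0,-0.0015,0]],"claw":[-1,-1]}';  python3 -m creep '{"angular":[[0,0,0]],"offset":[[0,-0.0015,0]],"claw":[-1]}';python3 -m creep '{"angular":[[0,0,0]],"offset":[[0,-0.0015,0]],"claw":[-1]}';python3 -m creep '{"angular":[[0,0,0]],"offset":[[0,-0.0015,0]],"claw":[-1]}'
```

```text
time_s: 15.5
ee_pos: [0.5358, 0.0911, 0.1341]
ee_rot: [-1.571, -0.001, 0.114]
contact_force: [0.6, 0.1, -5.3]
width: 0.0486
time_s: 15.6
ee_pos: [0.5355, 0.0912, 0.1351]
ee_rot: [-1.571, 0.0, 0.114]
contact_force: [0.2, 0.0, -4.8]
width: 0.0487
time_s: 15.7
ee_pos: [0.5355, 0.0911, 0.1361]
ee_rot: [-1.571, 0.001, 0.114]
contact_force: [1.6, -0.8, -7.1]
width: 0.0488
time_s: 15.8
ee_pos: [0.5354, 0.091, 0.1369]
ee_rot: [-1.571, 0.001, 0.114]
contact_force: [2.6, -0.3, -9.5]
width: 0.0487
```

```bash
python3 -m creep '{"angular":[[0,0,0]],"offset":[[0,-0.0013,0]],"claw":[-1]}';python3 -m creep '{"angular":[[0,0,0],[0,0,0]],"offset":[[0,-0.0008,0],[0,-0.0006,0]],"claw":[-1,-1]}'
```

```text
time_s: 15.9
ee_pos: [0.5354, 0.091, 0.1375]
ee_rot: [-1.571, 0.002, 0.114]
contact_force: [2.3, 0.3, -11.2]
width: 0.0486
time_s: 16.1
ee_pos: [0.5354, 0.091, 0.1376]
ee_rot: [-1.571, 0.003, 0.114]
contact_force: [2.7, 0.1, -11.4]
width: 0.0487
```

Clamp_4 holds at 11 N. I'll lower it and release.

```bash
python3 -m creep '{"angular":[[0,0,0],[0,0,0],[0,0,0],[0,0,0]],"offset":[[0,0.002,0],[0,0.0025,0],[0,0.002,0],[0,0.0015,0]],"claw":[-1,-1,-1,-1]}';python3 -m creep '{"angular":[[0,0,0]],"offset":[[0,0.001,0]],"claw":[-1]}'
```

```text
time_s: 16.5
ee_pos: [0.5357, 0.0911, 0.1327]
ee_rot: [-1.571, 0.0, 0.114]
contact_force: [-1.5, 1.2, 2.4]
width: 0.0491
time_s: 16.6
ee_pos: [0.5357, 0.0911, 0.1326]
ee_rot: [-1.571, -0.001, 0.114]
contact_force: [-1.2, 0.0, 1.2]
width: 0.0489
```

```bash
python3 -m creep '{"angular":[[0,0,0],[0,0,0],[0,0,0],[0,0,0],[0,0,0],[0,0,0],[0,0,0],[0,0,0],[0,0,0],[0,0,0],[0,0,0],[0,0,0]],"offset":[[0,0,0],[0,0,0],[0,0,0],[0,0,0],[0,-0.03,0],[0,-0.03,0],[0,0,0],[0,0,-0.02],[0,0,-0.025],[0.001,0,-0.015],[0,0,-0.008],[0,0,0]],"claw":[1,1,1,1,1,1,1,1,1,1,1,1]}';python3 chk.py .544 .0215;python3 - <<'E'
from h import *
s=snap('wrist');s=snap('wrist','w6.png')
a=np.deg2rad(6.54)
x0=np.array([.5276,.1605]);ax=np.array([np.cos(a),np.sin(a)]);ay=np.array([-np.sin(a),np.cos(a)])
P=cloud(s);z=P[...,2];L=np.stack([(P[...,:2]-x0)@ax,(P[...,:2]-x0)@ay],-1)
m=(s['depth']>0)&(z>.150)&(z<.172)&(abs(L[...,1])<.2)&(abs(L[...,0])<.04)
for c in(.07,0,-.07,-.14):
    k=L[m&(abs(L[...,1]-c)<.035)]
    if len(k): print('   ',c,len(k),np.percentile(k,2,axis=0).round(4),np.percentile(k,98,axis=0).round(4))
E
python3 chk.py .544 .0215
```

```text
time_s: 17.8
ee_pos: [0.5427, 0.0225, 0.19]
ee_rot: [-1.569, 0.005, 0.115]
contact_force: [0.1, 0.9, 0.1]
width: 0.0942
[0.5427 0.0225 0.19  ] [-89.9    0.28   6.6 ] F [0.1 0.9 0.1] w 0.0942 t 17.8
dx 0.0011 dz -0.0012
    -0.07 1557 [-0.0246 -0.0951] [ 0.0246 -0.046 ]
    -0.14 1438 [-0.0239 -0.1649] [ 0.0252 -0.115 ]
[0.5426 0.0235 0.1902] [-89.87   0.28   6.66] F [ 0.5 -0.6 -0.4] w 0.0943 t 17.9
dx 0.0011 dz -0.0022
```

```bash
python3 -m creep '{"angular":[[-0.1,0.1,-0.3],[0,0,0],[0,0,0],[0,0,0],[0,0,0]],"offset":[[0.001,0.018,-0.002],[-0.0005,0.018,0],[-0.001,0.014,0],[-0.001,0.006,0],[0,0,0]],"claw":[1,1,1,1,1]}' 40;python3 chk.py .544 .0215
```

```text
time_s: 18.4
ee_pos: [0.5415, 0.0256, 0.1327]
ee_rot: [-1.568, -0.002, 0.118]
contact_force: [-0.3, -0.4, 0.2]
width: 0.0939
[0.5415 0.0256 0.1327] [-89.84  -0.14   6.75] F [-0.3 -0.4  0.2] w 0.0939 t 18.4
dx 0.002 dz -0.0044
```

```bash
python3 -m creep '{"angular":[[-0.1,0.2,0.1],[0,0,0],[0,0,0]],"offset":[[0.002,0.001,-0.0044],[0,0,0],[0,0,0]],"claw":[1,1,1]}' 40;python3 chk.py .544 .0215
```

```text
time_s: 18.7
ee_pos: [0.5455, 0.0218, 0.1333]
ee_rot: [-1.57, -0.003, 0.115]
contact_force: [0.7, -0.7, -0.1]
width: 0.0941
[0.5455 0.0218 0.1333] [-89.96  -0.2    6.59] F [ 0.7 -0.7 -0.1] w 0.0941 t 18.7
dx -0.0015 dz -0.0001
```

```bash
python3 -m creep '{"angular":[[0,0,0.2],[0,0,0],[0,0,0],[0,0,0],[0,0,0],[0,0,0],[0,0,0],[0,0,0]],"offset":[[-0.0015,0.0015,0],[0,0,0],[0,0,0],[0,0,0],[0,0,0],[0,0,0],[0,0,0],[0,0,0]],"claw":[1,1,-1,-1,-1,-1,-1,-1]}' 50;python3 chk.py .544 .0215;python3 -m creep '{"angular":[[0,0,0],[0,0,0]],"offset":[[0,-0.001,0],[0,-0.0015,0]],"claw":[-1,-1]}';  python3 -m creep '{"angular":[[0,0,0]],"offset":[[0,-0.0015,0]],"claw":[-1]}';python3 -m creep '{"angular":[[0,0,0]],"offset":[[0,-0.0015,0]],"claw":[-1]}'
```

```text
time_s: 19.5
ee_pos: [0.5446, 0.0214, 0.133]
ee_rot: [-1.571, -0.002, 0.115]
contact_force: [-0.5, 0.6, 0.5]
width: 0.0498
[0.5446 0.0214 0.133 ] [-89.99  -0.11   6.57] F [-0.5  0.6  0.5] w 0.0498 t 19.5
dx -0.0006 dz 0.0002
time_s: 19.7
ee_pos: [0.5443, 0.0215, 0.1347]
ee_rot: [-1.57, -0.001, 0.115]
contact_force: [0.8, -0.3, -0.7]
width: 0.0447
time_s: 19.8
ee_pos: [0.5412, 0.0212, 0.1362]
ee_rot: [-1.57, 0.006, 0.115]
contact_force: [-9.3, -1.3, 7.5]
width: 0.0321
time_s: 19.9
ee_pos: [0.5365, 0.0208, 0.1377]
ee_rot: [-1.57, 0.015, 0.115]
contact_force: [-8.1, -1.6, 7.1]
width: 0.0193
```

The opening dropped to 19 mm, which is unexpected, so I'll stop and look.

```bash
python3 - <<'E'
from h import *
s=snap('wrist','w7.png')
s=snap('side','sd7.png')
cv2.imwrite('pics/sd7c.png',cv2.resize(cv2.cvtColor(s['color'],cv2.COLOR_RGB2BGR)[130:270,200:360],None,fx=4,fy=4,interpolation=cv2.INTER_CUBIC))
E
python3 chk.py
```

```text
[0.533  0.0204 0.1384] [-89.97   1.24   6.63] F [-18.4  -2.7  18.5] w 0.01 t 20.0
```

View pics/w7.png

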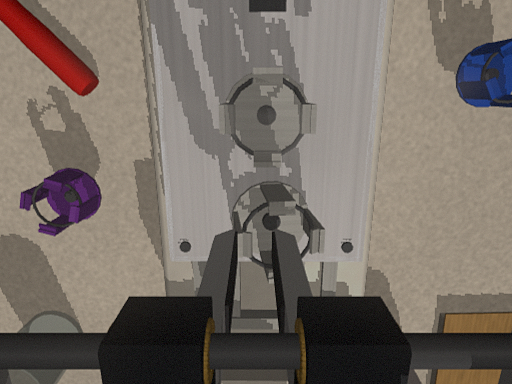

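View pics/sd7c.png

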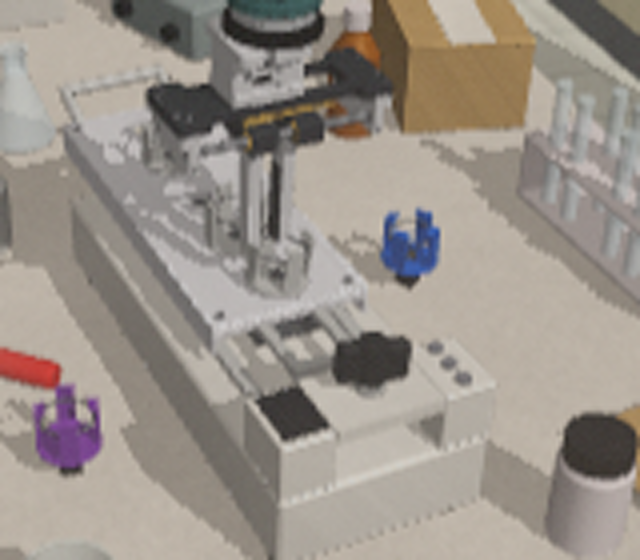

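```bash
python3 -m creep '{"angular":[[0,0,0]],"offset":[[0,0,0]],"claw":[-0.4]}' 10; python3 -m creep '{"angular":[[0,0,0],[0,0,0]],"offset":[[0,0,0],[0,0,0]],"claw":[0.1,0.1]}' 10; python3 - <<'E'
from h import *
s=snap('wrist','w8.png')
s=snap('side','sd8.png')
cv2.imwrite('pics/sd8c.png',cv2.resize(cv2.cvtColor(s['color'],cv2.COLOR_RGB2BGR)[130:270,200:360],None,fx=4,fy=4,interpolation=cv2.INTER_CUBIC))
E
python3 chk.py
```

```text
time_s: 20.1
ee_pos: [0.5313, 0.0202, 0.139]
ee_rot: [-1.57, 0.024, 0.116]
contact_force: [1.0, 0.1, -0.6]
width: 0.0148
time_s: 20.3
ee_pos: [0.5325, 0.0203, 0.1397]
ee_rot: [-1.571, 0.021, 0.116]
contact_force: [0.1, 0.1, 0.5]
width: 0.0302
[0.5325 0.0203 0.1396] [-89.99   1.21   6.63] F [-1.1 -0.8  0.4] w 0.0384 t 20.4
```

View pics/w8.png

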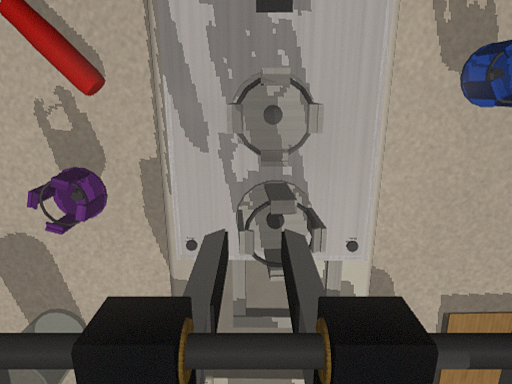

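View pics/sd8c.png

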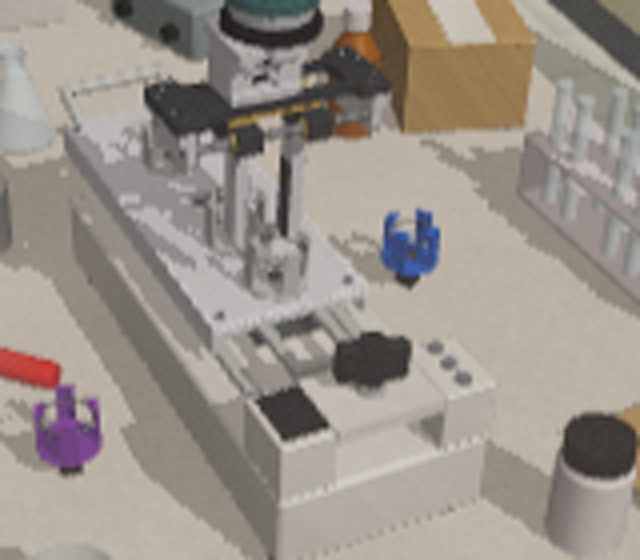

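One gripper finger seems to sit inside the clamp ring, and forces are now about zero. I'll rise straight up without changing the opening, then look.

```bash
python3 -m creep '{"angular":[[0,0,0],[0,0,0],[0,0,0],[0,0,0]],"offset":[[0,-0.008,0],[0,-0.01,0],[0,-0.01,0],[0,-0.01,0]],"claw":[-0.19,-0.19,-0.19,-0.19]}' 10; python3 -m creep '{"angular":[[0,0,0],[0,0,0],[0,0,-1.2],[0,0,0]],"offset":[[0,-0.02,0],[0,-0.02,0],[0,-0.01,-0.02],[0,0,-0.02]],"claw":[-0.19,-0.19,-0.19,-0.19]}' 10; python3 - <<'E'
from h import *
s=snap('wrist','w9.png')
cv2.imwrite('pics/w9c.png',cv2.resize(cv2.cvtColor(s['color'],cv2.COLOR_RGB2BGR)[60:300,160:380],None,fx=3,fy=2.5,interpolation=cv2.INTER_CUBIC))
E
python3 chk.py
```

```text
time_s: 20.8
ee_pos: [0.5338, 0.0205, 0.1794]
ee_rot: [-1.57, 0.022, 0.116]
contact_force: [-0.1, 0.0, -0.9]
width: 0.0384
time_s: 21.2
ee_pos: [0.5416, -0.0179, 0.2368]
ee_rot: [-1.571, -0.007, 0.12]
contact_force: [0.9, -0.3, 0.3]
width: 0.038
[ 0.5423 -0.0212  0.2363] [-90.17  -0.36   6.73] F [ 1.3 -1.7 -0.8] w 0.0381 t 21.25
```

View pics/w9.png

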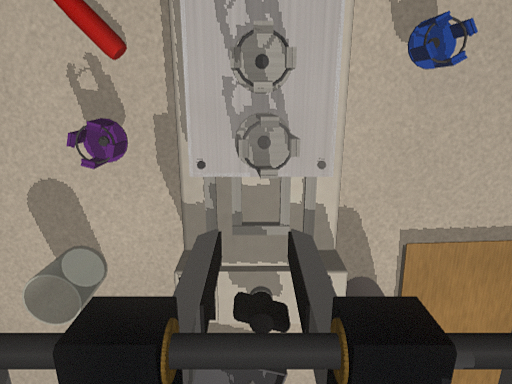

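View pics/w9c.png

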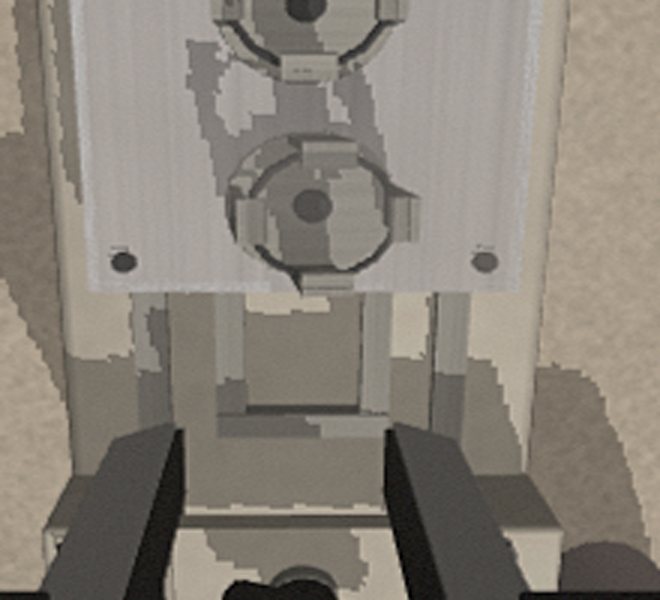

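Clamp_5 at (264,143) is still in its socket but leaning to the right. I'll measure the tops of its fingers.

```bash
python3 - <<'E'
from h import *
s=snap('wrist');s=snap('wrist');print(get_obs()['ee_pos'].round(4))
a=np.deg2rad(6.54)
x0=np.array([.5276,.1605]);ax=np.array([np.cos(a),np.sin(a)]);ay=np.array([-np.sin(a),np.cos(a)])
P=cloud(s);z=P[...,2];L=np.stack([(P[...,:2]-x0)@ax,(P[...,:2]-x0)@ay],-1)
for c in(-.07,-.14):
  base=(s['depth']>0)&(z>.150)&(z<.2)&(abs(L[...,1]-c)<.036)&(abs(L[...,0])<.045)
  for nm,m in(('+x',L[...,0]>.012),('-x',L[...,0]<-.012),('+y',(L[...,1]-c>.012)&(abs(L[...,0])<.012)),('-y',(L[...,1]-c<-.012)&(abs(L[...,0])<.012))):
    k=base&m&((abs(L[...,1]-c)<.012) if 'x' in nm else True); 
    if k.sum(): q=L[k];zz=z[k];t=zz>np.percentile(zz,90)-.003;print(c,nm,k.sum(),'ztop',np.percentile(zz,90).round(4),'xy top',q[t].mean(0).round(4))
  d=(s['depth']>0)&(z>.120)&(z<.15)&(np.hypot(L[...,0],L[...,1]-c)<.02)
  q=np.c_[L[d],z[d]]; A=np.c_[q[:,0],q[:,1]-c,np.ones(len(q))]; print('disc plane',np.linalg.lstsq(A,q[:,2],rcond=None)[0].round(4))
E
```

```text
[ 0.541  -0.0181  0.2346]
-0.07 +x 288 ztop 0.1656 xy top [ 0.0212 -0.0707]
-0.07 -x 281 ztop 0.1656 xy top [-0.0213 -0.0706]
-0.07 +y 309 ztop 0.1654 xy top [ 0.0002 -0.0496]
-0.07 -y 269 ztop 0.1657 xy top [ 0.0003 -0.0916]
disc plane [ 0.     -0.0098  0.1272]
-0.14 +x 248 ztop 0.165 xy top [ 0.0271 -0.1405]
-0.14 -x 227 ztop 0.1689 xy top [-0.0157 -0.1405]
-0.14 +y 262 ztop 0.167 xy top [ 0.0052 -0.1191]
-0.14 -y 232 ztop 0.1672 xy top [ 0.0055 -0.1619]
disc plane [-0.0904 -0.      0.1291]
```

Clamp_5 is tilted about 5° toward +x and raised about 2 mm. I'll regrasp with the tool tilted to match its axis.

```bash
python3 -m creep '{"angular":[[0,0,1],[0,0,1.5],[0,0,1.5],[0,0,1],[0,0,0]],"offset":[[0.006,0,0.016],[0.006,0,0.016],[0.002,0.01,0.007],[0,0.015,0],[0,0.015,0]],"claw":[1,1,1,1,1]}' 20; python3 -m creep '{"angular":[[0,0,0]],"offset":[[0,0,0]],"claw":[1]}' 20; python3 chk.py .550 .022
```

```text
time_s: 21.85
ee_pos: [0.5469, 0.0263, 0.1933]
ee_rot: [-1.568, 0.088, 0.117]
contact_force: [0.3, -0.2, 0.2]
width: 0.0745
time_s: 21.95
ee_pos: [0.5446, 0.0265, 0.1899]
ee_rot: [-1.567, 0.095, 0.118]
contact_force: [-0.4, 0.4, -0.3]
width: 0.0828
[0.5446 0.0265 0.1899] [-89.75   5.44   6.76] F [-0.4  0.4 -0.3] w 0.0828 t 21.95
dx 0.0049 dz -0.0051
```

```bash
python3 -m creep '{"angular":[[-0.2,0.2,-0.3],[0,0,0],[0,0,0]],"offset":[[0.006,0,-0.005],[0,0,0],[0,0,0]],"claw":[1,1,1]}' 20; python3 chk.py .5505 .022
```

```text
time_s: 22.25
ee_pos: [0.5509, 0.0213, 0.1883]
ee_rot: [-1.571, 0.092, 0.114]
contact_force: [-0.5, -0.8, 0.9]
width: 0.094
[0.5509 0.0213 0.1883] [-90.     5.27   6.51] F [-0.5 -0.8  0.9] w 0.094 t 22.25
dx -0.0003 dz 0.0007
```

```bash
python3 -m creep '{"angular":[[0,0,0],[0,0,0],[0,0,0],[0,0,0],[0,0,0]],"offset":[[0,0.015,0],[0,0.018,0],[0,0.012,0],[0,0.003,0],[0,0,0]],"claw":[1,1,1,1,1]}' 20; python3 chk.py .5458 .0217
```

```text
time_s: 22.75
ee_pos: [0.5489, 0.0195, 0.1423]
ee_rot: [-1.572, 0.085, 0.112]
contact_force: [0.1, 0.1, 0.3]
width: 0.0941
[0.5489 0.0195 0.1423] [-90.08   4.86   6.41] F [0.1 0.1 0.3] w 0.0941 t 22.75
dx -0.0029 dz 0.0025
```

```bash
python3 -m creep '{"angular":[[0,-0.1,0.3],[0,0,0],[0,0,0]],"offset":[[-0.0028,0.006,0.0025],[0,0.001,0],[0,0,0]],"claw":[1,1,1]}' 20; python3 chk.py .5459 .0217
```

```text
time_s: 23.05
ee_pos: [0.5462, 0.0217, 0.1366]
ee_rot: [-1.573, 0.088, 0.114]
contact_force: [0.2, 0.2, 0.2]
width: 0.0936
[0.5462 0.0217 0.1366] [-90.1    5.02   6.51] F [0.2 0.2 0.2] w 0.0936 t 23.05
dx -0.0003 dz 0.0
```

```bash
python3 -m creep '{"angular":[[0,0,0],[0,0,0],[0,0,0],[0,0,0],[0,0,0]],"offset":[[0,0.0015,0],[0,0,0],[0,0,0],[0,0,0],[0,0,0]],"claw":[-1,-1,-1,-1,-1]}' 15; python3 chk.py .5459 .0217; python3 - <<'E'
from h import *
s=snap('wrist','w10.png')
E
```

```text
time_s: 23.55
ee_pos: [0.5468, 0.0218, 0.1358]
ee_rot: [-1.573, 0.086, 0.114]
contact_force: [0.7, -0.1, 0.2]
width: 0.0577
[0.5468 0.0218 0.1358] [-90.12   4.92   6.52] F [ 0.7 -0.1  0.2] w 0.0577 t 23.55
dx -0.0009 dz 0.0
```

View pics/w10.png

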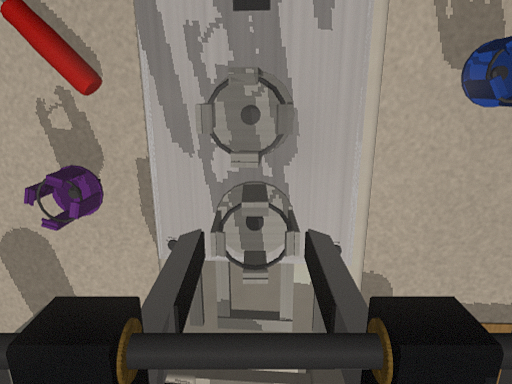

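The fingers straddle the ±x fingers at (218,240) and (293,240). I'll finish closing.

```bash
python3 -m creep '{"angular":[[0,0,0],[0,0,0],[0,0,0]],"offset":[[-0.0003,0,0],[0,0,0],[0,0,0]],"claw":[-1,-1,-1]}' 15; python3 -m creep '{"angular":[[0,0,0],[0,0,0]],"offset":[[0,0,0],[0,0,0]],"claw":[-1,-1]}' 35;python3 chk.py .5459 .0217
```

```text
time_s: 23.9
ee_pos: [0.5386, 0.0209, 0.1371]
ee_rot: [-1.573, 0.102, 0.114]
contact_force: [-7.5, -0.7, 7.8]
width: 0.0295
time_s: 24.1
ee_pos: [0.5304, 0.02, 0.1381]
ee_rot: [-1.573, 0.117, 0.114]
contact_force: [-6.5, -0.9, 6.5]
width: 0.0135
[0.5304 0.02   0.1381] [-90.14   6.7    6.56] F [-6.5 -0.9  6.5] w 0.0135 t 24.1
dx 0.0155 dz -0.0001
```

```bash
python3 - <<'E'
from h import *
s=snap('wrist','w11.png')
cv2.imwrite('pics/w11c.png',cv2.resize(cv2.cvtColor(s['color'],cv2.COLOR_RGB2BGR)[150:300,180:360],None,fx=4,fy=4,interpolation=cv2.INTER_CUBIC))
s=snap('scene')
cv2.imwrite('pics/s11c.png',cv2.resize(cv2.cvtColor(s['color'],cv2.COLOR_RGB2BGR)[130:250,180:330],None,fx=5,fy=5,interpolation=cv2.INTER_CUBIC))
s=snap('side')
cv2.imwrite('pics/sd11c.png',cv2.resize(cv2.cvtColor(s['color'],cv2.COLOR_RGB2BGR)[140:240,220:330],None,fx=6,fy=6,interpolation=cv2.INTER_CUBIC))
E
python3 chk.py
```

```text
[0.5258 0.0195 0.1389] [-90.15   7.24   6.57] F [-15.7  -1.9  16.3] w 0.0027 t 24.25
```

View pics/w11c.png

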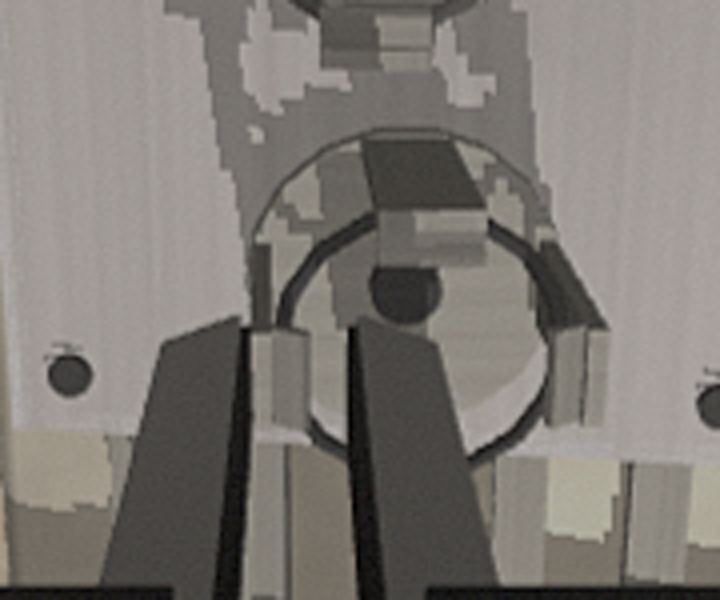

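View pics/sd11c.png

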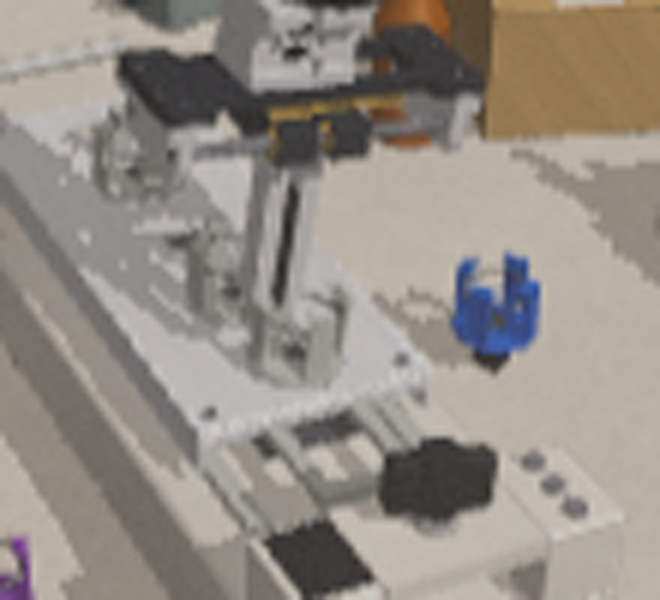

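View pics/s11c.png

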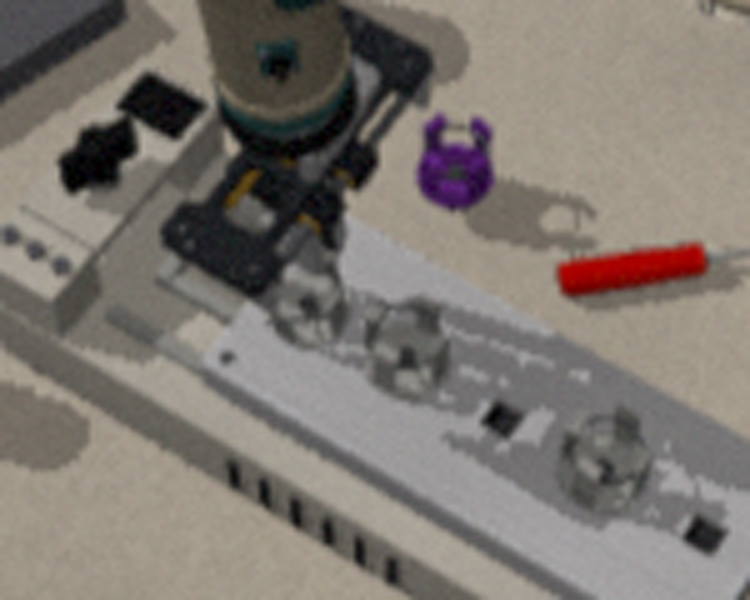

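The right jaw passed inward again and now both jaws bracket only the clamp's -x finger. I'll open slightly and come out.

```bash
python3 -m creep '{"angular":[[0,0,0],[0,0,0],[0,0,0]],"offset":[[0,0,0],[0,0,0],[0,0,0]],"claw":[-0.3,-0.3,-0.3]}' 10; python3 chk.py; python3 -m creep '{"angular":[[0,0,0],[0,0,0],[0,0,0],[0,0,0],[0,0,0]],"offset":[[0,-0.01,0],[0,-0.015,0],[0,-0.015,0],[0,-0.02,0],[0,-0.02,0]],"claw":[-0.3,-0.3,-0.3,-0.3,-0.3]}'; python3 chk.py;  python3 - <<'E'
from h import *
s=snap('wrist','w12.png')
E
```

```text
time_s: 24.55
ee_pos: [0.5249, 0.0194, 0.1393]
ee_rot: [-1.573, 0.126, 0.115]
contact_force: [0.2, 0.9, -0.1]
width: 0.0227
[0.5249 0.0194 0.1393] [-90.15   7.24   6.56] F [ 0.2  0.9 -0.1] w 0.0227 t 24.55
time_s: 25.05
ee_pos: [0.5366, 0.0212, 0.2202]
ee_rot: [-1.572, 0.127, 0.115]
contact_force: [0.1, -0.1, -0.0]
width: 0.0327
[0.5366 0.0212 0.2202] [-90.08   7.3    6.57] F [ 0.1 -0.1 -0. ] w 0.0327 t 25.05
```

View pics/w12.png

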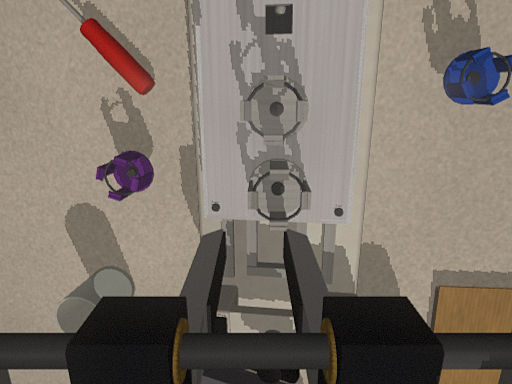

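```bash
python3 -m creep '{"angular":[[0,0,-3],[0,0,-4],[0,0,0],[0,0,0]],"offset":[[0,0,-0.015],[0,0,-0.015],[0,0,-0.01],[0,0,0]],"claw":[1,1,1,1]}' ; python3 - <<'E'
from h import *
s=snap('wrist');s=snap('wrist');s=snap('wrist');print(get_obs()['ee_pos'].round(4))
cv2.imwrite('pics/w13c.png',cv2.resize(cv2.cvtColor(s['color'],cv2.COLOR_RGB2BGR)[60:230,170:370],None,fx=4,fy=3.5,interpolation=cv2.INTER_CUBIC))
a=np.deg2rad(6.54)
x0=np.array([.5276,.1605]);ax=np.array([np.cos(a),np.sin(a)]);ay=np.array([-np.sin(a),np.cos(a)])
P=cloud(s);z=P[...,2];L=np.stack([(P[...,:2]-x0)@ax,(P[...,:2]-x0)@ay],-1)
for c in(-.07,-.14):
  base=(s['depth']>0)&(z>.150)&(z<.2)&(abs(L[...,1]-c)<.036)&(abs(L[...,0])<.045)
  for nm,m in(('+x',L[...,0]>.012),('-x',L[...,0]<-.012),('+y',(L[...,1]-c>.012)&(abs(L[...,0])<.012)),('-y',(L[...,1]-c<-.012)&(abs(L[...,0])<.012))):
    k=base&m&((abs(L[...,1]-c)<.012) if 'x' in nm else True); 
    if k.sum(): q=L[k];zz=z[k];t=zz>np.percentile(zz,90)-.003;print(c,nm,k.sum(),'ztop',np.percentile(zz,90).round(4),'xy top',q[t].mean(0).round(4),q[t].min(0).round(4),q[t].max(0).round(4))
  d=(s['depth']>0)&(z>.120)&(z<.15)&(np.hypot(L[...,0],L[...,1]-c)<.02)
  q=np.c_[L[d],z[d]]; A=np.c_[q[:,0],q[:,1]-c,np.ones(len(q))]; print('disc plane',np.linalg.lstsq(A,q[:,2],rcond=None)[0].round(4))
E
```

```text
time_s: 25.5
ee_pos: [0.5481, -0.0194, 0.2254]
ee_rot: [-1.575, -0.012, 0.116]
contact_force: [0.4, 0.3, 0.1]
width: 0.0613
[ 0.5481 -0.018   0.225 ]
-0.07 +x 308 ztop 0.1657 xy top [ 0.0212 -0.0703] [ 0.0168 -0.0781] [ 0.0256 -0.063 ]
-0.07 -x 319 ztop 0.1655 xy top [-0.0211 -0.0707] [-0.0254 -0.0782] [-0.0169 -0.0631]
-0.07 +y 320 ztop 0.1655 xy top [-0.0002 -0.0493] [-0.0074 -0.0535] [ 0.007  -0.0452]
-0.07 -y 284 ztop 0.1656 xy top [ 0.0003 -0.0919] [-0.0068 -0.0959] [ 0.0075 -0.088 ]
disc plane [-0.0003 -0.0111  0.1272]
-0.14 +x 255 ztop 0.1651 xy top [ 0.0271 -0.1401] [ 0.023 -0.148] [ 0.0313 -0.1329]
-0.14 -x 234 ztop 0.169 xy top [-0.0158 -0.1404] [-0.0195 -0.1485] [-0.0124 -0.1332]
-0.14 +y 292 ztop 0.167 xy top [ 0.005  -0.1194] [-0.0015 -0.1235] [ 0.0117 -0.1151]
-0.14 -y 236 ztop 0.1671 xy top [ 0.005  -0.1618] [-0.0015 -0.1662] [ 0.0116 -0.1575]
disc plane [-0.0883  0.0027  0.1291]
```

View pics/w13c.png

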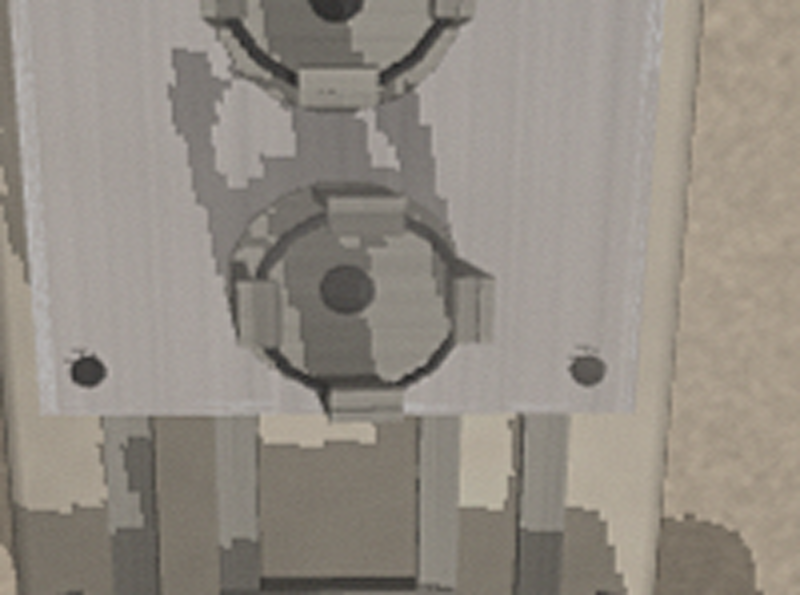

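Clamp_5 is intact but leaning 5°, with its -x side high. I'll first seat it by pressing down lightly on both x-finger tops with the jaws at 30 mm.

```bash
python3 -m creep '{"angular":[[0.2,0.1,0.6],[0,0,0],[0,0,0],[0,0,0],[0,0,0],[0,0,0]],"offset":[[0,0,0.015],[0,0.01,0.015],[0,0.01,0.01],[0,0.01,0],[0,0.005,0],[0,0,0]],"claw":[-0.36,-0.36,-0.36,-0.36,-0.36,-0.36]}' 20; python3 chk.py .544 .0214
```

```text
time_s: 26.25
ee_pos: [0.5426, 0.029, 0.1843]
ee_rot: [-1.567, 0.006, 0.121]
contact_force: [-0.7, 0.4, 0.3]
width: 0.0329
[0.5426 0.029  0.1843] [-89.79   0.36   6.91] F [-0.7  0.4  0.3] w 0.0329 t 26.25
dx 0.0005 dz -0.0077
```

```bash
python3 -m creep '{"angular":[[-0.2,0.4,-0.3],[0,0,0],[0,0,0]],"offset":[[0.0005,0.005,-0.0075],[0,0,0],[0,0,0]],"claw":[-0.36,-0.36,-0.36]}' 20; python3 chk.py .544 .0214
```

```text
time_s: 26.55
ee_pos: [0.5443, 0.0201, 0.1788]
ee_rot: [-1.572, 0.0, 0.112]
contact_force: [0.9, 0.2, -0.4]
width: 0.0298
[0.5443 0.0201 0.1788] [-9.005e+01  2.000e-02  6.420e+00] F [ 0.9  0.2 -0.4] w 0.0298 t 26.55
dx -0.0002 dz 0.0014
```

```bash
python3 -m creep '{"angular":[[0,-0.1,0],[0,0,0]],"offset":[[0,0.004,0.001],[0,0.003,0]],"claw":[-0.36,-0.36]}' 20; python3 -m creep '{"angular":[[0,0,0]],"offset":[[0,0.002,0]],"claw":[-0.36]}' 20;python3 -m creep '{"angular":[[0,0,0]],"offset":[[0,0.0015,0]],"claw":[-0.36]}' 20;python3 -m creep '{"angular":[[0,0,0]],"offset":[[0,0.0015,0]],"claw":[-0.36]}' 20;python3 chk.py .544 .0214
```

```text
time_s: 26.75
ee_pos: [0.5449, 0.0203, 0.1724]
ee_rot: [-1.572, -0.002, 0.113]
contact_force: [-0.0, 0.6, 0.8]
width: 0.0303
time_s: 26.85
ee_pos: [0.545, 0.0202, 0.1702]
ee_rot: [-1.572, -0.002, 0.113]
contact_force: [0.2, 0.0, 0.1]
width: 0.0295
time_s: 26.95
ee_pos: [0.5449, 0.0202, 0.1685]
ee_rot: [-1.572, -0.002, 0.112]
contact_force: [-1.2, 0.1, 0.3]
width: 0.0304
time_s: 27.05
ee_pos: [0.5449, 0.0203, 0.1669]
ee_rot: [-1.572, -0.002, 0.113]
contact_force: [0.4, 0.4, -0.4]
width: 0.03
[0.5449 0.0203 0.1669] [-90.08  -0.1    6.45] F [ 0.4  0.4 -0.4] w 0.03 t 27.05
dx -0.0008 dz 0.0012
```

```bash
python3 -m creep '{"angular":[[0,0,0]],"offset":[[-0.0008,0.0015,0.001]],"claw":[-0.36]}' 20;python3 -m creep '{"angular":[[0,0,0]],"offset":[[0,0.0015,0]],"claw":[-0.36]}' 20;python3 -m creep '{"angular":[[0,0,0]],"offset":[[0,0.0015,0]],"claw":[-0.36]}' 20;python3 chk.py .544 .0214
```

```text
time_s: 27.15
ee_pos: [0.5441, 0.0211, 0.1652]
ee_rot: [-1.572, -0.002, 0.112]
contact_force: [0.6, 0.5, -0.6]
width: 0.0303
time_s: 27.25
ee_pos: [0.5439, 0.0213, 0.1636]
ee_rot: [-1.572, -0.002, 0.113]
contact_force: [0.6, -0.2, -0.3]
width: 0.0301
time_s: 27.35
ee_pos: [0.544, 0.0214, 0.162]
ee_rot: [-1.572, -0.002, 0.113]
contact_force: [-0.7, -0.5, -0.0]
width: 0.03
[0.544  0.0214 0.162 ] [-90.08  -0.11   6.46] F [-0.7 -0.5 -0. ] w 0.03 t 27.35
dx 0.0 dz 0.0
```

```bash
python3 - <<'E'
from h import *
s=snap('wrist','w14.png')
cv2.imwrite('pics/w14c.png',cv2.resize(cv2.cvtColor(s['color'],cv2.COLOR_RGB2BGR)[120:300,160:360],None,fx=4,fy=3.3,interpolation=cv2.INTER_CUBIC))
s=snap('side')
cv2.imwrite('pics/sd14c.png',cv2.resize(cv2.cvtColor(s['color'],cv2.COLOR_RGB2BGR)[140:240,220:330],None,fx=6,fy=6,interpolation=cv2.INTER_CUBIC))
E
python3 chk.py
```

```text
[0.5438 0.0213 0.1619] [-9.007e+01 -8.000e-02  6.460e+00] F [-0.5 -1.   0.2] w 0.0296 t 27.45
```

View pics/w14c.png

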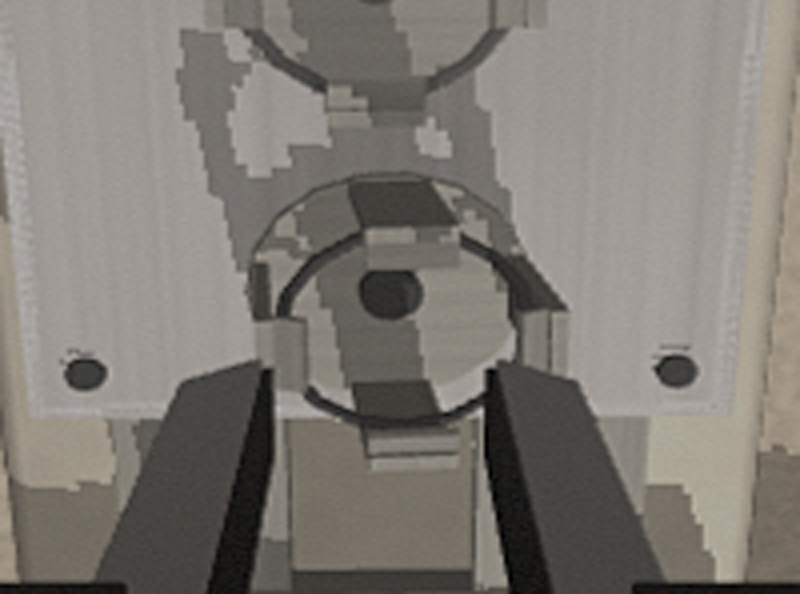

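View pics/sd14c.png

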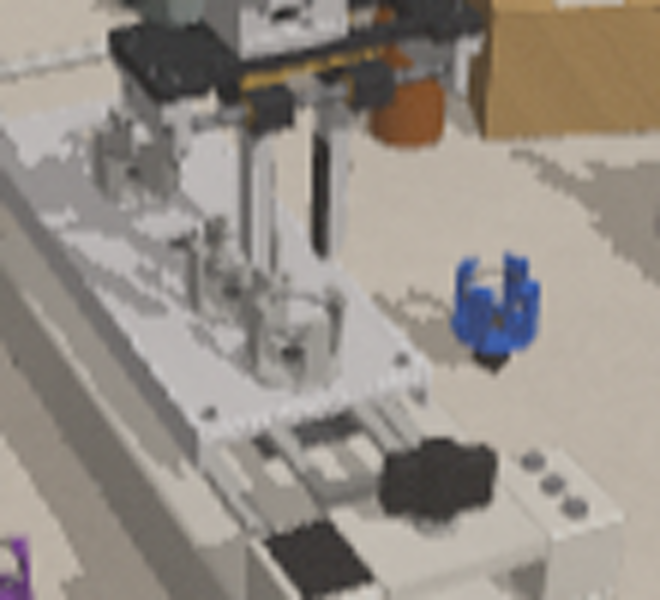

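```bash
python3 - <<'E'
from h import *
s=snap('wrist');o=get_obs();p=o['ee_pos']
a=o['ee_rot'][2];ax=np.array([np.cos(a),np.sin(a),0]);ay=np.array([-np.sin(a),np.cos(a),0])
for dx in(-.0275,-.015,.015,.0275):
  for dy in(-.008,.008): 
    u,v=proj(s,p+ax*dx+ay*dy); print(dx,dy,round(u,1),round(v,1),'crop',round((u-160)*4),round((v-120)*3.3))
d=s['depth']; 
for u,v in((210,235),(222,233),(283,233),(295,234),(232,222),(296,222)): print(u,v,pt(s,u,v).round(4))
E
```

```text
-0.0275 -0.008 213.2 234.9 crop 213 379
-0.0275 0.008 212.4 212.2 crop 209 304
-0.015 -0.008 232.1 234.9 crop 288 379
-0.015 0.008 231.6 212.2 crop 286 304
0.015 -0.008 277.2 234.9 crop 469 379
0.015 0.008 277.7 212.2 crop 471 304
0.0275 -0.008 296.0 234.9 crop 544 379
0.0275 0.008 296.9 212.2 crop 548 304
210 235 [0.5188 0.0274 0.2004]
222 233 [0.525  0.0283 0.1982]
283 233 [0.5588 0.0304 0.1943]
295 234 [0.5647 0.0327 0.1993]
232 222 [0.5291 0.0235 0.1686]
296 222 [0.5705 0.0261 0.1634]
```

```bash
python3 - <<'E'
from h import *
s=snap('side');o=get_obs();p=o['ee_pos'];print(p.round(4))
print('tcp px',proj(s,p))
a=o['ee_rot'][2];ax=np.array([np.cos(a),np.sin(a),0])
for d in(-.02,.02): print(proj(s,p+ax*d))
P=cloud(s);c=s['color']
r=np.hypot(P[...,0]-p[0],P[...,1]-p[1])
m=(s['depth']>0)&(r<.04)&(P[...,2]>.14)&(P[...,2]<.26)
v,u=np.nonzero(m)
q=P[m]
for lo in np.arange(.14,.26,.01):
    k=(q[:,2]>lo)&(q[:,2]<=lo+.01); print(round(lo,2),k.sum(), q[k][:,:2].mean(0).round(3) if k.any() else '', (u[k].min(),u[k].max(),v[k].min(),v[k].max()) if k.any() else '')
E
```

```text
[0.544  0.0213 0.1621]
tcp px (np.float64(267.4585725517071), np.float64(190.06559148766536))
(np.float64(261.8411075913119), np.float64(191.53019744339213))
(np.float64(273.01359104704886), np.float64(188.61726680209802))
0.14 30 [0.543 0.01 ] (np.int64(261), np.int64(277), np.int64(190), np.int64(200))
0.15 53 [0.549 0.018] (np.int64(261), np.int64(277), np.int64(186), np.int64(197))
0.16 39 [0.547 0.017] (np.int64(262), np.int64(277), np.int64(186), np.int64(194))
0.17 0  
0.18 0  
0.19 19 [0.548 0.015] (np.int64(260), np.int64(276), np.int64(179), np.int64(185))
0.2 29 [0.547 0.015] (np.int64(260), np.int64(277), np.int64(176), np.int64(183))
0.21 32 [0.544 0.013] (np.int64(260), np.int64(277), np.int64(174), np.int64(181))
0.22 33 [0.543 0.014] (np.int64(260), np.int64(277), np.int64(171), np.int64(178))
0.23 33 [0.543 0.014] (np.int64(260), np.int64(277), np.int64(168), np.int64(176))
0.24 33 [0.543 0.014] (np.int64(260), np.int64(277), np.int64(165), np.int64(172))
0.25 33 [0.541 0.013] (np.int64(260), np.int64(277), np.int64(163), np.int64(170))
```

```bash
python3 - <<'E'
from h import *
s=snap('side')
p=np.array([.5745,0,.1751])
for dx in(-.047,-.0595,.047,.0595): print(dx,np.round(proj(s,p+[dx,0,0]),1),'30up',np.round(proj(s,p+[dx,0,.032]),1))
im=cv2.imread('pics/side0.png')[120:220,220:340]
cv2.imwrite('pics/side0c.png',cv2.resize(im,None,fx=6,fy=6,interpolation=cv2.INTER_CUBIC))
p=np.array([.5196,.2301,.1307])
w=snap('wrist'); print(proj(w,get_obs()['ee_pos']))
E
```

```text
-0.047 [264.9 191.3] 30up [265.1 182.8]
-0.0595 [261.1 192. ] 30up [261.2 183.5]
0.047 [292.6 186.1] 30up [293.2 177.7]
0.0595 [296.2 185.5] 30up [296.8 177.1]
(np.float64(254.5483144451668), np.float64(223.61629494276687))
```

View pics/side0c.png

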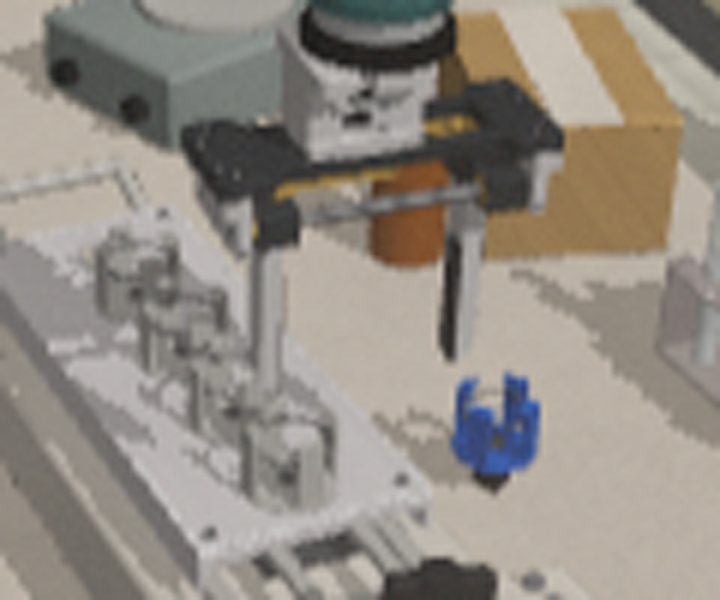

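The depth data show the visible fingertips end about 30 mm above the reported TCP (wrist z≈0.197 against 0.162; side view: nothing between 0.17 and 0.19). So my grasps held only the top few mm of the clamps, which explains the slips. I'll keep lowering and use contact with the clamp tops to find the true offset.

```bash
python3 -m creep '{"angular":[[0,0,0],[0,0,0],[0,0,0],[0,0,0]],"offset":[[0,0.003,0],[0,0.003,0],[0,0.003,0],[0,0.003,0]],"claw":[-0.36,-0.36,-0.36,-0.36]}' 20;python3 -m creep '{"angular":[[0,0,0],[0,0,0]],"offset":[[0,0.002,0],[0,0.002,0]],"claw":[-0.36,-0.36]}' 20;python3 -m creep '{"angular":[[0,0,0]],"offset":[[0,0.002,0]],"claw":[-0.36]}' 20; python3 chk.py .544 .0214
```

```text
time_s: 28.05
ee_pos: [0.5445, 0.0212, 0.1498]
ee_rot: [-1.572, -0.003, 0.113]
contact_force: [0.9, 0.0, 0.8]
width: 0.0302
time_s: 28.25
ee_pos: [0.5442, 0.0212, 0.145]
ee_rot: [-1.572, -0.002, 0.113]
contact_force: [-0.7, -0.2, -0.2]
width: 0.0302
time_s: 28.35
ee_pos: [0.5442, 0.0212, 0.1427]
ee_rot: [-1.572, -0.002, 0.113]
contact_force: [0.7, 0.9, 0.4]
width: 0.0302
[0.5442 0.0212 0.1427] [-90.08  -0.13   6.45] F [0.7 0.9 0.4] w 0.0302 t 28.35
dx -0.0002 dz 0.0002
```

```bash
python3 -m creep '{"angular":[[0,0,0]],"offset":[[0,0.002,0]],"claw":[-0.36]}';python3 -m creep '{"angular":[[0,0,0]],"offset":[[0,0.002,0]],"claw":[-0.36]}';python3 -m creep '{"angular":[[0,0,0]],"offset":[[0,0.002,0]],"claw":[-0.36]}' ; python3 chk.py .544 .0214
```

```text
time_s: 28.45
ee_pos: [0.5442, 0.0212, 0.1406]
ee_rot: [-1.572, -0.002, 0.113]
contact_force: [0.2, 0.4, 0.1]
width: 0.0299
time_s: 28.55
ee_pos: [0.5442, 0.0212, 0.1384]
ee_rot: [-1.572, -0.002, 0.113]
contact_force: [-0.2, -0.1, 0.7]
width: 0.0304
time_s: 28.65
ee_pos: [0.5432, 0.0211, 0.1365]
ee_rot: [-1.572, -0.0, 0.113]
contact_force: [-3.3, -1.3, 5.4]
width: 0.0303
[0.5432 0.0211 0.1365] [-9.009e+01 -2.000e-02  6.450e+00] F [-3.3 -1.3  5.4] w 0.0303 t 28.65
dx 0.0008 dz 0.0003
```

Contact comes at a reported z of 0.137 with the tops at about 0.167, so the real tip is 30 mm above the reported TCP. I'll press a few mm more to seat the clamp.

```bash
python3 -m creep '{"angular":[[0,0,0]],"offset":[[0.0005,0.0015,0]],"claw":[-0.36]}';python3 -m creep '{"angular":[[0,0,0]],"offset":[[0.0005,0.0015,0]],"claw":[-0.36]}';python3 -m creep '{"angular":[[0,0,0]],"offset":[[0.0005,0.0015,0]],"claw":[-0.36]}' ; python3 chk.py .544 .0214
```

```text
time_s: 28.75
ee_pos: [0.5434, 0.0211, 0.1351]
ee_rot: [-1.572, 0.0, 0.113]
contact_force: [0.6, -0.1, 0.2]
width: 0.0302
time_s: 28.85
ee_pos: [0.5442, 0.0212, 0.1335]
ee_rot: [-1.572, -0.001, 0.113]
contact_force: [-0.1, 1.1, -0.1]
width: 0.0296
time_s: 28.95
ee_pos: [0.5451, 0.0212, 0.1319]
ee_rot: [-1.572, -0.001, 0.113]
contact_force: [-0.4, -0.5, 0.4]
width: 0.0303
[0.5451 0.0212 0.1319] [-9.009e+01 -9.000e-02  6.450e+00] F [-0.4 -0.5  0.4] w 0.0303 t 28.95
dx -0.0011 dz 0.0003
```

```bash
python3 - <<'E'
from h import *
s=snap('wrist','w15.png')
cv2.imwrite('pics/w15c.png',cv2.resize(cv2.cvtColor(s['color'],cv2.COLOR_RGB2BGR)[120:300,160:360],None,fx=4,fy=3.3,interpolation=cv2.INTER_CUBIC))
E
```

```text
(no output)
```

View pics/w15c.png

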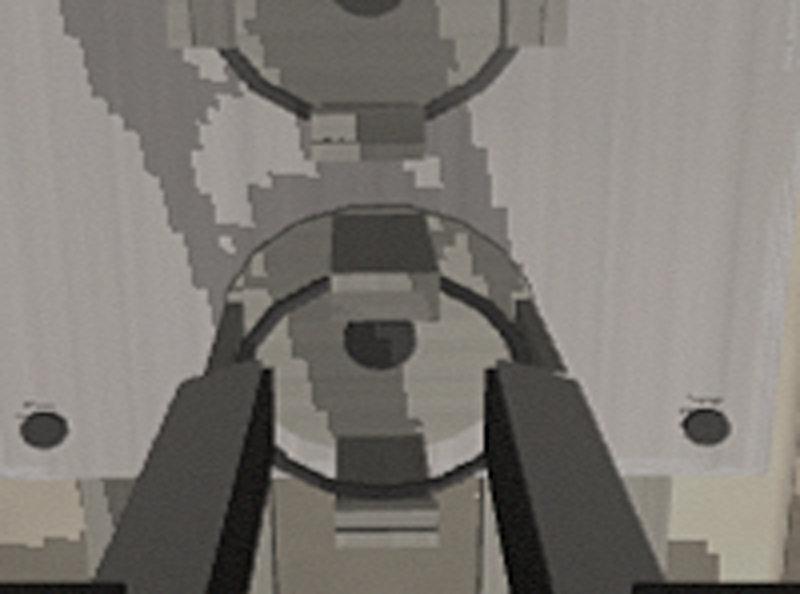

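Clamp_5 now looks upright and seated. I'll regrasp at the corrected depth (reported z≈0.102, true ≈0.133).

```bash
python3 -m creep '{"angular":[[0,0,0],[0,0,0],[0,0,0],[0,0,0],[0,0,0],[0,0,0]],"offset":[[0,-0.006,0],[0,-0.01,0],[0,0,0],[0,0,0],[0,0,0],[0,0,0]],"claw":[-0.36,1,1,1,1,1]}' 20;python3 - <<'E'
from h import *
s=snap('wrist');s=snap('wrist')
a=np.deg2rad(6.54)
x0=np.array([.5276,.1605]);ax=np.array([np.cos(a),np.sin(a)]);ay=np.array([-np.sin(a),np.cos(a)])
P=cloud(s);z=P[...,2];L=np.stack([(P[...,:2]-x0)@ax,(P[...,:2]-x0)@ay],-1)
for c in(-.07,-.14):
  base=(s['depth']>0)&(z>.150)&(z<.175)&(abs(L[...,1]-c)<.036)&(abs(L[...,0])<.045)
  for nm,m in(('+x',L[...,0]>.012),('-x',L[...,0]<-.012),('+y',(L[...,1]-c>.012)&(abs(L[...,0])<.012)),('-y',(L[...,1]-c<-.012)&(abs(L[...,0])<.012))):
    k=base&m&((abs(L[...,1]-c)<.012) if 'x' in nm else True); 
    if k.sum(): q=L[k];zz=z[k];t=zz>np.percentile(zz,90)-.003;print(c,nm,k.sum(),'ztop',np.percentile(zz,90).round(4),'xy top',q[t].mean(0).round(4))
E
python3 chk.py .544 .0214
```

```text
time_s: 29.6
ee_pos: [0.5458, 0.0213, 0.1495]
ee_rot: [-1.573, -0.003, 0.113]
contact_force: [-0.2, -0.7, -0.1]
width: 0.0664
-0.07 +x 513 ztop 0.1656 xy top [ 0.0211 -0.0703]
-0.07 -x 511 ztop 0.1655 xy top [-0.0212 -0.0704]
-0.07 +y 548 ztop 0.1654 xy top [-0.0002 -0.049 ]
-0.07 -y 466 ztop 0.1657 xy top [-0.     -0.0915]
-0.14 +x 442 ztop 0.1651 xy top [ 0.0245 -0.1399]
-0.14 -x 437 ztop 0.1668 xy top [-0.0177 -0.1401]
-0.14 +y 563 ztop 0.1659 xy top [ 0.0032 -0.1187]
-0.14 -y 476 ztop 0.166 xy top [ 0.0034 -0.1615]
[0.5458 0.0213 0.1494] [-90.1   -0.15   6.45] F [-0.2 -0.4  0.1] w 0.0746 t 29.7
dx -0.0018 dz 0.0003
```

```bash
python3 -m creep '{"angular":[[0,0,0],[0,0,0],[0,0,0.1],[0,0,0],[0,0,0]],"offset":[[0,0,0],[0,0,0],[0,0.01,0],[0,0.01,0],[0,0,0]],"claw":[1,1,1,1,1]}';python3 chk.py .546 .0216;python3 -m creep '{"angular":[[0,0,0],[0,0,0],[0,0,0]],"offset":[[0,0.01,0],[0,0.01,0],[0,0,0]],"claw":[1,1,1]}';python3 chk.py .546 .0216
```

```text
time_s: 30.2
ee_pos: [0.5452, 0.0213, 0.127]
ee_rot: [-1.572, 0.001, 0.113]
contact_force: [-0.1, -0.6, -0.9]
width: 0.094
[0.5452 0.0213 0.127 ] [-9.008e+01  4.000e-02  6.450e+00] F [-0.1 -0.6 -0.9] w 0.094 t 30.2
dx 0.0008 dz 0.0002
time_s: 30.5
ee_pos: [0.5446, 0.0213, 0.1044]
ee_rot: [-1.572, 0.002, 0.113]
contact_force: [-1.3, -1.2, 0.4]
width: 0.0942
[0.5446 0.0213 0.1044] [-90.06   0.14   6.45] F [-1.3 -1.2  0.4] w 0.0942 t 30.5
dx 0.0015 dz 0.0001
```

```bash
python3 -m creep '{"angular":[[0,0,0],[0,0,0],[0,0,0],[0,0,0],[0,0,0],[0,0,0],[0,0,0]],"offset":[[0.0012,0,0],[0,0,0],[0,0,0],[0,0,0],[0,0,0],[0,0,0],[0,0,0]],"claw":[1,0.1,0.1,0.1,-0.1,-0.1,-0.1]}' 20;python3 chk.py .546 .0216;python3 - <<'E'
from h import *
snap('wrist','w16.png')
E
```

```text
time_s: 31.2
ee_pos: [0.5466, 0.0214, 0.1051]
ee_rot: [-1.572, 0.001, 0.113]
contact_force: [0.5, 0.2, 0.0]
width: 0.0512
[0.5466 0.0214 0.1051] [-9.008e+01  5.000e-02  6.450e+00] F [0.5 0.2 0. ] w 0.0512 t 31.2
dx -0.0006 dz 0.0003
```

View pics/w16.png

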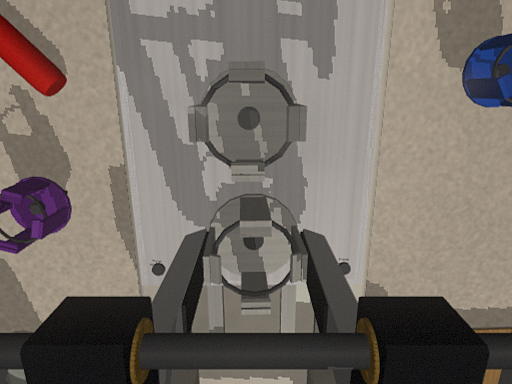

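Now the jaws straddle the x fingers at depth (opening 51 mm). I'll firm up and tug.

```bash
python3 -m creep '{"angular":[[0,0,0],[0,0,0]],"offset":[[0,0,0],[0,0,0]],"claw":[-0.2,-0.2]}' 30;python3 -m creep '{"angular":[[0,0,0],[0,0,0]],"offset":[[0,-0.001,0],[0,-0.0015,0]],"claw":[-0.2,-0.2]}';python3 -m creep '{"angular":[[0,0,0]],"offset":[[0,-0.0015,0]],"claw":[-0.2]}';python3 -m creep '{"angular":[[0,0,0]],"offset":[[0,-0.0015,0]],"claw":[-0.2]}'
```

```text
time_s: 31.45
ee_pos: [0.5467, 0.0215, 0.1051]
ee_rot: [-1.572, 0.001, 0.112]
contact_force: [-1.0, -0.5, 0.2]
width: 0.052
time_s: 31.65
ee_pos: [0.5465, 0.0215, 0.1069]
ee_rot: [-1.572, 0.001, 0.112]
contact_force: [-0.0, -0.2, -4.0]
width: 0.0517
time_s: 31.75
ee_pos: [0.5463, 0.0215, 0.1079]
ee_rot: [-1.572, 0.002, 0.112]
contact_force: [1.2, -0.2, -6.0]
width: 0.0512
time_s: 31.85
ee_pos: [0.5463, 0.0214, 0.1087]
ee_rot: [-1.572, 0.002, 0.112]
contact_force: [2.3, 0.3, -9.4]
width: 0.0515
```

```bash
python3 -m creep '{"angular":[[0,0,0]],"offset":[[0,-0.0013,0]],"claw":[-0.2]}';python3 -m creep '{"angular":[[0,0,0],[0,0,0]],"offset":[[0,-0.001,0],[0,-0.0008,0]],"claw":[-0.2,-0.2]}'
```

```text
time_s: 31.95
ee_pos: [0.5463, 0.0215, 0.1093]
ee_rot: [-1.572, 0.003, 0.112]
contact_force: [2.3, -0.5, -9.9]
width: 0.0516
time_s: 32.15
ee_pos: [0.5463, 0.0215, 0.1098]
ee_rot: [-1.571, 0.004, 0.112]
contact_force: [2.9, 0.5, -10.3]
width: 0.0515
```

```bash
python3 -m creep '{"angular":[[0,0,0]],"offset":[[0,-0.0013,0]],"claw":[-0.2]}';python3 -m creep '{"angular":[[0,0,0]],"offset":[[0,-0.001,0]],"claw":[-0.2]}'; python3 chk.py; python3 - <<'E'
from h import *
s=snap('wrist','w17.png')
cv2.imwrite('pics/w17c.png',cv2.resize(cv2.cvtColor(s['color'],cv2.COLOR_RGB2BGR)[150:330,150:350],None,fx=4,fy=3.3,interpolation=cv2.INTER_CUBIC))
E
```

```text
time_s: 32.25
ee_pos: [0.5463, 0.0215, 0.1105]
ee_rot: [-1.571, 0.004, 0.112]
contact_force: [3.9, 0.0, -12.6]
width: 0.0514
time_s: 32.35
ee_pos: [0.5462, 0.0215, 0.1109]
ee_rot: [-1.571, 0.005, 0.112]
contact_force: [4.0, -0.2, -13.9]
width: 0.0515
[0.5462 0.0215 0.1109] [-90.02   0.27   6.44] F [  4.   -0.2 -13.9] w 0.0515 t 32.35
```

View pics/w17c.png

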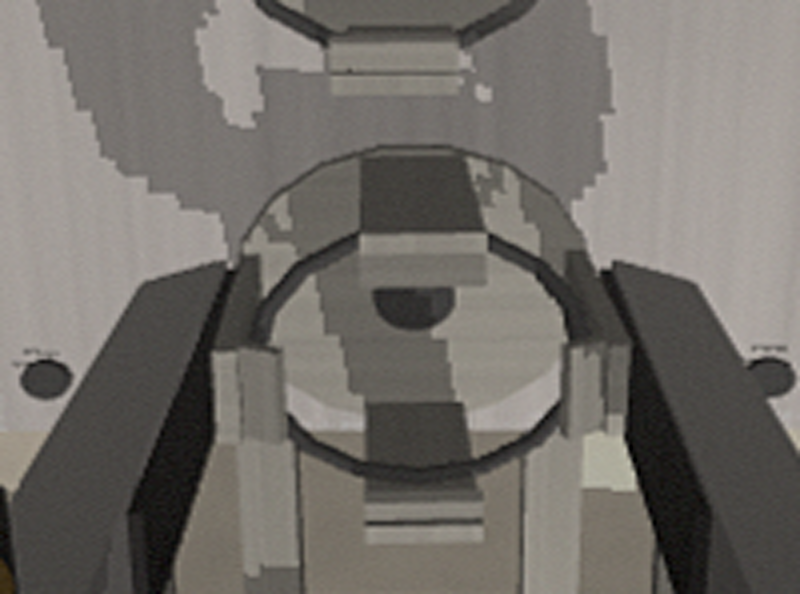

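Clamp_5 holds too (13.9 N, spring-like). I'll lower and seat it.

```bash
python3 -m creep '{"angular":[[0,0,-0.2],[0,0,0],[0,0,0],[0,0,0]],"offset":[[-0.001,0.002,0],[-0.0005,0.0025,0],[0,0.002,0],[0,0.0015,0]],"claw":[-0.2,-0.2,-0.2,-0.2]}';python3 -m creep '{"angular":[[0,0,0]],"offset":[[-0.0005,0.001,0]],"claw":[-0.2]}';python3 -m creep '{"angular":[[0,0,0]],"offset":[[0,0.001,0]],"claw":[-0.2]}';python3 chk.py .544 .0214
```

```text
time_s: 32.8
ee_pos: [0.5459, 0.0214, 0.1061]
ee_rot: [-1.572, -0.003, 0.112]
contact_force: [0.2, -0.6, 0.6]
width: 0.0513
time_s: 32.9
ee_pos: [0.5458, 0.0213, 0.1062]
ee_rot: [-1.572, -0.005, 0.112]
contact_force: [0.8, 0.3, -1.0]
width: 0.0513
time_s: 33.0
ee_pos: [0.5459, 0.0214, 0.1061]
ee_rot: [-1.572, -0.006, 0.112]
contact_force: [0.2, 0.1, 2.6]
width: 0.0512
[0.5459 0.0214 0.1061] [-90.08  -0.32   6.44] F [0.2 0.1 2.6] w 0.0512 t 33.0
dx -0.0019 dz 0.0002
```

```bash
python3 -m creep '{"angular":[[0,0,0],[0,0,0]],"offset":[[0,0.002,0],[0,0.002,0]],"claw":[-0.2,-0.2]}';python3 -m creep '{"angular":[[0,0,0]],"offset":[[-0.001,0.002,0]],"claw":[-0.2]}';python3 chk.py .544 .0214
```

```text
time_s: 33.2
ee_pos: [0.546, 0.0212, 0.1047]
ee_rot: [-1.573, -0.007, 0.113]
contact_force: [-4.7, 0.7, 12.7]
width: 0.0514
time_s: 33.3
ee_pos: [0.546, 0.0212, 0.1046]
ee_rot: [-1.573, -0.01, 0.113]
contact_force: [-0.9, 0.8, 9.8]
width: 0.0514
[0.546  0.0212 0.1046] [-90.13  -0.58   6.45] F [-0.9  0.8  9.8] w 0.0514 t 33.3
dx -0.002 dz 0.0004
```

Seated firmly. I'll release, rise and check that the row is level.

```bash
python3 -m creep '{"angular":[[0,0,0],[0,0,0],[0,0,0],[0,0,0],[0,0,0],[0,0,0.5],[0,0,0],[0,0,0],[0,0,0],[0,0,0],[0,0,0]],"offset":[[0,0,0],[0,0,0],[0,0,0],[0,0,0],[0,-0.02,0],[0,-0.03,0],[0,-0.03,0],[0,-0.03,0],[0,0,0.03],[0,0,0.02],[0,0,0]],"claw":[1,1,1,1,1,1,1,1,1,1,1]}' 20; python3 - <<'E'
from h import *
s=snap('wrist');s=snap('wrist');s=snap('wrist','w18.png')
a=np.deg2rad(6.54)
x0=np.array([.5276,.1605]);ax=np.array([np.cos(a),np.sin(a)]);ay=np.array([-np.sin(a),np.cos(a)])
P=cloud(s);z=P[...,2];L=np.stack([(P[...,:2]-x0)@ax,(P[...,:2]-x0)@ay],-1)
for c in(.07,-.07,-.14):
  base=(s['depth']>0)&(z>.150)&(z<.175)&(abs(L[...,1]-c)<.036)&(abs(L[...,0])<.045)
  for nm,m in(('+x',L[...,0]>.012),('-x',L[...,0]<-.012),('+y',(L[...,1]-c>.012)&(abs(L[...,0])<.012)),('-y',(L[...,1]-c<-.012)&(abs(L[...,0])<.012))):
    k=base&m&((abs(L[...,1]-c)<.012) if 'x' in nm else True); 
    if k.sum(): q=L[k];zz=z[k];t=zz>np.percentile(zz,90)-.003;print(c,nm,k.sum(),'ztop',np.percentile(zz,90).round(4),'xy top',q[t].mean(0).round(4))
E
python3 chk.py
```

```text
time_s: 34.4
ee_pos: [0.5377, 0.0714, 0.2157]
ee_rot: [-1.572, 0.007, 0.11]
contact_force: [-0.1, -0.3, -0.4]
width: 0.0942
0.07 -y 408 ztop 0.1662 xy top [-0.0009  0.0474]
-0.07 +x 259 ztop 0.1654 xy top [ 0.0214 -0.0704]
-0.07 -x 262 ztop 0.1655 xy top [-0.0212 -0.0703]
-0.07 +y 302 ztop 0.1653 xy top [ 0.0001 -0.0491]
-0.07 -y 259 ztop 0.1656 xy top [ 0.0003 -0.0917]
-0.14 +x 233 ztop 0.1654 xy top [ 0.0224 -0.1395]
-0.14 -x 233 ztop 0.1656 xy top [-0.0198 -0.1399]
-0.14 +y 320 ztop 0.1652 xy top [ 0.0015 -0.1187]
-0.14 -y 263 ztop 0.1656 xy top [ 0.0014 -0.1613]
[0.5375 0.0691 0.215 ] [-90.16   0.51   6.21] F [-0.6 -0.6 -0.5] w 0.0938 t 34.55
```

View pics/w18.png

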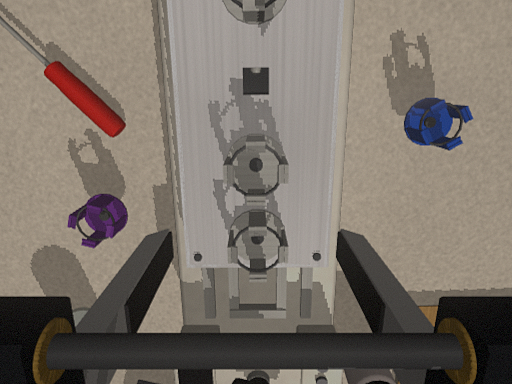

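All clamps are level and seated, and the clamp_3 socket is empty. Next is the handle: I'll locate it and the can near it.

```bash
python3 - <<'E'
from h import *
s=snap('scene','s19.png');print(get_obs()['qpos'].round(3))
P=cloud(s);z=P[...,2]
a=np.deg2rad(6.54)
x0=np.array([.5276,.1605]);ax=np.array([np.cos(a),np.sin(a)]);ay=np.array([-np.sin(a),np.cos(a)])
L=np.stack([(P[...,:2]-x0)@ax,(P[...,:2]-x0)@ay],-1)
m=(s['depth']>0)&(z>.118)&(z<.15)&(L[...,1]>.2)&(L[...,1]<.24)&(abs(L[...,0])<.07)
q=np.c_[L[m],z[m]];print(m.sum(),q.mean(0).round(4),q.min(0).round(4),q.max(0).round(4))
# can top
m=(s['depth']>0)&(z>.06)&(z<.08)&(P[...,0]>.3)&(P[...,0]<.5)&(P[...,1]>.2)&(P[...,1]<.5)
q=P[m];print('can',m.sum(),q.mean(0).round(3),q.min(0).round(3),q.max(0).round(3)); print('local',((q[:,:2]-x0)@ax).mean(),((q[:,:2]-x0)@ay).mean())
cv2.imwrite('pics/s19c.png',cv2.resize(cv2.cvtColor(s['color'],cv2.COLOR_RGB2BGR)[150:280,170:400],None,fx=3.4,fy=3.4,interpolation=cv2.INTER_CUBIC))
E
```

```text
[ 0.002  0.212  1.496 -0.004  1.442 -0.105]
192 [0.0038 0.2182 0.1356] [-0.0566  0.2002  0.1212] [0.0572 0.227  0.1435]
can 201 [0.357 0.33  0.068] [0.33  0.304 0.06 ] [0.382 0.356 0.077]
local -0.1503008203825351 0.18794533553093162
```

View pics/s19c.png

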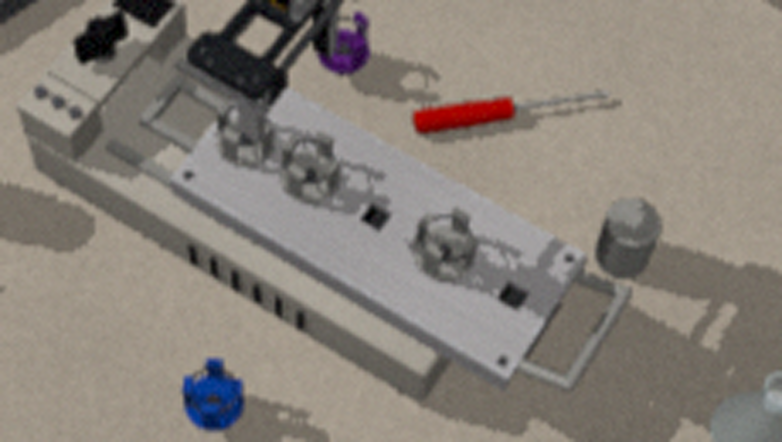

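```bash
python3 -m creep '{"angular":[[0,0,-0.5],[0,0,0],[0,0,0],[0,0,0],[0,0,0],[0,0,0],[0,0,0],[0,0,0],[0,0,0],[0,0,0]],"offset":[[0,0,0.03],[0,0,0.04],[0,0,0.04],[0,0,0.04],[0,0,0.04],[0,0,0.04],[0,0,0.035],[0,0,0.02],[0,0,0],[0,0,0]],"claw":[-0.15,-0.15,-0.15,-0.15,-0.15,-0.15,-0.15,-0.15,-0.15,-0.15]}' 20; python3 chk.py .5025 .379
```

```text
time_s: 35.6
ee_pos: [0.5115, 0.3506, 0.2068]
ee_rot: [-1.582, 0.008, 0.093]
contact_force: [-0.9, -0.0, 0.9]
width: 0.04
[0.5115 0.3506 0.2068] [-90.66   0.43   5.32] F [-0.9 -0.   0.9] w 0.04 t 35.6
dx -0.0063 dz 0.0291
```

```bash
python3 -m creep '{"angular":[[0.6,0,-0.4],[0,-8.3,0],[0,-8.3,0],[0,-8.3,0],[0,-8.3,0],[0,-8.3,0],[0,-8.3,0],[0,-8.3,0],[0,-8.3,0],[0,-8.3,0],[0,-8.3,0],[0,-8.3,0]],"offset":[[-0.006,0,0.028],[0,0,0],[0,0,0],[0,0,0],[0,0,0],[0,0,0],[0,0,0],[0,0,0],[0,0,0],[0,0,0],[0,0,0],[0,0,0]],"claw":[-0.15,-0.15,-0.15,-0.15,-0.15,-0.15,-0.15,-0.15,-0.15,-0.15,-0.15,-0.15]}' 20; python3 chk.py .5025 .379;python3 - <<'E'
from h import *
s=snap('wrist','w20.png');print(get_obs()['qpos'].round(2))
E
python3 chk.py .5025 .379
```

```text
time_s: 36.8
ee_pos: [0.5102, 0.3506, 0.2059]
ee_rot: [-1.567, 0.015, 1.725]
contact_force: [-0.1, -0.1, 0.4]
width: 0.0399
[0.5102 0.3506 0.2059] [-89.77   0.83  98.83] F [-0.1 -0.1  0.4] w 0.0399 t 36.8
dx 0.0293 dz 0.0033
[ 0.5   0.34  1.34 -0.01  1.47 -1.23]
[0.5103 0.3502 0.2059] [-89.76   0.86  99.03] F [-0.  -1.2  0.5] w 0.04 t 36.85
dx 0.0297 dz 0.0032
```

View pics/w20.png

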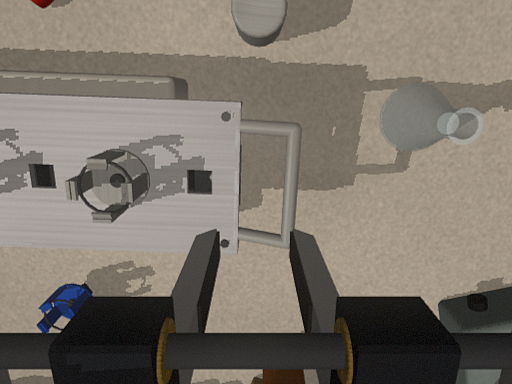

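```bash
python3 -m creep '{"angular":[[-0.2,2.4,-0.8],[0,0,0],[0,0,0]],"offset":[[0.029,0,0.003],[0,0,0],[0,0,0]],"claw":[-0.15,-0.15,-0.15]}'; python3 - <<'E'
from h import *
s=snap('wrist');s=snap('wrist');s=snap('wrist','w21.png')
a=np.deg2rad(6.54)
x0=np.array([.5276,.1605]);ax=np.array([np.cos(a),np.sin(a)]);ay=np.array([-np.sin(a),np.cos(a)])
P=cloud(s);z=P[...,2];L=np.stack([(P[...,:2]-x0)@ax,(P[...,:2]-x0)@ay],-1)
m=(s['depth']>0)&(z>.125)&(z<.15)&(L[...,1]>.2)&(L[...,1]<.25)&(abs(L[...,0])<.045)
q=np.c_[L[m],z[m]];print(m.sum(),q.mean(0).round(4),np.percentile(q,[2,98],axis=0).round(4).tolist())
E
python3 chk.py .5025 .379
```

```text
time_s: 37.15
ee_pos: [0.5047, 0.373, 0.2056]
ee_rot: [-1.571, 0.004, 1.673]
contact_force: [1.0, -0.5, 0.7]
width: 0.0399
1455 [0.0004 0.2193 0.1369] [[-0.0431, 0.2072, 0.1301], [0.0442, 0.2252, 0.1395]]
[0.5046 0.3736 0.2057] [-89.99   0.16  95.89] F [-1.   0.8 -1.4] w 0.04 t 37.3
dx 0.0056 dz 0.0015
```

View pics/w21.png

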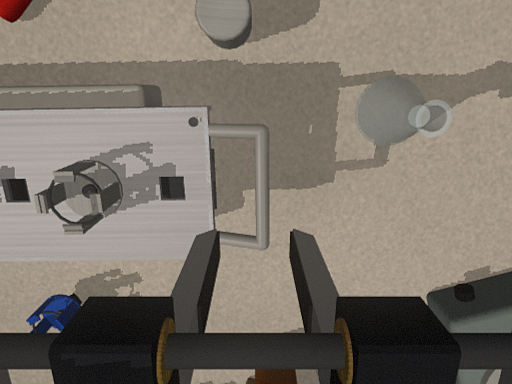

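```bash
python3 -m creep '{"angular":[[0,-0.5,0],[0,0,0],[0,0,0],[0,0,0]],"offset":[[0.005,0.01,0.0015],[0,0.02,0],[0,0.02,0],[0,0,0]],"claw":[-0.15,-0.15,-0.15,-0.15]}'; python3 chk.py .5025 .379
```

```text
time_s: 37.7
ee_pos: [0.5028, 0.3775, 0.1532]
ee_rot: [-1.571, 0.003, 1.681]
contact_force: [0.4, 0.2, 0.2]
width: 0.0397
[0.5028 0.3775 0.1532] [-90.03   0.16  96.32] F [0.4 0.2 0.2] w 0.0397 t 37.7
dx 0.0015 dz 0.0001
```

```bash
python3 -m creep '{"angular":[[0,0,0],[0,0,0],[0,0,0],[0,0,0],[0,0,0]],"offset":[[0.0015,0.02,0],[0,0.02,0],[0,0.014,0],[0,0.006,0],[0,0,0]],"claw":[-0.15,-0.15,-0.15,-0.15,-0.15]}'; python3 chk.py .5025 .379; python3 - <<'E'
from h import *
s=snap('wrist','w22.png')
E
```

```text
time_s: 38.2
ee_pos: [0.5038, 0.3799, 0.0931]
ee_rot: [-1.574, 0.002, 1.681]
contact_force: [0.4, -0.9, 0.8]
width: 0.0396
[0.5038 0.3799 0.0931] [-90.19   0.1   96.34] F [ 0.4 -0.9  0.8] w 0.0396 t 38.2
dx -0.0007 dz 0.0014
```

View pics/w22.png

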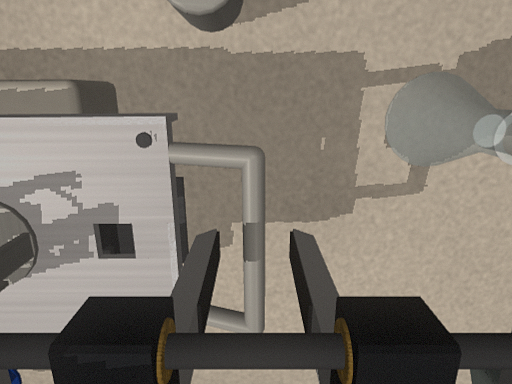

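The handle bar (254,240) is centred between the jaws. I'll go down a little further and grip.

```bash
python3 -m creep '{"angular":[[0.1,0,0],[0,0,0],[0,0,0],[0,0,0],[0,0,0],[0,0,0]],"offset":[[-0.0005,0.007,0.001],[0,0.002,0],[0,0,0],[0,0,0],[0,0,0],[0,0,0]],"claw":[-0.15,-0.15,-0.9,-0.9,-0.9,-0.9]}' 35; python3 chk.py .5025 .379
```

```text
time_s: 38.85
ee_pos: [0.5051, 0.38, 0.0872]
ee_rot: [-1.578, 0.0, 1.682]
contact_force: [0.7, -2.5, -0.4]
width: 0.0115
[0.5051 0.38   0.0872] [-9.043e+01  1.000e-02  9.636e+01] F [ 0.7 -2.5 -0.4] w 0.0115 t 38.85
dx -0.0007 dz 0.0027
```

```bash
python3 -m creep '{"angular":[[0.4,0,0],[0,0,0],[0,0,0],[0,0,0],[0,0,0],[0,0,0]],"offset":[[-0.006,0,0],[-0.01,0,0],[-0.01,0,0],[-0.01,0,0],[-0.01,0,0],[-0.008,0,0]],"claw":[-0.9,-0.9,-0.9,-0.9,-0.9,-0.9]}'; python3 chk.py .5116 .2996
```

```text
time_s: 39.45
ee_pos: [0.5113, 0.3261, 0.0872]
ee_rot: [-1.572, -0.007, 1.682]
contact_force: [0.3, 2.3, -1.1]
width: 0.0107
[0.5113 0.3261 0.0872] [-90.06  -0.38  96.38] F [ 0.3  2.3 -1.1] w 0.0107 t 39.45
dx -0.0263 dz 0.0026
```

```bash
python3 -m creep '{"angular":[[0,0,0.4],[0,0,0],[0,0,0]],"offset":[[-0.008,0,0],[-0.006,0,0],[-0.004,0,0]],"claw":[-0.9,-0.9,-0.9]}'; python3 chk.py .5116 .2996;python3 -m creep '{"angular":[[0,0,0]],"offset":[[-0.003,0,0]],"claw":[-0.9]}';python3 -m creep '{"angular":[[0,0,0]],"offset":[[-0.003,0,0]],"claw":[-0.9]}';python3 chk.py .5116 .2996
```

```text
time_s: 39.75
ee_pos: [0.5137, 0.3052, 0.0872]
ee_rot: [-1.572, 0.001, 1.681]
contact_force: [0.1, 3.0, -0.6]
width: 0.0109
[0.5137 0.3052 0.0872] [-9.007e+01  8.000e-02  9.629e+01] F [ 0.1  3.  -0.6] w 0.0109 t 39.75
dx -0.0053 dz 0.0027
time_s: 39.85
ee_pos: [0.5142, 0.3017, 0.0872]
ee_rot: [-1.572, 0.001, 1.68]
contact_force: [0.4, 2.4, -1.7]
width: 0.0113
time_s: 39.95
ee_pos: [0.5143, 0.3005, 0.0873]
ee_rot: [-1.572, -0.003, 1.679]
contact_force: [-1.3, 11.9, -3.0]
width: 0.0109
[0.5143 0.3005 0.0873] [-90.08  -0.15  96.22] F [-1.3 11.9 -3. ] w 0.0109 t 39.95
dx -0.0006 dz 0.0028
```

The platform is at its stop (80 mm of travel, 12 N). I'll release without pulling back.

```bash
python3 -m creep '{"angular":[[0,0,0],[0,0,0]],"offset":[[-0.001,0,0],[-0.0005,0,0]],"claw":[-0.9,-0.9]}'; python3 chk.py .5116 .2996; python3 -m creep '{"angular":[[0,0,0],[0,0,0],[0,0,0]],"offset":[[0,0,0],[0,0,0],[0,0,0]],"claw":[-0.4,-0.15,-0.15]}' 10; python3 -m creep '{"angular":[[0,0,0],[0,0,0],[0,0,0],[0,0,0],[0,0,0]],"offset":[[0,-0.02,0],[0,-0.03,0],[0,-0.03,0],[0,-0.03,0],[0,-0.02,0]],"claw":[-0.15,-0.15,-0.15,-0.15,-0.15]}' 20; python3 chk.py .5606 -.147;python3 - <<'E'
from h import *
s=snap('side','sd23.png')
cv2.imwrite('pics/sd23c.png',cv2.resize(cv2.cvtColor(s['color'],cv2.COLOR_RGB2BGR)[150:270,200:340],None,fx=5,fy=5,interpolation=cv2.INTER_CUBIC))
s=snap('scene','s23.png')
cv2.imwrite('pics/s23c.png',cv2.resize(cv2.cvtColor(s['color'],cv2.COLOR_RGB2BGR)[100:280,110:380],None,fx=2.9,fy=2.9,interpolation=cv2.INTER_CUBIC))
E
```

```text
time_s: 40.15
ee_pos: [0.5143, 0.3008, 0.0872]
ee_rot: [-1.572, -0.006, 1.679]
contact_force: [-0.5, 3.1, -0.9]
width: 0.0112
[0.5143 0.3008 0.0872] [-90.09  -0.35  96.21] F [-0.5  3.1 -0.9] w 0.0112 t 40.15
dx -0.0009 dz 0.0028
time_s: 40.45
ee_pos: [0.5142, 0.2979, 0.0873]
ee_rot: [-1.571, -0.0, 1.68]
contact_force: [-0.6, 0.1, -0.4]
width: 0.032
time_s: 40.95
ee_pos: [0.5111, 0.2931, 0.2172]
ee_rot: [-1.56, 0.009, 1.68]
contact_force: [-0.0, 0.4, 0.0]
width: 0.0397
[0.5111 0.2931 0.2172] [-89.36   0.53  96.25] F [-0.   0.4  0. ] w 0.0397 t 40.95
dx -0.4429 dz -0.0013
```

View pics/sd23c.png

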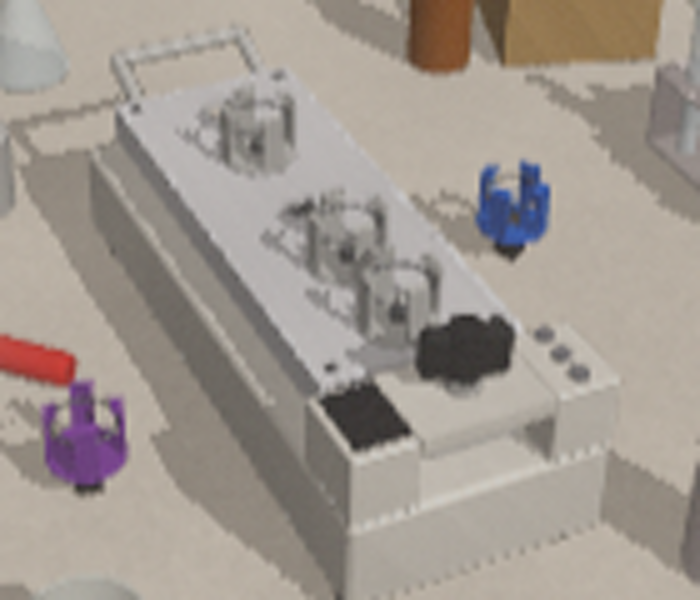

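View pics/s23c.png

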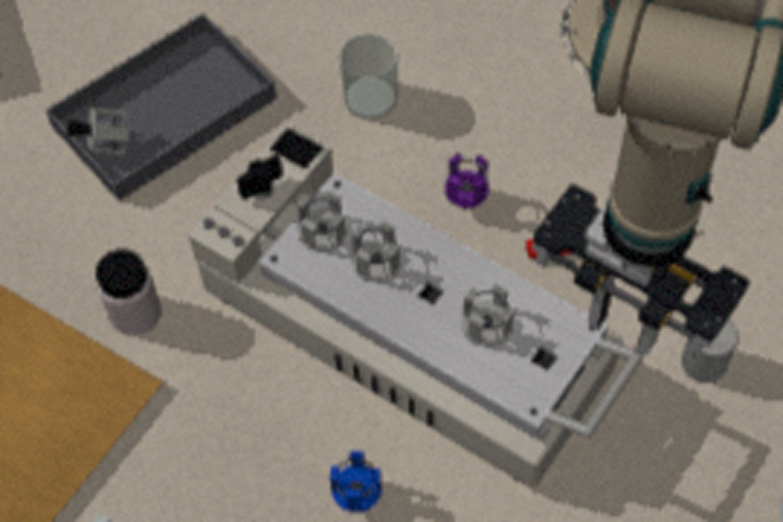

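The platform is home, and the tray still holds clamp_3 at crop (100,128). Next I'll measure the knob (side crop (465,345); scene crop (260,178)).

```bash
python3 - <<'E'
from h import *
a=np.deg2rad(6.54)
x0=np.array([.5367,.081]);ax=np.array([np.cos(a),np.sin(a)]);ay=np.array([-np.sin(a),np.cos(a)])
for n in('scene','side'):
    s=snap(n);P=cloud(s);z=P[...,2];c=s['color'].astype(int)
    L=np.stack([(P[...,:2]-x0)@ax,(P[...,:2]-x0)@ay],-1)
    blk=(c.max(-1)<70)&(s['depth']>0)
    m=blk&(z>.13)&(z<.2)&(np.hypot(P[...,0]-.561,P[...,1]+.147)<.06)
    q=P[m]; l=L[m]; 
    t=m&(z>np.percentile(z[m],90)-.006); 
    r=cv2.minAreaRect((P[t][:,:2]*1000).astype(np.float32))
    print(n,m.sum(),'z',np.percentile(z[m],[2,50,90,98]).round(4),'mean',q.mean(0).round(4),'local',l.mean(0).round(4)); print('  top rect',np.round(r[0],1),np.round(r[1],1),round(r[2],1),t.sum())
    C=np.cov(P[t][:,:2].T);w,V=np.linalg.eigh(C);print('  dir',np.rad2deg(np.arctan2(V[1,1],V[0,1])).round(1))
    # pod heights map
    for lx in(-.06,-.045,-.03,0,.03,.045,.06):
        row=[]
        for ly in(-.18,-.2,-.22,-.24,-.26,-.28):
            k=(s['depth']>0)&(abs(L[...,0]-lx)<.007)&(abs(L[...,1]-ly)<.01)&(z>.05)&(z<.2)
            row.append(round(float(np.percentile(z[k],80)),3) if k.sum()>2 else None)
        print('   lx',lx,row)
E
```

```text
scene 207 z [0.1321 0.1619 0.1787 0.1827] mean [ 0.5533 -0.1358  0.1585] local [-0.0082 -0.2172]
  top rect [ 564.9 -135.6] [22.2 51. ] 79.9 65
  dir 166.6
   lx -0.06 [0.125, 0.135, 0.139, 0.137, None, None]
   lx -0.045 [0.123, 0.134, 0.138, 0.138, 0.135, None]
   lx -0.03 [0.134, 0.135, 0.135, 0.14, None, None]
   lx 0 [0.135, 0.156, 0.181, None, None, None]
   lx 0.03 [0.122, 0.134, 0.169, 0.136, 0.134, None]
   lx 0.045 [0.129, 0.135, 0.136, 0.136, 0.139, None]
   lx 0.06 [0.121, 0.135, 0.135, 0.137, 0.134, None]
side 237 z [0.1328 0.1615 0.1764 0.1782] mean [ 0.5505 -0.1455  0.159 ] local [-0.0121 -0.2266]
  top rect [ 563.1 -140.8] [47.3 22.1] 9.7 75
  dir 170.6
   lx -0.06 [0.12, 0.136, 0.136, 0.136, 0.119, None]
   lx -0.045 [0.12, 0.134, 0.135, 0.134, 0.125, None]
   lx -0.03 [0.121, 0.133, 0.155, 0.133, 0.128, None]
   lx 0 [0.128, None, 0.177, 0.164, 0.127, None]
   lx 0.03 [None, None, 0.133, 0.134, 0.13, None]
   lx 0.045 [None, 0.133, 0.132, 0.132, 0.124, None]
   lx 0.06 [None, 0.135, 0.134, 0.134, 0.123, None]
```

The pod top is at z≈0.134, so the knob grip should be at 0.166. The wing is centred near (0.563,-0.140), pointing about -11°. I'll move over it for a close look.

```bash
python3 -m creep '{"angular":[[-0.6,4,-0.5],[0,4,0],[0,4,0],[0,4,0],[0,0,0],[0,0,0],[0,0,0],[0,0,0],[0,0,0],[0,0,0],[0,0,0],[0,0,0]],"offset":[[-0.03,0,0],[-0.04,0,0],[-0.04,0,-0.004],[-0.04,0,-0.006],[-0.045,0,-0.01],[-0.045,0,-0.01],[-0.045,0,-0.01],[-0.045,0,-0.01],[-0.035,0,-0.01],[-0.02,0,-0.006],[0,0,0],[0,0,0]],"claw":[-0.15,-0.15,-0.15,-0.15,-0.15,-0.15,-0.15,-0.15,-0.15,-0.15,-0.15,-0.15]}'; python3 chk.py .563 -.14
```

```text
time_s: 42.35
ee_pos: [0.5178, -0.1132, 0.1891]
ee_rot: [-1.525, 0.009, 1.391]
contact_force: [0.5, 1.1, 0.3]
width: 0.04
[ 0.5178 -0.1132  0.1891] [-87.35   0.53  79.72] F [0.5 1.1 0.3] w 0.04 t 42.35
dx -0.0183 dz -0.0493
```

```bash
python3 -m creep '{"angular":[[-2.6,0,-0.5],[0,0,0],[0,0,0],[0,0,0]],"offset":[[-0.008,-0.015,-0.02],[-0.008,-0.015,-0.02],[0,0,-0.005],[0,0,0]],"claw":[-0.15,-0.15,-0.15,-0.15]}'; python3 - <<'E'
from h import *
s=snap('wrist');s=snap('wrist');s=snap('wrist','w24.png')
P=cloud(s);z=P[...,2];c=s['color'].astype(int)
m=(c.max(-1)<75)&(s['depth']>0)&(z>.172)&(z<.186)&(np.hypot(P[...,0]-.561,P[...,1]+.14)<.05)
print(m.sum());q=P[m];r=cv2.minAreaRect((q[:,:2]*1000).astype(np.float32));print(r,q[:,2].mean())
C=np.cov(q[:,:2].T);w,V=np.linalg.eigh(C);print('dir',np.rad2deg(np.arctan2(V[1,1],V[0,1])).round(1),q.mean(0).round(4))
E
python3 chk.py .563 -.14
```

```text
time_s: 42.75
ee_pos: [0.5621, -0.1341, 0.2188]
ee_rot: [-1.573, -0.002, 1.397]
contact_force: [-0.5, 0.6, 0.0]
width: 0.0401
1301
((562.142578125, -137.99339294433594), (22.482044219970703, 52.54029083251953), 66.11488342285156) 0.17809370727502402
dir 169.4 [ 0.5604 -0.1377  0.1781]
[ 0.5607 -0.1339  0.2185] [-90.05  -0.12  80.02] F [ 0.2 -0.6 -0.5] w 0.0397 t 42.9
dx -0.0057 dz -0.0033
```

View pics/w24.png

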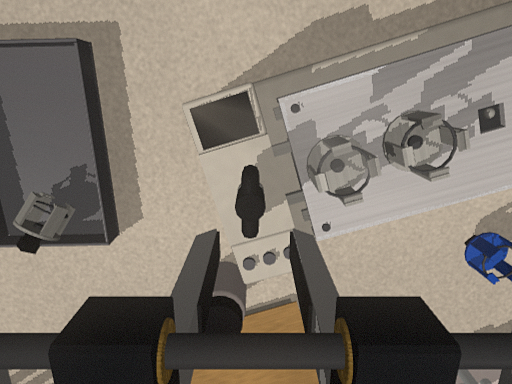

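The wing is vertical in this picture, from (250,168) to (250,235), so it is square to the jaws. The tray view suggests clamp_3's foot (30,243) may rest on the tray rim; I'll check that later.

```bash
python3 - <<'E'
from h import *
s=snap('wrist');o=get_obs();p=o['ee_pos'];a=o['ee_rot'][2]
P=cloud(s);z=P[...,2];c=s['color'].astype(int)
m=(c.max(-1)<75)&(s['depth']>0)&(z>.15)&(z<.186)&(np.hypot(P[...,0]-.561,P[...,1]+.14)<.05)
q=P[m]
tx=np.array([np.cos(a),np.sin(a)]);tz=np.array([-np.sin(a),np.cos(a)])
l=np.c_[(q[:,:2]-p[:2])@tx,(q[:,:2]-p[:2])@tz]
t=q[:,2]>.172
print('tool x',np.percentile(l[t][:,0],[1,5,50,95,99]).round(4),'tool z',np.percentile(l[t][:,1],[1,5,50,95,99]).round(4))
print(onz(s,250,201,.178).round(4), p.round(4),((onz(s,250,201,.178)-p)[:2]@tx).round(4),((onz(s,250,201,.178)-p)[:2]@tz).round(4))
# wing axis direction in tool frame by regression
k=np.polyfit(l[t][:,1],l[t][:,0],1);print('slope deg',np.rad2deg(np.arctan(k[0])))
E
```

```text
tool x [-0.0143 -0.012  -0.0036  0.0042  0.0064] tool z [-0.0273 -0.0241 -0.0003  0.0213  0.0234]
[ 0.5573 -0.137   0.178 ] [ 0.5606 -0.1339  0.2184] -0.0036 0.0027
slope deg 0.727139513753279
```

Knob axis ≈ (0.5615, -0.1377), which agrees with deck-local (0, -0.220). I'll descend over it.

```bash
python3 -m creep '{"angular":[[0,0,0],[0,0,0],[0,0,0],[0,0,0]],"offset":[[-0.0038,0.015,-0.0015],[0,0.02,0],[0,0.015,0],[0,0,0]],"claw":[-0.15,-0.15,-0.15,-0.15]}'; python3 chk.py .5615 -.1377
```

```text
time_s: 43.35
ee_pos: [0.5593, -0.1358, 0.1668]
ee_rot: [-1.571, -0.003, 1.398]
contact_force: [0.5, -0.2, -0.2]
width: 0.0402
[ 0.5593 -0.1358  0.1668] [-90.    -0.14  80.12] F [ 0.5 -0.2 -0.2] w 0.0402 t 43.35
dx -0.0015 dz -0.0025
```

```bash
python3 -m creep '{"angular":[[0,0,0.1],[0,0,0],[0,0,0],[0,0,0],[0,0,0]],"offset":[[-0.0015,0.01,-0.0025],[0,0.015,0],[0,0.012,0],[0,0.004,0],[0,0,0]],"claw":[-0.15,-0.15,-0.15,-0.15,-0.15]}'; python3 chk.py .5615 -.1377;python3 - <<'E'
from h import *
s=snap('wrist','w25.png')
E
```

```text
time_s: 43.85
ee_pos: [0.5624, -0.1376, 0.1252]
ee_rot: [-1.574, 0.0, 1.399]
contact_force: [-0.2, -0.6, 0.8]
width: 0.0395
[ 0.5624 -0.1376  0.1252] [-90.16   0.    80.17] F [-0.2 -0.6  0.8] w 0.0395 t 43.85
dx -0.0002 dz 0.0009
```

View pics/w25.png

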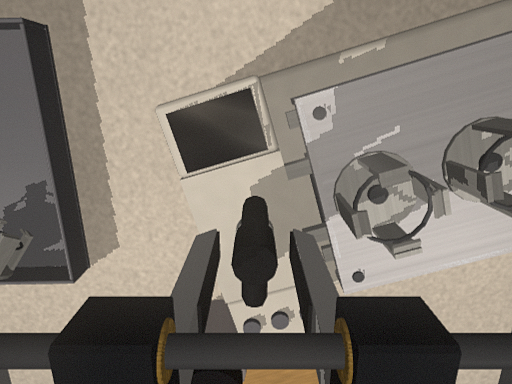

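```bash
python3 -m creep '{"angular":[[0,0,0],[0,0,0],[0,0,0],[0,0,0],[0,0,0],[0,0,0]],"offset":[[0,0.005,0.001],[0,0,0],[0,0,0],[0,0,0],[0,0,0],[0,0,0]],"claw":[-0.15,-0.15,-0.95,-0.95,-0.95,-0.95]}' 40; python3 chk.py .5615 -.1377; python3 -c "
from h import *;print(get_obs()['moment'],get_obs()['qpos'].round(2))"
```

```text
time_s: 44.5
ee_pos: [0.563, -0.1377, 0.1222]
ee_rot: [-1.578, 0.0, 1.399]
contact_force: [0.6, 0.6, -1.1]
width: 0.0135
[ 0.563  -0.1377  0.1222] [-9.041e+01  1.000e-02  8.016e+01] F [ 0.6  0.6 -1.1] w 0.0135 t 44.5
dx -0.0002 dz 0.0015
[ 0.13910111 -0.09040855 -0.01476131] [-0.36  0.31  1.59  0.    1.23 -1.76]
```

Gripped on the 14 mm wing. I'll turn clockwise.

```bash
python3 -m creep '{"angular":[[0.3,6,0],[0,7,0],[0,7,0],[0,7,0]],"offset":[[0,0,0.001],[0,0,0],[0,0,0],[0,0,0]],"claw":[-0.95,-0.95,-0.95,-0.95]}'; python3 chk.py .5615 -.1377; python3 -c "
from h import *;print(get_obs()['moment'].round(3))"
```

```text
time_s: 44.9
ee_pos: [0.563, -0.1376, 0.1222]
ee_rot: [-1.574, -0.002, 0.911]
contact_force: [0.7, -0.9, -0.1]
width: 0.0141
[ 0.563  -0.1376  0.1222] [-90.2   -0.1   52.21] F [ 0.7 -0.9 -0.1] w 0.0141 t 44.9
dx -0.001 dz 0.0011
[-0.088 -0.057  0.064]
```

```bash
python3 -m creep '{"angular":[[0.1,7,0],[0,7,0],[0,7,0],[0,6,0]],"offset":[[0,0,0],[0,0,0],[0,0,0],[0,0,0]],"claw":[-0.95,-0.95,-0.95,-0.95]}'; python3 chk.py .5615 -.1377; python3 -c "
from h import *;print(get_obs()['moment'].round(3))"
```

```text
time_s: 45.3
ee_pos: [0.5631, -0.1375, 0.1222]
ee_rot: [-1.572, -0.002, 0.421]
contact_force: [0.6, 1.0, -0.5]
width: 0.014
[ 0.5631 -0.1375  0.1222] [-90.08  -0.14  24.12] F [ 0.6  1.  -0.5] w 0.014 t 45.3
dx -0.0016 dz 0.0005
[-0.159  0.023  0.116]
```

```bash
python3 -m creep '{"angular":[[0,5,0],[0,4,0]],"offset":[[0,0,0],[0,0,0]],"claw":[-0.95,-0.95]}'; python3 chk.py .5615 -.1377; python3 -c "
from h import *;print(get_obs()['moment'].round(3))";python3 -m creep '{"angular":[[0,3,0]],"offset":[[0,0,0]],"claw":[-0.95]}'; python3 chk.py .5615 -.1377; python3 -c "
from h import *;print(get_obs()['moment'].round(3))"
```

```text
time_s: 45.5
ee_pos: [0.5632, -0.1375, 0.1222]
ee_rot: [-1.572, -0.002, 0.257]
contact_force: [0.5, 0.3, -1.0]
width: 0.0138
[ 0.5632 -0.1375  0.1222] [-90.08  -0.14  14.75] F [ 0.5  0.3 -1. ] w 0.0138 t 45.5
dx -0.0017 dz 0.0002
[-0.178  0.044  0.051]
time_s: 45.6
ee_pos: [0.5632, -0.1374, 0.1222]
ee_rot: [-1.572, -0.002, 0.203]
contact_force: [1.3, 0.7, 0.3]
width: 0.0137
[ 0.5632 -0.1374  0.1222] [-90.08  -0.14  11.62] F [1.3 0.7 0.3] w 0.0137 t 45.6
dx -0.0017 dz 0.0001
[-0.177  0.002  0.065]
```

```bash
python3 -m creep '{"angular":[[0,3,0]],"offset":[[0,0,0]],"claw":[-0.95]}';  python3 -c "
from h import *;print(get_obs()['moment'].round(3))";python3 -m creep '{"angular":[[0,3,0]],"offset":[[0,0,0]],"claw":[-0.95]}';python3 -c "
from h import *;print(get_obs()['moment'].round(3))"
```

```text
time_s: 45.7
ee_pos: [0.5632, -0.1374, 0.1222]
ee_rot: [-1.572, -0.002, 0.15]
contact_force: [1.7, 0.4, 0.2]
width: 0.014
[0.012 0.004 0.748]
time_s: 45.8
ee_pos: [0.5633, -0.1377, 0.1222]
ee_rot: [-1.573, -0.002, 0.098]
contact_force: [1.2, -0.5, -0.7]
width: 0.0148
[-0.133  0.047  0.837]
```

The stop is reached (the moment jumps to 0.8 N·m at yaw ≈9°, as predicted). I'll release and rise.

```bash
python3 -m creep '{"angular":[[0,0,0],[0,0,0],[0,0,0],[0,0,0],[0,0,0],[0,0,0],[0,0,0],[0,0,0],[0,0,0]],"offset":[[0,0,0],[0,0,0],[0,0,0],[0,-0.01,0],[0,-0.02,0],[0,-0.03,0],[0,-0.03,0],[0,0,0],[0,0,0]],"claw":[-0.4,-0.15,-0.15,-0.15,-0.15,-0.15,-0.15,-0.15,-0.15]}' 10; python3 chk.py .5115 .2996;python3 - <<'E'
from h import *
s=snap('wrist');s=snap('wrist','w26.png')
P=cloud(s);z=P[...,2];c=s['color'].astype(int)
m=(c.max(-1)<75)&(s['depth']>0)&(z>.172)&(z<.186)&(np.hypot(P[...,0]-.561,P[...,1]+.138)<.04)
q=P[m];C=np.cov(q[:,:2].T);w,V=np.linalg.eigh(C);print('dir',np.rad2deg(np.arctan2(V[1,1],V[0,1])).round(1),q.mean(0).round(4),m.sum())
E
```

```text
time_s: 46.7
ee_pos: [0.5629, -0.1374, 0.2177]
ee_rot: [-1.573, -0.003, 0.101]
contact_force: [0.2, -0.4, -0.5]
width: 0.0401
[ 0.5629 -0.1374  0.2177] [-90.13  -0.16   5.78] F [ 0.2 -0.4 -0.5] w 0.0401 t 46.7
dx -0.0071 dz 0.44
dir 100.5 [ 0.5627 -0.1356  0.1781] 1314
```

View pics/w26.png

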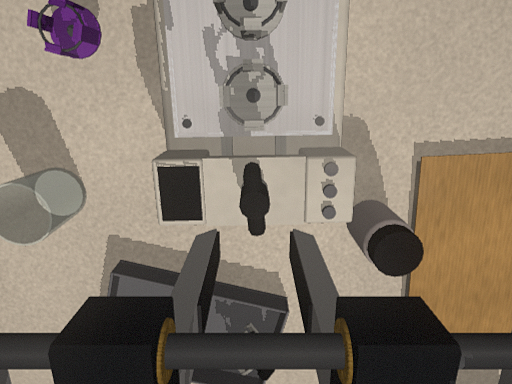

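The wing now points at 100.5° (= deck x − 86°), i.e. at the lock stop. Back to the handle for the tug.

```bash
python3 -m creep '{"angular":[[0,0,0],[0,0,0],[0,0,0],[0,0,0],[0,0,0],[0,0,0],[0,0,0],[0,0,0],[0,0,0],[0,0,0],[0,0,0],[0,0,0]],"offset":[[0,0,0.03],[0,0,0.04],[0,0,0.045],[0,0,0.045],[0,0,0.045],[0,0,0.045],[0,0,0.045],[0,0,0.045],[0,0,0.04],[0,0,0.02],[0,0,0],[0,0,0]],"claw":[-0.15,-0.15,-0.15,-0.15,-0.15,-0.15,-0.15,-0.15,-0.15,-0.15,-0.15,-0.15]}' 20; python3 chk.py .512 .2995
```

```text
time_s: 48.0
ee_pos: [0.5125, 0.2728, 0.1976]
ee_rot: [-1.574, 0.029, 0.098]
contact_force: [0.0, 0.6, 0.5]
width: 0.04
[0.5125 0.2728 0.1976] [-90.2    1.65   5.59] F [0.  0.6 0.5] w 0.04 t 48.0
dx 0.0021 dz 0.0267
```

```bash
python3 -m creep '{"angular":[[0.2,0,-1.6],[0,-8.4,0],[0,-8.4,0],[0,-8.4,0],[0,-8.4,0],[0,-8.4,0],[0,-8.4,0],[0,-8.4,0],[0,-8.4,0],[0,-8.4,0],[0,-8.4,0],[0,-6,0]],"offset":[[0.002,-0.01,0.027],[0,0,0],[0,0,0],[0,0,0],[0,0,0],[0,0,0],[0,0,0],[0,0,0],[0,0,0],[0,0,0],[0,0,0],[0,0,0]],"claw":[-0.15,-0.15,-0.15,-0.15,-0.15,-0.15,-0.15,-0.15,-0.15,-0.15,-0.15,-0.15]}' 20; python3 -m creep '{"angular":[[0,0,0]],"offset":[[0,0,0]],"claw":[-0.15]}'; python3 chk.py .512 .2995
```

```text
time_s: 49.2
ee_pos: [0.5138, 0.2749, 0.2015]
ee_rot: [-1.558, 0.014, 1.702]
contact_force: [0.8, -0.5, -0.5]
width: 0.0401
time_s: 49.3
ee_pos: [0.514, 0.2728, 0.2011]
ee_rot: [-1.557, 0.015, 1.7]
contact_force: [-0.2, -0.7, 0.4]
width: 0.0401
[0.514  0.2728 0.2011] [-89.2    0.85  97.39] F [-0.2 -0.7  0.4] w 0.0401 t 49.3
dx 0.0267 dz -0.0015
```

```bash
python3 -m creep '{"angular":[[-0.8,1,-0.8],[0,0,0],[0,0,0]],"offset":[[0.026,0,-0.0015],[0,0,0],[0,0,0]],"claw":[-0.15,-0.15,-0.15]}'; python3 chk.py .512 .2995; python3 -m creep '{"angular":[[0,0,0]],"offset":[[0,0,0]],"claw":[-0.15]}'; python3 chk.py .512 .2995
```

```text
time_s: 49.6
ee_pos: [0.5129, 0.2943, 0.1999]
ee_rot: [-1.57, 0.004, 1.67]
contact_force: [0.1, 0.2, -0.2]
width: 0.0402
[0.5129 0.2943 0.1999] [-89.94   0.2   95.69] F [ 0.1  0.2 -0.2] w 0.0402 t 49.6
dx 0.0053 dz 0.0004
time_s: 49.7
ee_pos: [0.5131, 0.2933, 0.1998]
ee_rot: [-1.569, 0.004, 1.669]
contact_force: [-0.6, -0.9, 0.5]
width: 0.0399
[0.5131 0.2933 0.1998] [-89.92   0.25  95.6 ] F [-0.6 -0.9  0.5] w 0.0399 t 49.7
dx 0.0063 dz 0.0005
```

```bash
python3 -m creep '{"angular":[[0,-0.8,-0.2],[0,0,0],[0,0,0],[0,0,0]],"offset":[[0.006,0.01,0],[0,0.02,0],[0,0.02,0],[0,0,0]],"claw":[-0.15,-0.15,-0.15,-0.15]}'; python3 chk.py .512 .2995;  python3 - <<'E'
from h import *
s=snap('wrist','w27.png')
a=np.deg2rad(6.54)
x0=np.array([.5367,.081]);ax=np.array([np.cos(a),np.sin(a)]);ay=np.array([-np.sin(a),np.cos(a)])
P=cloud(s);z=P[...,2];L=np.stack([(P[...,:2]-x0)@ax,(P[...,:2]-x0)@ay],-1)
m=(s['depth']>0)&(z>.132)&(z<.15)&(L[...,1]>.2)&(L[...,1]<.25)&(L[...,0]<-.005)&(L[...,0]>-.04)
q=np.c_[L[m],z[m]];print(m.sum(),q.mean(0).round(4),np.percentile(q,[2,98],axis=0).round(4).tolist())
E
```

```text
time_s: 50.1
ee_pos: [0.5129, 0.2981, 0.1471]
ee_rot: [-1.57, 0.001, 1.682]
contact_force: [1.4, 0.1, -1.2]
width: 0.0401
[0.5129 0.2981 0.1471] [-8.995e+01  5.000e-02  9.634e+01] F [ 1.4  0.1 -1.2] w 0.0401 t 50.1
dx 0.0015 dz 0.0007
901 [-0.0228  0.2202  0.1372] [[-0.0393, 0.2144, 0.1335], [-0.0059, 0.2259, 0.1393]]
```

View pics/w27.png

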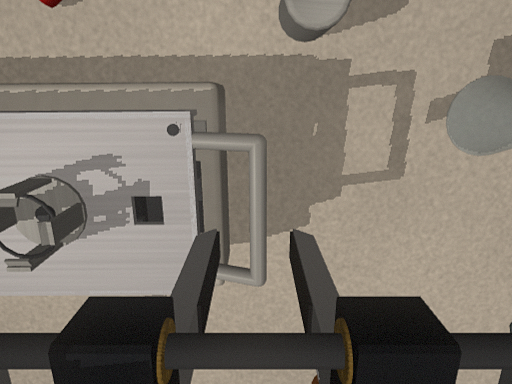

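The handle is at local y=0.2202, so the platform is home. I'll descend and grip.

```bash
python3 -m creep '{"angular":[[0,0,0],[0,0,0],[0,0,0],[0,0,0],[0,0,0]],"offset":[[0.0015,0.018,0.0005],[0,0.018,0],[0,0.014,0],[0,0.005,0],[0,0,0]],"claw":[-0.15,-0.15,-0.15,-0.15,-0.15]}'; python3 chk.py .512 .2995
```

```text
time_s: 50.65
ee_pos: [0.5171, 0.3015, 0.0965]
ee_rot: [-1.58, -0.002, 1.682]
contact_force: [0.3, 0.7, 0.0]
width: 0.0403
[0.5171 0.3015 0.0965] [-90.56  -0.14  96.35] F [0.3 0.7 0. ] w 0.0403 t 50.65
dx -0.0015 dz 0.0053
```

```bash
python3 -m creep '{"angular":[[0.5,0,0],[0,0,0],[0,0,0],[0,0,0],[0,0,0],[0,0,0],[0,0,0]],"offset":[[-0.0015,0.006,0.004],[0,0.003,0],[0,0,0],[0,0,0],[0,0,0],[0,0,0],[0,0,0]],"claw":[-0.15,-0.15,-0.15,-0.9,-0.9,-0.9,-0.9]}' 30; python3 chk.py .512 .2995
```

```text
time_s: 51.35
ee_pos: [0.5153, 0.3008, 0.0904]
ee_rot: [-1.577, -0.005, 1.682]
contact_force: [-0.2, 6.3, -3.0]
width: 0.0115
[0.5153 0.3008 0.0904] [-90.36  -0.28  96.35] F [-0.2  6.3 -3. ] w 0.0115 t 51.35
dx -0.0009 dz 0.0035
```

```bash
python3 -m creep '{"angular":[[0,0,0]],"offset":[[0.002,0,0]],"claw":[-0.9]}' 40;python3 -m creep '{"angular":[[0,0,0]],"offset":[[0.002,0,0]],"claw":[-0.9]}';python3 -m creep '{"angular":[[0,0,0]],"offset":[[0.002,0,0]],"claw":[-0.9]}';
```

```text
time_s: 51.45
ee_pos: [0.5152, 0.3017, 0.0904]
ee_rot: [-1.577, -0.003, 1.682]
contact_force: [0.7, -2.4, -0.6]
width: 0.0107
time_s: 51.55
ee_pos: [0.5151, 0.303, 0.0904]
ee_rot: [-1.577, -0.001, 1.682]
contact_force: [-0.1, -2.2, 0.6]
width: 0.011
time_s: 51.65
ee_pos: [0.5149, 0.3043, 0.0904]
ee_rot: [-1.577, 0.0, 1.682]
contact_force: [0.7, -4.1, 0.3]
width: 0.0108
```

```bash
python3 -m creep '{"angular":[[0,0,0]],"offset":[[0.0015,0,0]],"claw":[-0.9]}';python3 -m creep '{"angular":[[0,0,0]],"offset":[[0.0015,0,0]],"claw":[-0.9]}';python3 -m creep '{"angular":[[0,0,0]],"offset":[[0.0015,0,0]],"claw":[-0.9]}'
```

```text
time_s: 51.75
ee_pos: [0.5148, 0.3046, 0.0904]
ee_rot: [-1.577, 0.003, 1.683]
contact_force: [1.6, -5.9, 1.2]
width: 0.0107
time_s: 51.85
ee_pos: [0.5148, 0.3047, 0.0904]
ee_rot: [-1.576, 0.006, 1.683]
contact_force: [0.9, -6.1, 1.2]
width: 0.0108
time_s: 51.95
ee_pos: [0.5148, 0.3046, 0.0904]
ee_rot: [-1.576, 0.009, 1.684]
contact_force: [0.7, -5.8, 2.2]
width: 0.0106
```

```bash
python3 -m creep '{"angular":[[0,0,-0.3]],"offset":[[0.0025,0,0]],"claw":[-0.9]}';python3 -m creep '{"angular":[[0,0,-0.3]],"offset":[[0.0027,0,0]],"claw":[-0.9]}';python3 -m creep '{"angular":[[0,0,-0.2]],"offset":[[0.0028,0,0]],"claw":[-0.9]}'
```

```text
time_s: 52.05
ee_pos: [0.5148, 0.3051, 0.0904]
ee_rot: [-1.576, 0.008, 1.685]
contact_force: [1.4, -7.1, 3.1]
width: 0.0106
time_s: 52.15
ee_pos: [0.5147, 0.3054, 0.0903]
ee_rot: [-1.576, 0.007, 1.685]
contact_force: [1.0, -8.7, 2.0]
width: 0.011
time_s: 52.25
ee_pos: [0.5147, 0.3054, 0.0904]
ee_rot: [-1.576, 0.008, 1.686]
contact_force: [1.6, -8.3, 1.7]
width: 0.0107
```

```bash
python3 -m creep '{"angular":[[0,0,-0.3]],"offset":[[0.0034,0,0]],"claw":[-0.9]}';python3 -m creep '{"angular":[[0,0,-0.3]],"offset":[[0.0036,0,0]],"claw":[-0.9]}';python3 -m creep '{"angular":[[0,0,-0.3]],"offset":[[0.0036,0,0]],"claw":[-0.9]}'
```

```text
time_s: 52.35
ee_pos: [0.5147, 0.3058, 0.0904]
ee_rot: [-1.575, 0.009, 1.687]
contact_force: [0.8, -9.2, 1.1]
width: 0.011
time_s: 52.45
ee_pos: [0.5146, 0.3059, 0.0904]
ee_rot: [-1.575, 0.01, 1.688]
contact_force: [1.5, -10.0, 2.3]
width: 0.0104
time_s: 52.55
ee_pos: [0.5146, 0.3059, 0.0904]
ee_rot: [-1.574, 0.011, 1.688]
contact_force: [1.6, -9.3, 1.4]
width: 0.0109
```

It holds at 10 N with about 5 mm of movement (play plus buffer), matching the locked reading. I'll ease off and release.

```bash
python3 -m creep '{"angular":[[0,0,-0.3],[0,0,-0.2],[0,0,0]],"offset":[[0,0,0],[-0.001,0,0],[-0.001,0,0]],"claw":[-0.9,-0.9,-0.9]}';python3 chk.py; python3 -m creep '{"angular":[[0,0,0],[0,0,0],[0,0,0],[0,0,0],[0,0,0],[0,0,0],[0,0,0],[0,0,0]],"offset":[[0,0,0],[0,0,0],[0,0,0],[0,-0.02,0],[0,-0.03,0],[0,-0.03,0],[0,-0.03,0],[0,-0.01,0]],"claw":[-0.4,-0.15,-0.15,-0.15,-0.15,-0.15,-0.15,-0.15]}' 10; python3 chk.py .5606 -.147;python3 - <<'E'
from h import *
s=snap('side','sd28.png')
s=snap('scene','s28.png')
for n,s,b in(('s28c',s,(90,180,110,230)),):
    cv2.imwrite('pics/s28c.png',cv2.resize(cv2.cvtColor(s['color'],cv2.COLOR_RGB2BGR)[95:180,115:215],None,fx=7,fy=7,interpolation=cv2.INTER_CUBIC))
s=snap('side')
cv2.imwrite('pics/sd28c.png',cv2.resize(cv2.cvtColor(s['color'],cv2.COLOR_RGB2BGR)[285:370,240:370],None,fx=6,fy=6,interpolation=cv2.INTER_CUBIC))
P=cloud(s);m=(s['depth']>0)&(P[...,2]>.006)&(P[...,2]<.1)&(np.abs(P[...,0]-.5)<.15)&(np.abs(P[...,1]+.39)<.1)
c=s['color'].astype(int)
k=m&(c.min(-1)>105)
q=P[k];print(k.sum(),q.min(0).round(3),q.max(0).round(3),q.mean(0).round(3))
E
python3 tray.py | grep -E '\[1[56]|side'
```

```text
time_s: 52.85
ee_pos: [0.5148, 0.3044, 0.0904]
ee_rot: [-1.574, 0.001, 1.687]
contact_force: [-0.5, 0.5, 0.3]
width: 0.0108
[0.5148 0.3044 0.0904] [-9.020e+01  4.000e-02  9.667e+01] F [-0.5  0.5  0.3] w 0.0108 t 52.85
time_s: 53.65
ee_pos: [0.5119, 0.3074, 0.2115]
ee_rot: [-1.568, -0.003, 1.688]
contact_force: [-0.7, 0.4, -0.4]
width: 0.0401
[0.5119 0.3074 0.2115] [-89.83  -0.19  96.73] F [-0.7  0.4 -0.4] w 0.0401 t 53.65
dx -0.457 dz 0.0049
609 [ 0.373 -0.481  0.006] [ 0.628 -0.299  0.064] [ 0.527 -0.394  0.034]
scene 2536 [166. 136.] [ 494.5 -384.7] [161.9 256.7] 80.8 -0.008 0.05
side 2597 [426. 201.] [1989.7 1263.8] [  55.2 2528.1] 0.2 -0.759 -0.641
side 738 [316. 340.] [ 500.6 -394.4] [140.3 242.3] 81.0 -0.003 0.05
```

View pics/s28c.png

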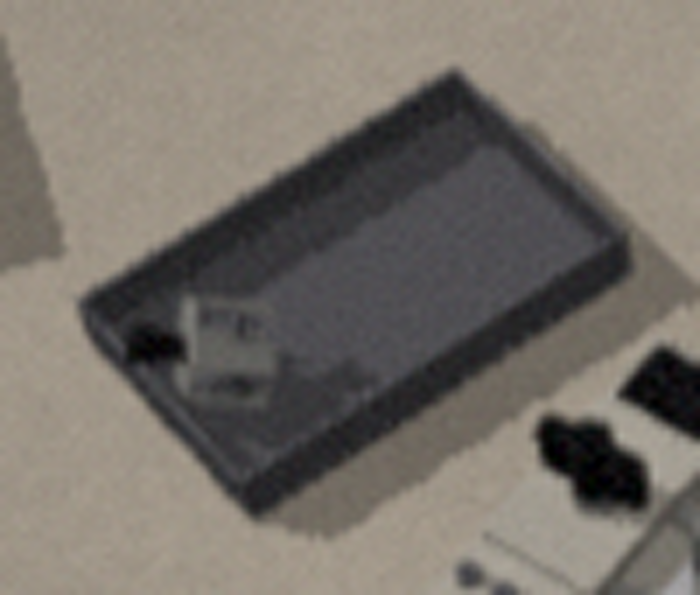

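View pics/sd28c.png

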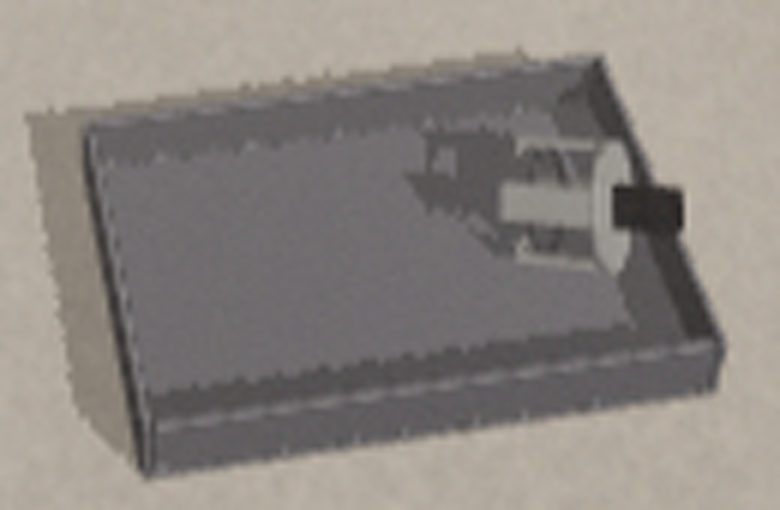

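The platform check is done. One flaw: clamp_3 lies in the tray with its foot resting over the end wall (side crop (650,208)). I'll measure it, then nudge it fully inside with the closed gripper.

```bash
python3 - <<'E'
from h import *
for n in('scene','side'):
    s=snap(n);P=cloud(s);c=s['color'].astype(int);d=s['depth']>0
    m=d&(c.max(-1)<60)&(np.abs(P[...,0]-.61)<.05)&(np.abs(P[...,1]+.4)<.06)&(P[...,2]>.03)&(P[...,2]<.09)
    q=P[m];print(n,'foot',m.sum(),np.percentile(q,[5,50,95],axis=0).round(3).tolist() if m.any() else '')
    k=d&(c.min(-1)>100)&(P[...,2]>.012)&(P[...,2]<.1)&(P[...,0]>.5)&(P[...,0]<.615)&(np.abs(P[...,1]+.39)<.06)
    q=P[k];print('  clamp steel',k.sum(),np.percentile(q,[3,50,97],axis=0).round(3).tolist())
    r=d&(P[...,2]>.028)&(P[...,2]<.04)&(np.abs(P[...,0]-.5)<.16)&(np.abs(P[...,1]+.39)<.12)&(c.max(-1)<110)
    q=P[r];rc=cv2.minAreaRect((q[:,:2]*1000).astype(np.float32));print('  rim',np.round(rc[0],1),np.round(rc[1],1),rc[2]);print(cv2.boxPoints(rc).round(0).tolist())
    j=d&(P[...,2]>.07)&(P[...,2]<.13)&(P[...,0]>.55)&(P[...,0]<.9)&(P[...,1]<-.18)&(P[...,1]>-.6)
    if j.any(): q=P[j];print('  tall things',j.sum(),np.percentile(q,[2,50,98],axis=0).round(3).tolist())
E
```

```text
scene foot 41 [[0.598, -0.431, 0.038], [0.608, -0.415, 0.049], [0.617, -0.405, 0.056]]
  clamp steel 14 [[0.581, -0.417, 0.035], [0.591, -0.401, 0.057], [0.606, -0.392, 0.066]]
  rim [ 501.4 -383.2] [155.7 241.5] 81.16551208496094
[[370.0, -442.0], [609.0, -479.0], [633.0, -325.0], [394.0, -288.0]]
  tall things 244 [[0.7, -0.226, 0.073], [0.728, -0.2, 0.099], [0.752, -0.181, 0.105]]
side foot 79 [[0.593, -0.434, 0.041], [0.601, -0.424, 0.048], [0.613, -0.413, 0.055]]
  clamp steel 271 [[0.552, -0.432, 0.016], [0.577, -0.409, 0.045], [0.61, -0.373, 0.062]]
  rim [ 499.9 -390.6] [150.7 239.4] 80.84078216552734
[[370.0, -446.0], [606.0, -484.0], [630.0, -335.0], [394.0, -297.0]]
  tall things 329 [[0.696, -0.589, 0.071], [0.717, -0.217, 0.096], [0.895, -0.185, 0.101]]
```

```bash
python3 -m creep '{"angular":[[0,4,0],[0,4,0],[0,4,0],[0,3.5,0],[0,0,0],[0,0,0],[0,0,0],[0,0,0],[0,0,0],[0,0,0],[0,0,0],[0,0,0]],"offset":[[-0.03,-0.004,0],[-0.04,-0.004,0],[-0.043,-0.004,-0.004],[-0.043,-0.004,-0.008],[-0.043,-0.004,-0.01],[-0.043,-0.004,-0.012],[-0.043,-0.004,-0.014],[-0.043,-0.004,-0.014],[-0.043,-0.004,-0.014],[-0.035,0,-0.012],[-0.02,0,-0.01],[0,0,0]],"claw":[-1,-1,-1,-1,-1,-1,-1,-1,-1,-1,-1,-1]}' 20; python3 chk.py .652 -.425
```

```text
time_s: 55.2
ee_pos: [0.559, -0.1467, 0.2261]
ee_rot: [-1.535, 0.006, 1.409]
contact_force: [-0.9, 1.1, 0.4]
width: 0.0005
[ 0.559  -0.1467  0.2261] [-87.93   0.34  80.75] F [-0.9  1.1  0.4] w 0.0005 t 55.2
dx -0.2598 dz -0.1365
```

```bash
python3 -m creep '{"angular":[[-2,0,0],[-0.2,0,0],[-0.2,0,0],[-0.2,0,0],[-0.2,0,0],[0,0,0],[0,0,0],[0,0,0],[0,0,0]],"offset":[[-0.03,0,-0.015],[-0.04,0,-0.022],[-0.04,0,-0.022],[-0.04,0,-0.022],[-0.04,0,-0.022],[-0.04,0,-0.02],[-0.025,0,-0.012],[0,0,0],[0,0,0]],"claw":[-1,-1,-1,-1,-1,-1,-1,-1,-1]}' 20; python3 chk.py .652 -.425
```

```text
time_s: 56.1
ee_pos: [0.6524, -0.4148, 0.2144]
ee_rot: [-1.568, -0.011, 1.417]
contact_force: [-1.0, 0.3, -0.4]
width: 0.0004
[ 0.6524 -0.4148  0.2144] [-89.84  -0.65  81.2 ] F [-1.   0.3 -0.4] w 0.0004 t 56.1
dx -0.0101 dz -0.0011
```

```bash
python3 -m creep '{"angular":[[-0.1,0,0.6],[0,0,0],[0,0,0],[0,0,0]],"offset":[[-0.01,0.02,0],[0,0.03,0],[0,0.03,0],[0,0,0]],"claw":[-1,-1,-1,-1]}' 20; python3 chk.py .652 -.425;python3 - <<'E'
from h import *
s=snap('wrist');s=snap('wrist','w30.png')
P=cloud(s);c=s['color'].astype(int);d=s['depth']>0
C=np.array([.5005,-.389]);u=np.array([.988,-.156]);v=np.array([.156,.988])
L=np.stack([(P[...,:2]-C)@u,(P[...,:2]-C)@v],-1)
m=d&(c.max(-1)<60)&(P[...,2]>.036)&(P[...,2]<.07)&(np.abs(L[...,0]-.11)<.03)&(np.abs(L[...,1])<.05)
q=np.c_[L[m],P[...,2][m]];print('foot',m.sum(),np.percentile(q,[2,50,98],axis=0).round(4).tolist())
r=d&(P[...,2]>.03)&(P[...,2]<.041)&(np.abs(L[...,0]-.118)<.015)&(np.abs(L[...,1])<.07)&(np.abs(L[...,1]+.012)>.015)
q=L[r];print('wall u',np.percentile(q[:,0],[2,50,98]).round(4))
E
python3 chk.py .652 -.425
```

```text
time_s: 56.5
ee_pos: [0.6509, -0.4145, 0.1336]
ee_rot: [-1.569, -0.005, 1.424]
contact_force: [-0.9, 0.3, -0.4]
width: 0.0006
[ 0.6509 -0.4145  0.1336] [-89.89  -0.27  81.57] F [-0.9  0.3 -0.4] w 0.0006 t 56.5
dx -0.0103 dz -0.0026
foot 602 [[0.0929, -0.0272, 0.0402], [0.1032, -0.0138, 0.0496], [0.1194, -0.0006, 0.0589]]
wall u [0.1051 0.117  0.1199]
[ 0.6536 -0.4167  0.1388] [-9.034e+01 -1.000e-02  8.157e+01] F [-0.6 -0.3  0.9] w 0.0006 t 56.6
dx -0.0084 dz 0.0003
```

View pics/w30.png

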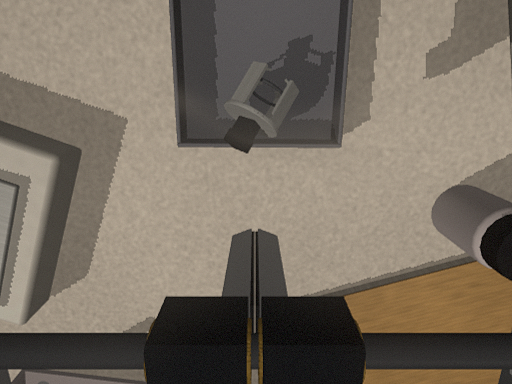

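The view shows the foot (240,140) resting on the rim at the tray's end wall. I'll lower the closed tips outside the wall, just above rim height (true 0.042).

```bash
python3 -m creep '{"angular":[[0.3,0,0],[0,0,0],[0,0,0],[0,0,0],[0,0,0],[0,0,0]],"offset":[[-0.01,0.02,0],[0,0.025,0],[0,0.025,0],[0,0.025,0],[0,0.01,0],[0,0,0]],"claw":[-1,-1,-1,-1,-1,-1]}' 20; python3 -m creep '{"angular":[[0,0,0]],"offset":[[0,0,0]],"claw":[-1]}'; python3 chk.py .6522 -.4271
```

```text
time_s: 57.2
ee_pos: [0.6579, -0.4319, 0.0391]
ee_rot: [-1.587, 0.01, 1.426]
contact_force: [0.3, -0.1, -0.1]
width: 0.0007
time_s: 57.3
ee_pos: [0.6583, -0.4325, 0.0399]
ee_rot: [-1.588, 0.011, 1.425]
contact_force: [1.0, -0.2, -0.1]
width: 0.0005
[ 0.6583 -0.4325  0.0399] [-90.96   0.62  81.67] F [ 1.  -0.2 -0.1] w 0.0005 t 57.3
dx 0.0045 dz 0.0069
```

```bash
python3 -m creep '{"angular":[[0.9,0,-0.6],[0,0,0],[0,0,0],[0,0,0]],"offset":[[0.0045,0.008,0.002],[0,0.008,0],[0,0.007,0],[0,0,0]],"claw":[-1,-1,-1,-1]}' 20; python3 chk.py .6522 -.4271; python3 - <<'E'
from h import *
s=snap('wrist','w31.png')
s=snap('side')
cv2.imwrite('pics/sd31c.png',cv2.resize(cv2.cvtColor(s['color'],cv2.COLOR_RGB2BGR)[265:365,270:400],None,fx=6,fy=6,interpolation=cv2.INTER_CUBIC))
E
```

```text
time_s: 57.7
ee_pos: [0.6592, -0.4293, 0.0191]
ee_rot: [-1.576, 0.003, 1.426]
contact_force: [0.2, 0.2, 0.2]
width: 0.0006
[ 0.6592 -0.4293  0.0191] [-90.32   0.16  81.68] F [0.2 0.2 0.2] w 0.0006 t 57.7
dx 0.0011 dz 0.0072
```

View pics/w31.png

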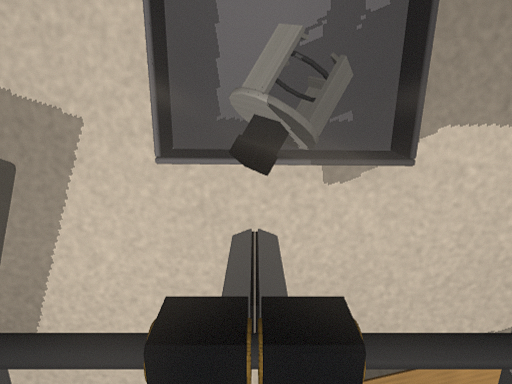

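View pics/sd31c.png

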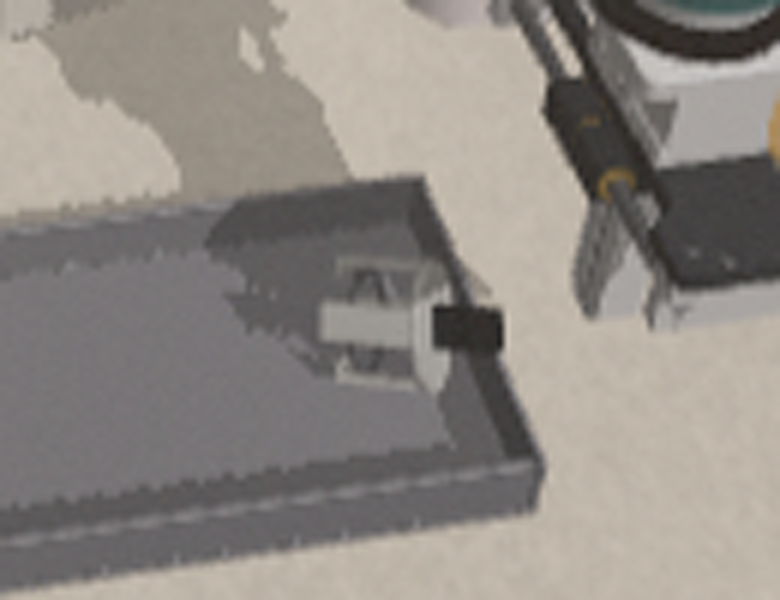

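```bash
python3 -m creep '{"angular":[[0.3,0,0],[0,0,0],[0,0,0],[0,0,0]],"offset":[[0.001,0.005,0.005],[0,0.001,0.01],[0,0,0.01],[0,0,0.003]],"claw":[-1,-1,-1,-1]}' 20; python3 chk.py .598 -.4192
```

```text
time_s: 58.2
ee_pos: [0.6301, -0.4242, 0.0141]
ee_rot: [-1.572, 0.004, 1.426]
contact_force: [0.3, 0.1, -0.5]
width: 0.0005
[ 0.6301 -0.4242  0.0141] [-90.09   0.24  81.71] F [ 0.3  0.1 -0.5] w 0.0005 t 58.2
dx 0.0003 dz 0.0325
```

```bash
python3 -m creep '{"angular":[[0,0,0],[0,0,0]],"offset":[[0,0,0.005],[0,0,0.005]],"claw":[-1,-1]}' 20; python3 -m creep '{"angular":[[0,0,0],[0,0,0]],"offset":[[0,0,0.005],[0,0,0.005]],"claw":[-1,-1]}' 20;python3 -m creep '{"angular":[[0,0,0],[0,0,0]],"offset":[[0,0,0.004],[0,0,0.003]],"claw":[-1,-1]}' 20;python3 chk.py .598 -.4192; python3 - <<'E'
from h import *
s=snap('wrist','w32.png')
s=snap('side')
cv2.imwrite('pics/sd32c.png',cv2.resize(cv2.cvtColor(s['color'],cv2.COLOR_RGB2BGR)[265:365,270:400],None,fx=6,fy=6,interpolation=cv2.INTER_CUBIC))
E
```

```text
time_s: 58.4
ee_pos: [0.6201, -0.4234, 0.015]
ee_rot: [-1.575, 0.005, 1.425]
contact_force: [0.1, 0.2, 0.0]
width: 0.0003
time_s: 58.6
ee_pos: [0.6102, -0.4226, 0.0158]
ee_rot: [-1.578, 0.007, 1.425]
contact_force: [0.8, -1.5, 0.1]
width: 0.0004
time_s: 58.8
ee_pos: [0.6028, -0.4218, 0.0163]
ee_rot: [-1.579, 0.007, 1.425]
contact_force: [0.5, -1.0, -0.1]
width: 0.0005
[ 0.6028 -0.4218  0.0163] [-90.44   0.42  81.66] F [ 0.5 -1.  -0.1] w 0.0005 t 58.8
dx 0.0019 dz 0.0051
```

View pics/w32.png

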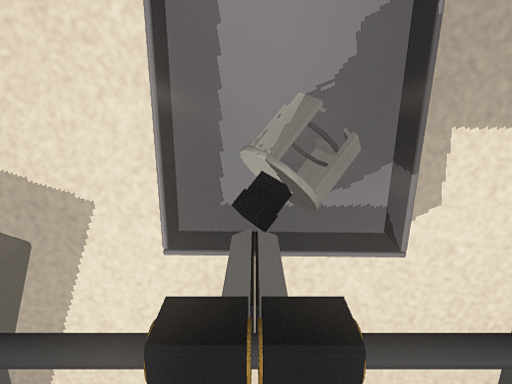

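View pics/sd32c.png

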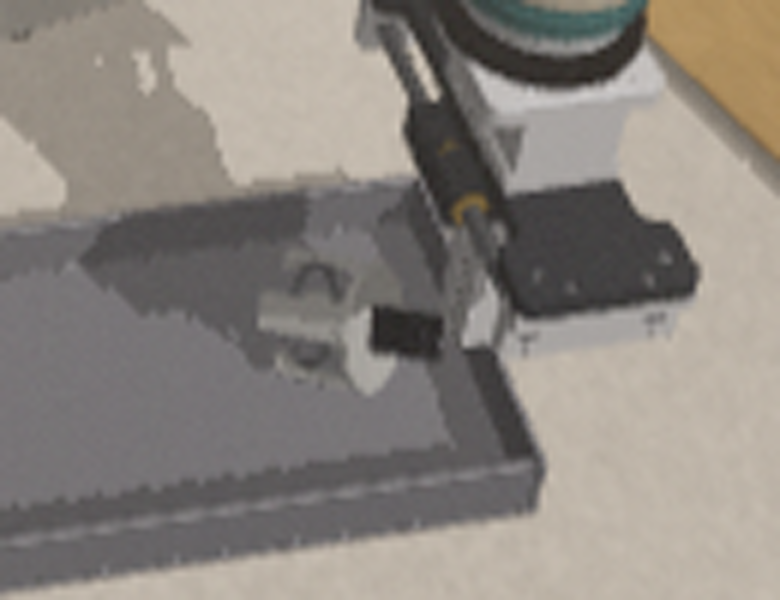

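The foot is now inside the wall. I'll rise clear and take the final views.

```bash
python3 -m creep '{"angular":[[0,0,0],[0,0,0],[0,0,0],[0,0,0],[0,0,0],[0,0,0],[0,0,0],[0,0,0],[0,0,0]],"offset":[[0,0,-0.004],[0,-0.02,0],[0,-0.03,0],[0,-0.04,0],[0,-0.04,0],[0,-0.04,0],[0,-0.03,0],[0,0,0],[0,0,0]],"claw":[-1,-1,-1,-1,-1,-1,-1,-1,-1]}' 20; python3 chk.py; python3 - <<'E'
from h import *
s=snap('wrist','w33.png')
s=snap('side','sd33.png')
s=snap('scene','s33.png')
cv2.imwrite('pics/s33c.png',cv2.resize(cv2.cvtColor(s['color'],cv2.COLOR_RGB2BGR)[80:300,100:420],None,fx=2.5,fy=2.5,interpolation=cv2.INTER_CUBIC))
E
```

```text
time_s: 59.8
ee_pos: [0.6054, -0.4179, 0.2177]
ee_rot: [-1.566, -0.001, 1.427]
contact_force: [0.1, 0.3, 0.4]
width: 0.0005
[ 0.6054 -0.4179  0.2177] [-8.970e+01 -6.000e-02  8.175e+01] F [0.1 0.3 0.4] w 0.0005 t 59.8
```

View pics/w33.png

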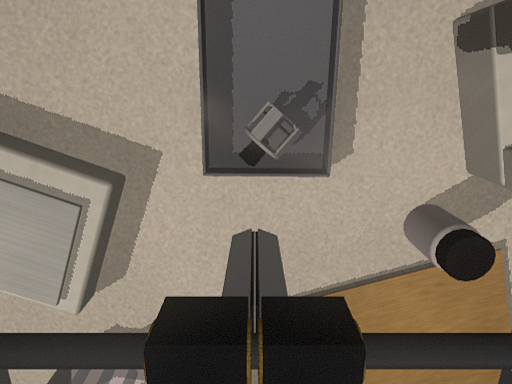

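View pics/sd33.png

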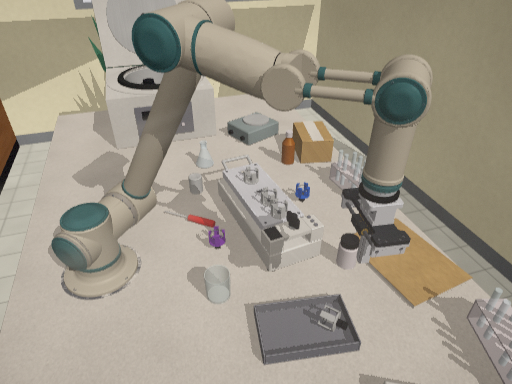

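View pics/s33c.png

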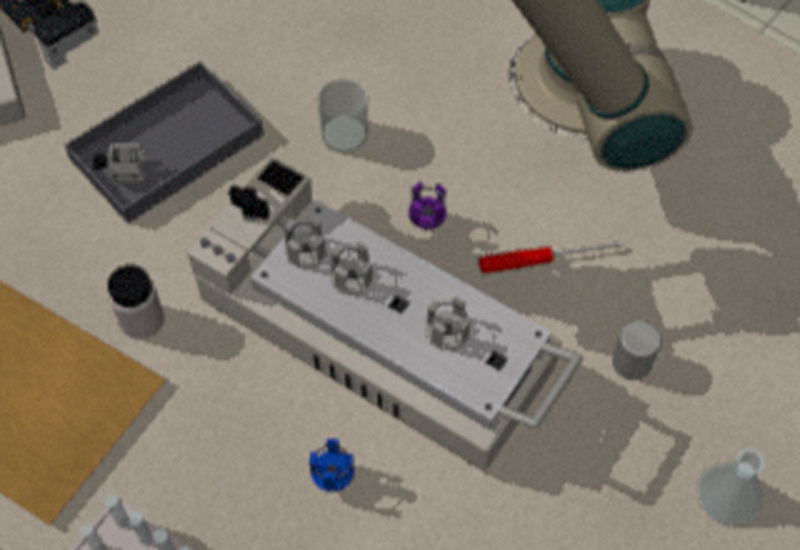

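The final views show clamp_3 lying fully inside the tray, clamps 2, 4 and 5 upright in place, the platform home, the knob turned and the bystanders unmoved. I'll hand in.

```bash
python3 - <<'E'
from bench import *
print(sign_off())
E
```

```text
the job is handed in; nothing more can be done
None
```

The shaker is ready and the job was handed in at about 60 s on the robot's clock. Not every step went cleanly.

**Clamps, from the handle end:**

| Clamp | Result |
|---|---|
| clamp_1 | absent (socket empty) |
| clamp_2 | held at 10.9 N, left in place |
| clamp_3 | came out at about 5 N, now in the grey tray |
| clamp_4 | held at 11.4 N, left in place |
| clamp_5 | held at 13.9 N, left in place |

**Platform:** I pushed it home, with 80 mm of travel and about 12 N at the stop. I turned the knob to its stop, where the moment jumped to 0.8 N·m and the wing sat 86° from its free position. The outward tug on the handle reached 10 N and the platform moved only about 5 mm, which fits a locked platform. It rests within its play; I did not push it home again afterwards.

**What went wrong:**
- **Fingertip height:** the real fingertips sit about 30 mm above the reported tool position. I noticed only at clamp_5, so the grips on clamps 2, 3 and 4 caught just the tops of the fingers.
- **clamp_3:** it slipped from the grip while being carried and landed in the tray by luck, with its foot on the rim. At the end I nudged it fully inside.
- **clamp_5:** the first two grips slid off and tilted it. The arm pressed on it with up to about 26 N. I seated it again, then tugged it properly, a little above the 10 N asked.

**Last checks:** the final pictures show clamp_3 lying on its side inside the tray and clamps 2, 4 and 5 in place. The knob is turned, the platform is home, and the other things on the bench look unmoved.

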